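# Press the loupe and gem tester into the sloping foam tray

### The arm

A 6-joint arm with a two-finger parallel gripper is mounted at the origin on the work surface. World frame = base frame: x ahead of the robot, y to its left, z up, the work surface at z = 0. Lengths are in m, angles in rad, forces in N, time in s.
With the tool pointing down it reaches from about 0.3 to 0.875 m from the base axis. Payload 6.4 kg.
Tool frame: the origin (TCP) lies midway between the tips of the shut fingers; the grasp point (between the pads) lies 19 mm behind it; z points along the fingers, y is the direction in which the jaws open and shut (so a half turn about z gives the same grasp; the last joint's range is limited). The gripper opens to 88 mm and grips with 3 to 60 N. Pads are 18 mm wide; open, the fingers measure 123 mm over their backs; the gripper's body (75 mm by 187 mm) begins 45 mm behind the grasp point.
Start: joints at [0.961, 0.181, 1.607, -0, 1.354, -0.206], TCP at [0.226, 0.529, 0.2] pointing down, gripper open.
Joint ranges: [-2.99, 2.99], [-0.89, 2.07], [0.3, 2.58], [-1.14, 4.28], [0, 2.63], [-3.12, 3.12]. Speed limits (rad/s): [2.57, 2.57, 3.01, 3.14, 3.14, 3.14].

### API

Orientations are given as a rotation vector (axis times angle).
In Python, from workcell import bot gives the robot as it stands.
- The arm moves only by the tool arm_command, never from a script. Its argument "motion" is one flat list of numbers, 7 for each row, row after row: the shift along the tool's x, y, z in m, then the turn, a rotation vector about the tool's x, y, z in degrees, then the opening, from 0 (shut) to 1 (fully open). A call has 1 to 12 rows; each row shifts and turns the commanded pose from where the row before left it, along the tool's axes as they then stand; what a row does not reach is not made up. A row lasts 1/10 s, in which the tool goes at most 50 mm and 8.59 degrees, less where a joint would pass 70% of its speed; a pose out of reach is approached as far as the arm can. A call with a gripper value outside its range is refused whole. The fingers move at their own pace and stop on an object; "force" is the grip in N (left out, the last holds). Time passes only in rows, so rows that do not move let the fingers close. It gives the time, the measured TCP pose, the force and the opening at its end, in the units of the state.
- bot.observe(): the state, without advancing time (a new reading comes with each control period).
- bot.camera(name): name is "side" or "top"; returns a dict with "pixels" (384x512x3 uint8, red, green, blue), "depth" (384x512 float32, m along the optical axis (not along the pixel's ray), 0 where there is no reading), "camera_matrix" (3x3 intrinsics, pixels), "T" (4x4, takes a point from camera to world coordinates). Camera axes: x right, y down, z forward; pixel columns grow to the right and rows downward; lengths in m; the calibration is good to about 2 mm. A picture is of the moment at which its call begins.
- bot.hand_in(): hands the job in, once; it reports no verdict.
The state is a dict: "clock": time; "joint_pos": joint angles; "qvel": joint speeds; "joint_efforts": joint torques, N m; "tcp_pos": TCP position; "eef_rot": TCP orientation; "force": force on the tool from outside, world axes, zero at the start; "ft_torque": the same for the moment, N m; "finger_gap": finger opening in m.
Only numpy, scipy, OpenCV 4.12 (cv2) and the standard library are available. Lean on these libraries where they do the work, as an engineer would, in place of code of your own. Each camera call takes 0.05 s, during which the arm holds its last target.

### The job

Put the jeweller's kit away: press the silver loupe and the black gem tester right side up into their own cutouts in the sloping foam tray, with the tester's metal tip in the narrow end of its slot, until both are fully home on the cutout floors, square in the foam. The foam is snug, so they must be pushed in firmly; leave the ring mandrel, the glass jar and the ring box standing where they are.

Things in the scene. Friction and masses are not known exactly. Their poses are not given: they have to be found in the camera images.
- tester: Gem tester: loose black box, 110 long x 24 wide x 26 mm high, flat sides, blue band at the tail, button and lights on top; a slim steel cone (30 mm long, at most 13 thick, axis 13 up) sticks out in front. Lies flat on the bench, tip roughly to +y, lights up. About 0.09 kg. Origin: centre of the box's underside, cone not counted; x along its length to the tip, z up.
- tester_tip (a point): The point of the tester's steel cone, 85 mm ahead of the tester's origin and 13 mm above its underside.
- loupe: Folded loupe: loose silver block 40 long (its x) x 30 wide (its y) x 30 mm high, dark inlay and brass pivot on top, round lenses on the two long sides. Stands on the bench on the robot's side of the tester at any yaw, 52 to 68 mm from the tester's centre line. About 0.12 kg. Origin: centre of its underside; z up.
- tray: Wooden tray with the foam insert, fixed to the bench, 176 x 238 mm, sloping 25 degrees, lower towards the robot; its rim stands 2 to 6 mm above the foam; highest point 113 mm. The foam centre is 70 mm above the bench. Origin: on the bench under the foam centre; z up, x away from the robot.
- insert: Dark grey foam (blue cutout floors) in the tray, 152 (its x) x 214 mm (its y). Origin: centre of the foam's top face; x runs up the slope, y across it to the left, z outward normal. Two cutouts, 38 mm of foam between them. Their long sides have springy foam lips: 2 mm clear of the item each side at the face, sloping in over 8 mm to overlap it by 1 mm a side. Items stick in the mouth; 5 to 20 N pushes them home.
- tester_home (a point): Home of the tester's origin, on the floor of the lower cutout: 16 mm under the face at insert x = -36, y = -7 mm. The cutout's box part runs from insert y = -64 to +50 mm, then a 16 mm wide slot to y = +84 takes the cone. Home: tester's x along the insert's +y, its z along the insert's z; its top then stands 10 mm above the foam.
- loupe_home (a point): Home of the loupe's origin, on the floor of the upper cutout: 16 mm under the face at insert x = +36, y = 0. The cutout runs from insert y = -22 to +22 mm. Home: the loupe's length (its x) along the insert's y, either way round, its z along the insert's z; its top then stands 14 mm above the foam.
- mandrel: Ring mandrel, a bystander: loose upright steel cone, 22 mm thick at its foot, 12 at its top, on a round wooden base 56 mm across and 16 high; 163 mm tall in all. Stands on the far side of the tester, 75 to 85 mm from its centre line and 30 to 60 mm ahead of its centre (towards the tip). Origin: centre of its underside.
- jar: Small glass jar with a steel cap, a bystander, loose, 44 mm across and 60 mm tall, standing between the robot and the tray. Origin: centre of its underside.
- ringbox: Open blue ring box with a ring in it, a bystander, loose, 50 x 56 mm and 68 mm tall, standing to the left of the tray. Origin: centre of its underside.

How it is judged:
At the end, for the whole second after the job is handed in: Both items at rest in their own cutouts: undersides within 2.5 mm of the floor, within 4 mm up-slope and 5 mm across of home, square within 0.07 rad, lengthwise within 0.1 rad, tester tip towards the insert's +y; mandrel, jar, ring box within 15 mm of their starts, upright within 0.15 rad (x of tester in the frame of insert between -0.04 and -0.032 m and y of tester in the frame of insert between -0.012 and -0.002 m and z of tester in the frame of insert between -0.0185 and -0.0135 m and angle between the z axis of each of tester, loupe and the z axis of insert, either way round below 0.07 rad and angle between the x axis of each of tester, loupe and the y axis of insert, either way round below 0.1 rad and linear speed of each of tester, loupe below 0.01 m/s and y of tester_tip in the frame of insert above 0.06 m and x of loupe in the frame of insert between 0.032 and 0.04 m and y of loupe in the frame of insert between -0.005 and 0.005 m and z of loupe in the frame of insert between -0.0185 and -0.0135 m and angle between loupe's own z axis and vertical below 0.75 rad and distance of each of mandrel, jar, ringbox from where it was at the start of the episode below 0.015 m and angle between each of mandrel, jar, ringbox's own z axis and vertical below 0.15 rad); the robot touches nothing.
It fails at once if the ring mandrel is knocked over (angle between mandrel's own z axis and vertical above 0.5 rad).
It fails at once if the glass jar is knocked over (angle between jar's own z axis and vertical above 0.5 rad).
It fails at once if the ring box is knocked over (angle between ringbox's own z axis and vertical above 0.5 rad).
It also fails if it takes over 72 s, if anything falls off the work surface, if the arm or the gripper's body presses on something with over 40 N, if the wrist force passes 120 N, or if a joint passes its speed limit or range.

## Working session

There is one attempt and no reset: what is moved stays moved. The work goes in short steps, Python scripts to look and compute and a tool call to move; the robot and the scene stay as the last step left them, time stands still between calls to the robot, and variables do not carry over. Pictures are saved under pics/ and viewed, and the job is handed in when it is done.

Besides the shell and the picture viewer there is one more tool, called after "Emit:" by a JSON object that holds its "method" and its "body", one argument or row to a line. arm_command: Moves the arm, as the interface text tells. Its arguments: {"type":"object","properties":{"motion":{"type":"array","items":{"type":"number"}},"force":{"type":"number"}},"required":["motion"]}

```bash
ls; mkdir -p pics; python3 - <<'E'
from workcell import bot
import cv2,numpy as np
print(bot.observe())
for n in("top","side"):
    c=bot.camera(n); cv2.imwrite(f"pics/{n}0.png",cv2.resize(c["pixels"][:,:,::-1],(800,600))); np.savez(f"{n}0.npz",**c)
    print(n,c["camera_matrix"],c["T"])
E
```

```text
pics
{'clock': 0.0, 'joint_pos': array([ 9.60670096e-01,  1.81525118e-01,  1.60799089e+00, -2.87104933e-05,
        1.35379349e+00, -2.06332397e-01]), 'qvel': array([ 0.00121076, -0.00098917, -0.00081234, -0.00123727, -0.00059867,
       -0.00162076]), 'joint_efforts': array([-8.66958417e-04, -4.33882570e+01, -3.41841638e+01,  7.02421716e-02,
        3.86335852e-02, -1.56703200e-04]), 'tcp_pos': array([0.22558462, 0.52825341, 0.19872742]), 'eef_rot': array([-6.29836275e-01, -3.07713896e+00,  2.49216243e-03]), 'force': array([-0.18474753, -0.01255472, -0.01502622]), 'ft_torque': array([-0.02170246,  0.01009141,  0.01841863]), 'finger_gap': 0.08818422524598836}
top [[414.85910774   0.         254.20735851]
 [  0.         414.85910774 186.33085336]
 [  0.           0.           1.        ]] [[ 0.00866248 -0.9921632   0.12464811  0.43862125]
 [-0.9995561  -0.01214487 -0.02720505  0.0535415 ]
 [ 0.02850568 -0.12435712 -0.99182798  0.98073574]
 [ 0.          0.          0.          1.        ]]
side [[406.84018177   0.         252.38319369]
 [  0.         406.84018177 190.08880834]
 [  0.           0.           1.        ]] [[ 0.7717658  -0.37844335  0.51103638  0.0643806 ]
 [-0.6356094  -0.43450317  0.63812827 -0.57826543]
 [-0.01944847 -0.8173051  -0.57587684  0.63909944]
 [ 0.          0.          0.          1.        ]]
```

View pics/top0.png

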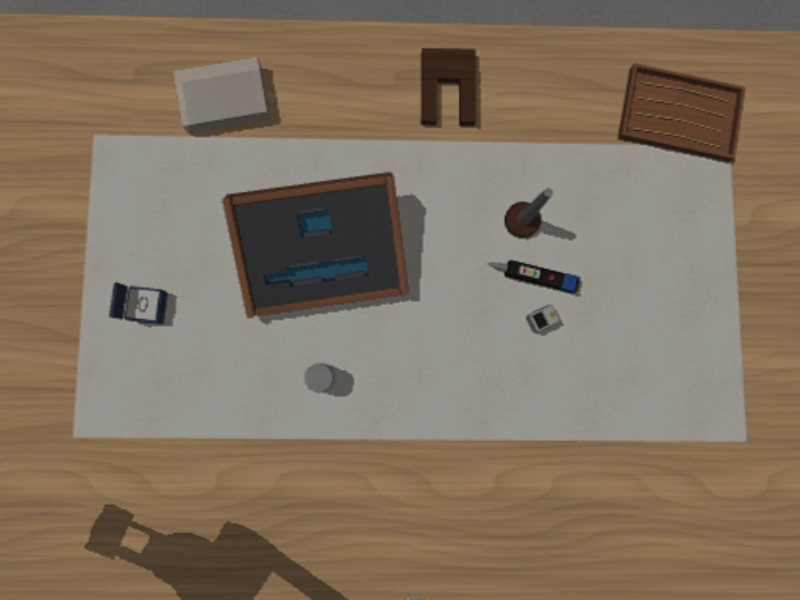

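View pics/side0.png

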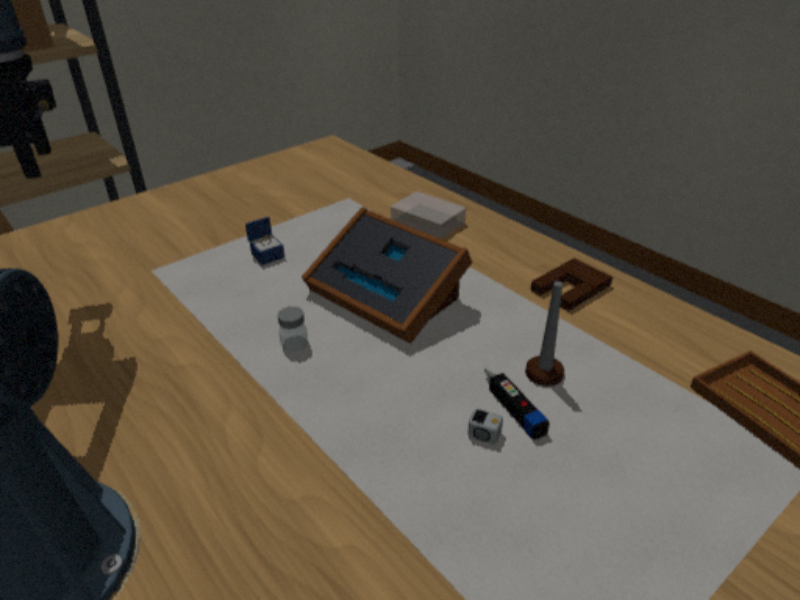

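```bash
cat > h.py <<'E'
import numpy as np, cv2
from scipy.spatial.transform import Rotation as R
def load(n): return dict(np.load(n+".npz"))
def ray(c,u,v):
    K=c["camera_matrix"];T=c["T"]
    d=T[:3,:3]@np.array([(u-K[0,2])/K[0,0],(v-K[1,2])/K[1,1],1.]); return T[:3,3],d
def onz(c,u,v,z):
    o,d=ray(c,u,v); return o+d*(z-o[2])/d[2]
def onplane(c,u,v,p,n):
    o,d=ray(c,u,v); return o+d*((p-o)@n)/(d@n)
def cloud(c):
    K=c["camera_matrix"];T=c["T"];D=c["depth"]
    v,u=np.indices(D.shape)
    P=np.stack([(u-K[0,2])/K[0,0]*D,(v-K[1,2])/K[1,1]*D,D],-1)
    return P@T[:3,:3].T+T[:3,3]
def proj(c,p):
    q=c["T"][:3,:3].T@(np.asarray(p)-c["T"][:3,3]); q=c["camera_matrix"]@q; return q[:2]/q[2]
E
python3 - <<'E'
from h import *
t=load("top0");s=load("side0")
def crop(c,x,y,w,h,k,n): cv2.imwrite(n,cv2.resize(c["pixels"][y:y+h,x:x+w,::-1],None,fx=k,fy=k,interpolation=cv2.INTER_NEAREST))
crop(t,305,110,80,110,5,"pics/ta.png")
crop(t,135,105,135,105,5,"pics/tb.png")
crop(s,190,130,115,90,6,"pics/sb.png")
crop(s,290,175,80,110,5,"pics/sa.png")
P=cloud(t)
for (u,v) in [(100,200),(200,260),(195,160),(190,140),(348,205),(348,175),(334,140)]: print(u,v,P[v,u],s["depth"].shape)
E
```

```text
100 200 [0.52249594 0.37863356 0.02937188] (384, 512)
200 260 [ 0.38781686  0.15120305 -0.00088359] (384, 512)
195 160 [0.61007428 0.16045064 0.07187918] (384, 512)
190 140 [0.65042126 0.17011358 0.09200207] (384, 512)
348 205 [ 0.51706462 -0.18931172  0.03225331] (384, 512)
348 175 [ 0.5880158  -0.19222353  0.0262877 ] (384, 512)
334 140 [ 0.66850333 -0.1579034   0.03795233] (384, 512)
```

View pics/ta.png

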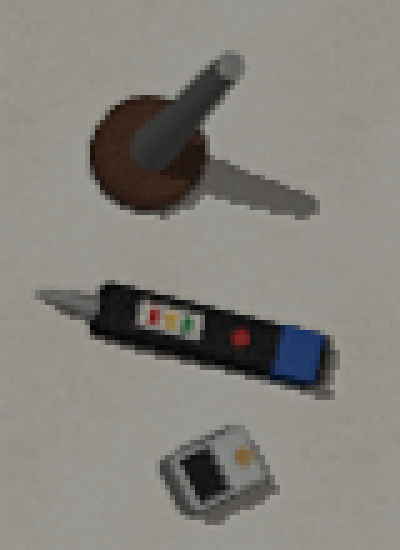

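View pics/tb.png

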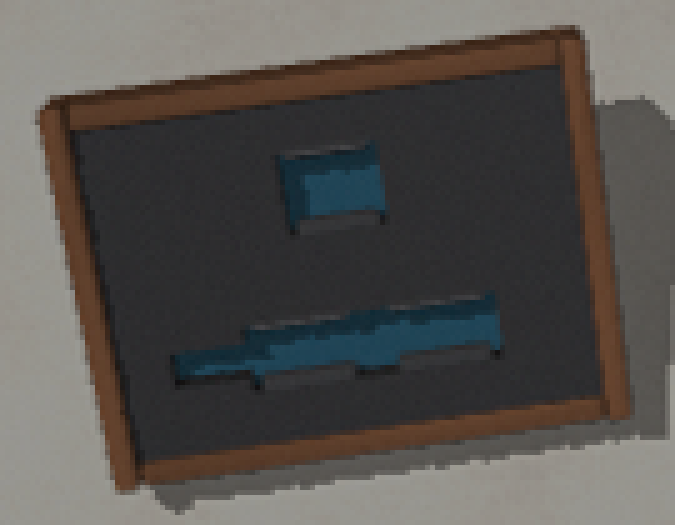

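View pics/sb.png

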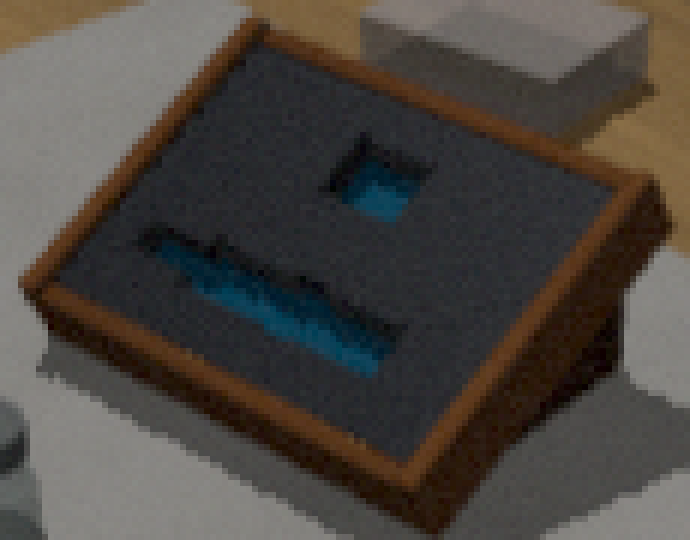

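View pics/sa.png

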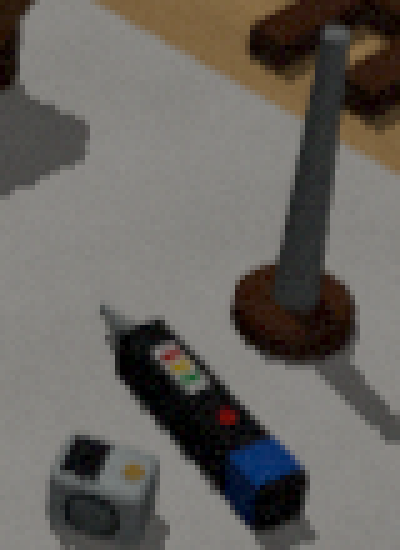

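```bash
cat > m1.py <<'E'
from h import *
for n in("top0","side0"):
    c=load(n);P=cloud(c);img=c["pixels"].astype(int)
    r,g,b=img[...,0],img[...,1],img[...,2]
    sat=img.max(-1)-img.min(-1)
    z=P[...,2]
    reg=(P[...,0]>.47)&(P[...,0]<.77)&(P[...,1]>-.02)&(P[...,1]<.33)&(z>.02)&(z<.13)
    foam=reg&(sat<25)&(img.max(-1)<90)
    nl,lab,st,_=cv2.connectedComponentsWithStats(foam.astype(np.uint8)); k=1+st[1:,4].argmax(); foam=lab==k
    er=cv2.erode(foam.astype(np.uint8),np.ones((5,5)))>0
    X=P[er]; 
    for _ in range(4):
        A=np.c_[X[:,:2],np.ones(len(X))]; co=np.linalg.lstsq(A,X[:,2],rcond=None)[0]; res=X[:,2]-A@co; X=X[abs(res)<3*1.48*np.median(abs(res))+1e-4]
    nrm=np.array([-co[0],-co[1],1]);nrm/=np.linalg.norm(nrm)
    print(n,foam.sum(),"tilt",np.degrees(np.arccos(nrm[2])),"slope yaw",np.degrees(np.arctan2(-nrm[1],-nrm[0])),"res",res.std())
    # foam outline on plane through (., ., ) 
    cs,_=cv2.findContours(foam.astype(np.uint8),cv2.RETR_EXTERNAL,cv2.CHAIN_APPROX_NONE)
    cn=max(cs,key=cv2.contourArea)[:,0]
    hull=cv2.convexHull(cn)[:,0]
    p0=np.array([.6,.15,co@[.6,.15,1]])
    W=np.array([onplane(c,u,v,p0,nrm) for u,v in cn])
    # frame: x up slope
    for yaw in [np.arctan2(-nrm[1],-nrm[0])]:
        ex=np.array([co[0]*0,0,0])
    zc=nrm; h=np.array([-nrm[0],-nrm[1],0]);h/=np.linalg.norm(h); ey=np.cross(zc,h);ey/=np.linalg.norm(ey);ex=np.cross(ey,zc)
    q=np.c_[(W-p0)@ex,(W-p0)@ey].astype(np.float32)
    rc=cv2.minAreaRect(q); print("rect",rc); ctr=p0+rc[0][0]*ex+rc[0][1]*ey
    print("centre",ctr, "ex",ex,"plane normal",nrm)
    # mandrel etc later; loupe/tester
E
python3 m1.py
```

```text
top0 5790 tilt 25.02794641324447 slope yaw 8.979635384653497 res 0.001763107099709945
rect ((0.014063850045204163, -0.009954892098903656), (0.1547841876745224, 0.21495145559310913), 0.15482158958911896)
centre [0.61414089 0.14215613 0.07022354] ex [0.89499625 0.14142741 0.42306027] plane normal [-0.41787519 -0.06603269  0.90610154]
side0 3159 tilt 24.925529618780445 slope yaw 8.863150388770272 res 0.001597937604440914
rect ((0.014991004019975662, -0.00804300606250763), (0.15334856510162354, 0.21436455845832825), 0.2773757576942444)
centre [0.61467158 0.14414763 0.06913159] ex [0.8960277  0.13972384 0.42143993] plane normal [-0.41640758 -0.06493334  0.90685632]
```

```bash
cat > m2.py <<'E'
from h import *
yaw=np.radians(9.0);t=np.radians(25)
RI=R.from_euler('z',yaw)*R.from_euler('y',-t); MI=RI.as_matrix(); C=np.array([.6144,.143,.070])
if __name__=="__main__":
  print(MI)
  for n in("top0","side0"):
    c=load(n);img=c["pixels"].astype(int); r,b=img[...,0],img[...,2]
    v,u=np.indices(r.shape)
    W=np.array([onplane(c,uu,vv,C,MI[:,2]) for uu,vv in zip(u.ravel(),v.ravel())])
    q=((W-C)@MI).reshape(*r.shape,3)
    ins=(abs(q[...,0])<.068)&(abs(q[...,1])<.1)
    k=2
    # rectified picture 3px/mm of face
    g=np.mgrid[-80:80:0.4,-110:110:0.4]/1000.
    pts=C+g[0].ravel()[:,None]*MI[:,0]+g[1].ravel()[:,None]*MI[:,1]
    T=c["T"];cc=(pts-T[:3,3])@T[:3,:3]; uv=cc@c["camera_matrix"].T; uv=uv[:,:2]/uv[:,2:]
    m=uv.reshape(*g[0].shape,2).astype(np.float32)
    im=cv2.remap(c["pixels"],m[...,0],m[...,1],cv2.INTER_LINEAR)[::-1,::-1,::-1]
    im=np.clip(im.astype(float)*2,0,255).astype(np.uint8).copy()
    def px(x,y): return int(round((110-y)/.4)),int(round((80-x)/.4))
    for (x,y,w,h,col) in [(0,0,76,107,(0,255,0)),(36,0,15,22,(0,255,255)),(-36,-7,12,57,(0,255,255)),(-36,67,8,17,(0,255,255))]:
        cv2.rectangle(im,px(x+w,y+h),px(x-w,y-h),col,1)
    cv2.imwrite(f"pics/rect_{n}.png",im)
E
python3 m2.py
```

```text
[[ 8.95149634e-01 -1.56434465e-01 -4.17415130e-01]
 [ 1.41777774e-01  9.87688341e-01 -6.61120617e-02]
 [ 4.22618262e-01 -6.93889390e-18  9.06307787e-01]]
```

View pics/rect_top0.png

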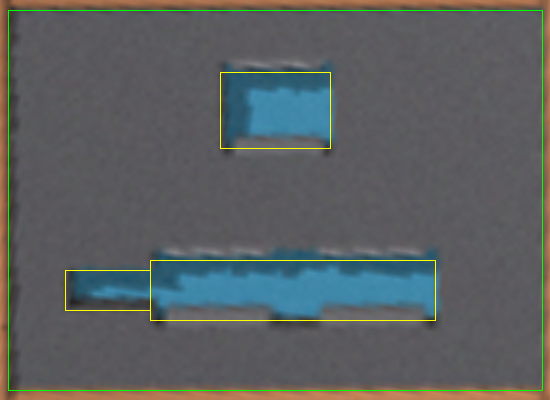

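View pics/rect_side0.png

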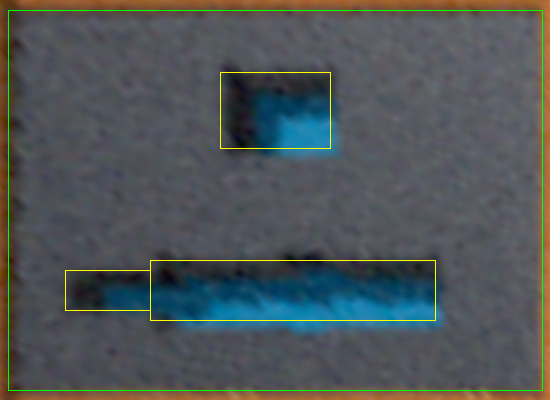

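```bash
cat > m3.py <<'E'
from h import *
for n in("top0","side0"):
    c=load(n);P=cloud(c);img=c["pixels"].astype(int);z=P[...,2];sat=img.max(-1)-img.min(-1)
    reg=(P[...,0]>.45)&(P[...,0]<.72)&(P[...,1]>-.30)&(P[...,1]<-.08)
    def comp(m):
        nl,lab,st,_=cv2.connectedComponentsWithStats(m.astype(np.uint8)); return lab==1+st[1:,4].argmax()
    print(n)
    # objects above bench by depth
    m=reg&(z>.017)&(z<.045)
    nl,lab,st,ce=cv2.connectedComponentsWithStats(m.astype(np.uint8))
    for k in range(1,nl):
        if st[k,4]<25: continue
        X=P[lab==k]; top=X[:,2]>np.percentile(X[:,2],90)-.004
        print(" blob",st[k],X.mean(0).round(4),"zmax",np.percentile(X[:,2],95).round(4))
        for hz in ([.026,.030]):
            vv,uu=np.nonzero((lab==k)&(abs(z-hz)<.004))
            if len(vv)<20: continue
            W=np.array([onz(c,a,b,hz) for a,b in zip(uu,vv)])[:,:2].astype(np.float32)
            rc=cv2.minAreaRect(W*1000); print("   z",hz,len(vv),rc, W.mean(0))
    # blue tail band, top
    b=reg&(img[...,2]>img[...,0]+40)
    if b.sum()>5:
        vv,uu=np.nonzero(b); print(" blue tail", onz(c,uu.mean(),vv.mean(),.026),len(uu))
    m=(P[...,0]>.6)&(P[...,0]<.75)&(P[...,1]>-.30)&(P[...,1]<-.08)&(z>.008)&(z<.024)
    vv,uu=np.nonzero(comp(m)); W=np.array([onz(c,a,b_,.016) for a,b_ in zip(uu,vv)])
    (cx,cy),rr=cv2.minEnclosingCircle((W[:,:2]*1000).astype(np.float32)); print(" mandrel",cx,cy,rr)
E
python3 m3.py
```

```text
top0
 blob [326 132  16  19  86] [ 0.6692 -0.158   0.0235] zmax 0.0428
 blob [315 167  57  20 516] [ 0.5853 -0.1883  0.0257] zmax 0.029
   z 0.026 468 ((586.6591186523438, -183.32968139648438), (125.45835876464844, 25.456031799316406), 76.53972625732422) [ 0.58494806 -0.19136354]
   z 0.03 265 ((584.7472534179688, -190.34764099121094), (107.76618194580078, 23.697917938232422), 76.87825775146484) [ 0.5843192  -0.19147848]
 blob [338 195  21  18 233] [ 0.5208 -0.1898  0.0297] zmax 0.0331
   z 0.026 98 ((521.1871337890625, -191.1549530029297), (30.90662956237793, 41.27858352661133), 26.829259872436523) [ 0.52072483 -0.19017085]
   z 0.03 209 ((520.8191528320312, -191.14208984375), (29.783193588256836, 39.02889633178711), 25.98404312133789) [ 0.5208331 -0.1907449]
 blue tail [ 0.5760542  -0.23006046  0.026     ] 87
 mandrel 673.2448120117188 -163.96856689453125 28.472837448120117
side0
 blob [345 224  10  13  91] [ 0.6678 -0.1712  0.031 ] zmax 0.0428
   z 0.026 23 ((666.0457763671875, -171.13243103027344), (12.670695304870605, 18.983985900878906), 27.001705169677734) [ 0.66629976 -0.1718
[... 264 characters left out ...]
875), (109.53888702392578, 25.436681747436523), 77.05658721923828) [ 0.5811115  -0.19837593]
   z 0.03 47 ((578.11474609375, -201.77520751953125), (96.48136901855469, 21.110389709472656), 78.35162353515625) [ 0.5777605  -0.20465092]
 blob [300 262  22  18 280] [ 0.5168 -0.1962  0.0268] zmax 0.0304
   z 0.026 211 ((518.3599853515625, -194.3962860107422), (36.40927505493164, 39.93794250488281), 25.55824089050293) [ 0.5187224  -0.19476561]
   z 0.03 202 ((517.4374389648438, -195.32992553710938), (31.013525009155273, 38.728858947753906), 25.95847511291504) [ 0.5178652  -0.19524644]
 blue tail [ 0.57125378 -0.2316855   0.026     ] 96
 mandrel 667.38720703125 -171.04779052734375 29.052553176879883
```

```bash
cat > plan.py <<'E'
from h import *
from m2 import MI,C
def state():
    from workcell import bot
    s=bot.observe(); return s
def tool(zdir,ydir,near):
    z=np.asarray(zdir,float);z/=np.linalg.norm(z); best=None
    for sg in(1,-1):
        y=sg*np.asarray(ydir,float); y=y-z*(y@z); y/=np.linalg.norm(y); M=np.c_[np.cross(y,z),y,z]
        a=np.linalg.norm((near.inv()*R.from_matrix(M)).as_rotvec())
        if best is None or a<best[0]: best=(a,M)
    return R.from_matrix(best[1])
def delta(pos,rot,show=True):
    s=state(); r0=R.from_rotvec(s["eef_rot"]); p0=s["tcp_pos"]
    rv=np.degrees((r0.inv()*rot).as_rotvec()); d=np.asarray(pos)-p0
    print("t",round(s["clock"],2),"tcp",p0.round(4),"gap",round(s["finger_gap"],4),"F",s["force"].round(1),"q",s["joint_pos"].round(2))
    print("turn first (tool axes) deg",rv.round(2)," |",np.linalg.norm(rv).round(1))
    print("then shift mm",(rot.inv().apply(d)*1000).round(1)," / shift before turning mm",(r0.inv().apply(d)*1000).round(1))
def down(yawjaw): 
    r0=R.from_rotvec(state()["eef_rot"]); a=np.radians(yawjaw)
    return tool([0,0,-1],[np.cos(a),np.sin(a),0],r0)
def ins(jaw): # jaw 'x' or 'y'
    r0=R.from_rotvec(state()["eef_rot"]); return tool(-MI[:,2],MI[:,0 if jaw=='x' else 1],r0)
def P(x,y,z): return C+MI@np.array([x,y,z])/1000
E
python3 -c "
from plan import *
print(R.from_rotvec(state()['eef_rot']).as_matrix().round(3))
delta([.519,-.193,.12],down(116)); delta([.519,-.193,.12],down(26))"
```

```text
[[-0.92   0.393 -0.001]
 [ 0.393  0.92  -0.001]
 [ 0.    -0.002 -1.   ]]
t 0.1 tcp [0.2256 0.5283 0.1988] gap 0.0881 F [ 0.1 -0.1 -0.7] q [ 0.96  0.18  1.61 -0.    1.35 -0.21]
turn first (tool axes) deg [ -0.08  -0.05 -49.14]  | 49.1
then shift mm [  52.5 -776.9   78.8]  / shift before turning mm [-553.3 -547.9   79.5]
t 0.1 tcp [0.2256 0.5283 0.1988] gap 0.0881 F [ 0.1 -0.1 -0.7] q [ 0.96  0.18  1.61 -0.    1.35 -0.21]
turn first (tool axes) deg [-9.000e-02  1.000e-02  4.086e+01]  | 40.9
then shift mm [-776.9  -52.5   78.8]  / shift before turning mm [-553.3 -547.9   79.5]
```

Emit:
{"method": "arm_command", "body": {
  "motion": [0,0,0,0,0,-8.2,0.64,0,0,0,0,0,-8.2,0.64,0,0,0,0,0,-8.2,0.64,0,0,0,0,0,-8.2,0.64,0,0,0,0,0,-8.2,0.64,0,0,0,0,0,-8.1,0.64,0.003,-0.04,0,0,0,0,0.64,0.003,-0.04,0,0,0,0,0.64,0.003,-0.04,0,0,0,0,0.64,0.003,-0.04,0,0,0,0,0.64,0.003,-0.04,0,0,0,0,0.64,0.003,-0.04,0,0,0,0,0.64]
}}

```text
clock: 1.3
tcp_pos: [0.3148, 0.3036, 0.1993]
eef_rot: [0.706, -3.061, 0.0]
force: [0.8, 0.4, -0.3]
finger_gap: 0.0564
```

Emit:
{"method": "arm_command", "body": {
  "motion": [0.003,-0.045,0,0,0,0,0.64,0.003,-0.045,0,0,0,0,0.64,0.003,-0.045,0,0,0,0,0.64,0.003,-0.045,0,0,0,0,0.64,0.003,-0.045,0,0,0,0,0.64,0.003,-0.045,0,0,0,0,0.64,0.003,-0.045,0,0,0,0,0.64,0.003,-0.045,0,0,0,0,0.64,0.003,-0.045,0,0,0,0,0.64,0.003,-0.045,0,0,0,0,0.64,0.003,-0.045,0,0,0,0,0.64,0.003,-0.045,0,0,0,0,0.64]
}}

```text
clock: 2.5
tcp_pos: [0.519, -0.1979, 0.1991]
eef_rot: [0.705, -3.061, -0.001]
force: [0.3, -0.2, 1.1]
finger_gap: 0.0564
```

```bash
python3 -c "
from plan import *
delta([.519,-.193,.12],down(116))"
```

```text
t 2.5 tcp [ 0.519  -0.1979  0.1991] gap 0.0564 F [ 0.3 -0.2  1.1] q [-0.58  0.14  1.66  0.    1.35 -2.6 ]
turn first (tool axes) deg [ 0.04 -0.01 -0.06]  | 0.1
then shift mm [-2.1  4.4 79.1]  / shift before turning mm [-2.1  4.4 79.2]
```

Emit:
{"method": "arm_command", "body": {
  "motion": [-0.002,0.004,0.04,0,0,0,0.64,0,0,0.04,0,0,0,0.64,0,0,0.04,0,0,0,0.64,0,0,0.03,0,0,0,0.64,0,0,0.02,0,0,0,0.64,0,0,0.011,0,0,0,0.64,0,0,0,0,0,0,0.64,0,0,0,0,0,0,0.3,0,0,0,0,0,0,0.3,0,0,0,0,0,0,0.3,0,0,0,0,0,0,0.3],
  "force": 25
}}

```text
clock: 3.6
tcp_pos: [0.5195, -0.192, 0.0195]
eef_rot: [-0.706, 3.06, -0.002]
force: [-0.8, -0.2, 1.1]
finger_gap: 0.0273
```

```bash
cat > snap.py <<'E'
import sys,cv2,numpy as np
from workcell import bot
tag=sys.argv[1]
for n,b in (("top",sys.argv[2]),("side",sys.argv[3])):
    if b=="-": continue
    c=bot.camera(n); np.savez(n+tag+".npz",**c); x,y,w,h=map(int,b.split(","))
    k=min(800//w,600//h); cv2.imwrite(f"pics/{n}{tag}.png",np.clip(1.5*cv2.resize(c["pixels"][y:y+h,x:x+w,::-1],None,fx=k,fy=k,interpolation=cv2.INTER_CUBIC).astype(float),0,255).astype(np.uint8))
E
python3 snap.py 1 305,110,110,110 270,150,130,150; python3 -c "
from plan import *
delta([.519,-.193,.12],down(116))"
```

```text
t 3.7 tcp [ 0.5192 -0.1919  0.0192] gap 0.0262 F [1.  0.7 0. ] q [-0.57  0.37  1.78  0.    0.99 -2.59]
turn first (tool axes) deg [-0.05  0.03 -0.03]  | 0.1
then shift mm [   0.7   -0.9 -100.8]  / shift before turning mm [   0.6   -1.  -100.8]
```

View pics/side1.png

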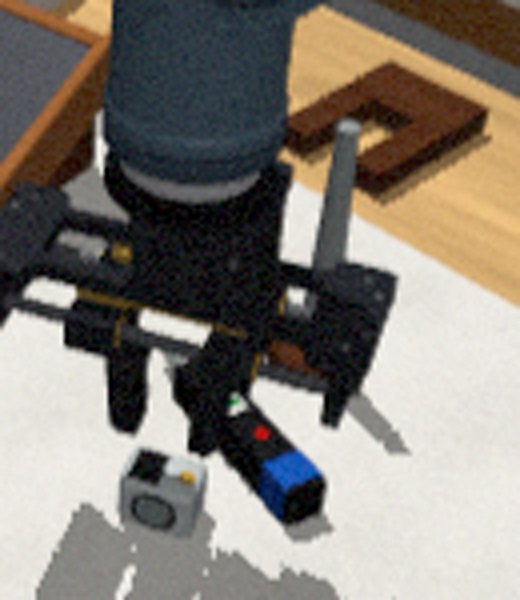

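View pics/top1.png

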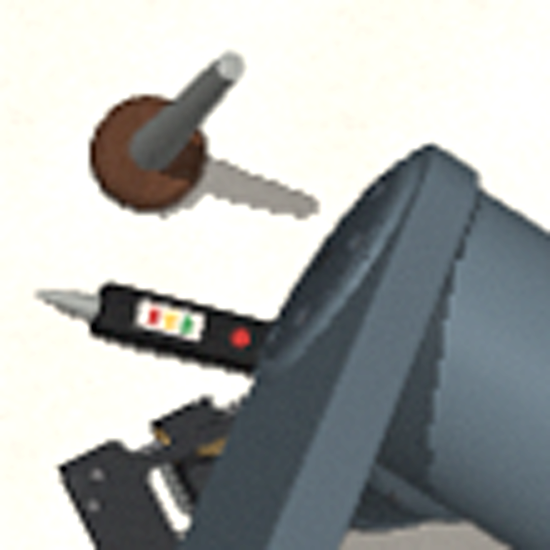

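```bash
python3 -c "
from h import *
s=load('side1');t=load('top1')
for p in ([.519,-.193,.0],[.519,-.193,.03],[.519,-.192,.02],[.519,-.192,.083]): print(proj(s,p),proj(t,p))
s0=load('side0');print(abs(s['T']-s0['T']).max())
P=cloud(s);
for u,v in [(301,250),(322,258),(330,208),(309,275),(296,275)]: print(u,v,P[v,u].round(3))
"
```

```text
[309.31212419 278.01884634] [346.10250843 205.28534664]
[310.21224615 267.81756595] [349.32135254 204.26029688]
[309.5545566  270.99128282] [347.80140834 204.60428677]
[311.5265122  248.44834682] [355.06993301 202.27995846]
0.0
301 250 [ 0.503 -0.179  0.079]
322 258 [ 0.521 -0.219  0.076]
330 208 [ 0.511 -0.232  0.211]
309 275 [ 0.509 -0.2    0.022]
296 275 [ 0.505 -0.168 -0.001]
```

```bash
python3 -c "
from h import *
from plan import state
s=state();print(s['tcp_pos'],s['finger_gap'],s['clock'])
c=load('side1');P=cloud(c)
for u in range(296,326,2):
  col=P[245:275,u]; print(u,[(v+245,*(col[v]*1000).round().astype(int)) for v in range(0,30,3)])
" | cut -c1-400; python3 snap.py 2 - 270,150,130,150
```

```text
[ 0.51920376 -0.19185359  0.0191615 ] 0.026178566734227676 3.7
296 [(245, np.int64(571), np.int64(-101), np.int64(-3)), (248, np.int64(563), np.int64(-109), np.int64(-2)), (251, np.int64(555), np.int64(-117), np.int64(-1)), (254, np.int64(549), np.int64(-123), np.int64(-1)), (257, np.int64(540), np.int64(-132), np.int64(1)), (260, np.int64(536), np.int64(-136), np.int64(-2)), (263, np.int64(529), np.int64(-144), np.int64(-1)), (266, np.int64(522), np.int64(-1
298 [(245, np.int64(499), np.int64(-174), np.int64(92)), (248, np.int64(499), np.int64(-175), np.int64(84)), (251, np.int64(498), np.int64(-176), np.int64(77)), (254, np.int64(500), np.int64(-175), np.int64(68)), (257, np.int64(500), np.int64(-175), np.int64(60)), (260, np.int64(537), np.int64(-142), np.int64(2)), (263, np.int64(531), np.int64(-148), np.int64(1)), (266, np.int64(525), np.int64(-15
300 [(245, np.int64(502), np.int64(-177), np.int64(92)), (248, np.int64(502), np.int64(-177), np.int64(84)), (251, np.int64(501), np.int64(-178), np.int64(77)), (254, np.int64(503), np.int64(-178), np.int64(68)), (257, np.int64(502), n
[... 4277 characters left out ...]
64(101)), (251, np.int64(520), np.int64(-218), np.int64(94)), (254, np.int64(520), np.int64(-218), np.int64(86)), (257, np.int64(522), np.int64(-217), np.int64(77)), (260, np.int64(521), np.int64(-219), np.int64(71)), (263, np.int64(521), np.int64(-220), np.int64(63)), (266, np.int64(567), np.int64
324 [(245, np.int64(503), np.int64(-234), np.int64(132)), (248, np.int64(521), np.int64(-221), np.int64(104)), (251, np.int64(521), np.int64(-222), np.int64(97)), (254, np.int64(522), np.int64(-221), np.int64(88)), (257, np.int64(523), np.int64(-222), np.int64(80)), (260, np.int64(523), np.int64(-222), np.int64(72)), (263, np.int64(574), np.int64(-184), np.int64(1)), (266, np.int64(568), np.int64(
```

View pics/side2.png

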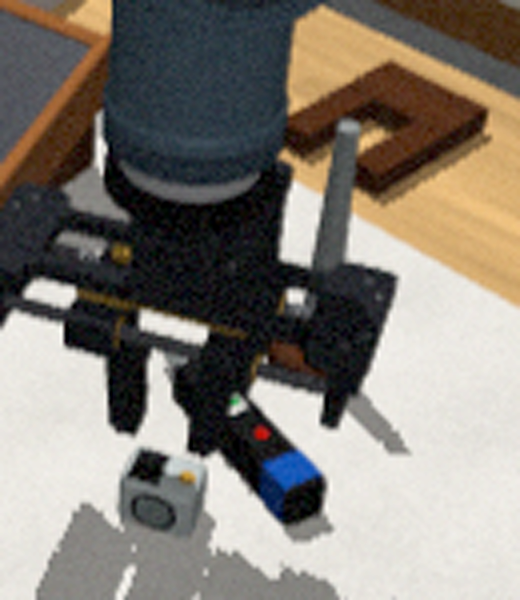

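Emit:
{"method": "arm_command", "body": {
  "motion": [0,0,0,0,0,0,0.64,0,0,0,0,0,0,0.64,0,0,0,0,0,0,0.64,0,0,0,0,0,0,0.64,0,0,0.008,0,0,0,0.64,0,0,0.008,0,0,0,0.64,0,0,0,0,0,0,0.64]
}}

```text
clock: 4.45
tcp_pos: [0.5176, -0.1909, 0.0009]
eef_rot: [0.705, -3.059, -0.003]
force: [-0.6, 0.2, 0.2]
finger_gap: 0.0562
```

```bash
python3 snap.py 3 - 270,150,130,150;python3 -c "
from h import *
c=load('side3');P=cloud(c)
for u in range(290,332,2):
  z=P[230:290,u]; k=[v for v in range(60) if z[v,2]>.036 and z[v,0]<.53 and z[v,1]>-.24]; 
  if k: print(u,k[-1]+230,(z[k[-1]]*1000).round(),(z[k[-1]+1]*1000).round())
"
```

```text
290 261 [ 491. -162.   44.] [ 522. -132.   -1.]
292 262 [ 494. -165.   42.] [ 521. -139.    1.]
294 263 [ 497. -168.   39.] [ 523. -144.    0.]
296 261 [ 503. -167.   40.] [ 530. -142.    1.]
298 257 [ 513. -163.   41.] [ 543. -136.   -0.]
300 242 [ 488. -189.  116.] [ 580. -105.    0.]
302 243 [ 489. -193.  116.] [ 583. -108.   -2.]
304 243 [ 491. -197.  118.] [ 585. -113.   -0.]
306 244 [ 492. -201.  117.] [ 586. -118.   -0.]
308 245 [ 493. -205.  117.] [ 587. -123.   -1.]
310 245 [ 496. -207.  117.] [ 592. -125.   -2.]
312 246 [ 499. -210.  115.] [ 591. -132.   -0.]
314 246 [ 500. -214.  117.] [ 583. -144.   14.]
316 247 [ 500. -219.  117.] [ 582. -151.   16.]
318 247 [ 503. -220.  117.] [ 580. -158.   23.]
320 248 [ 504. -225.  117.] [ 580. -164.   23.]
322 249 [ 507. -227.  114.] [ 580. -169.   25.]
324 272 [ 525. -224.   39.] [ 554. -202.   -2.]
326 273 [ 524. -230.   41.] [ 553. -208.    1.]
328 272 [ 525. -234.   47.] [ 559. -208.   -1.]
330 268 [ 527. -236.   57.] [ 532. -232.   49.]
```

View pics/side3.png

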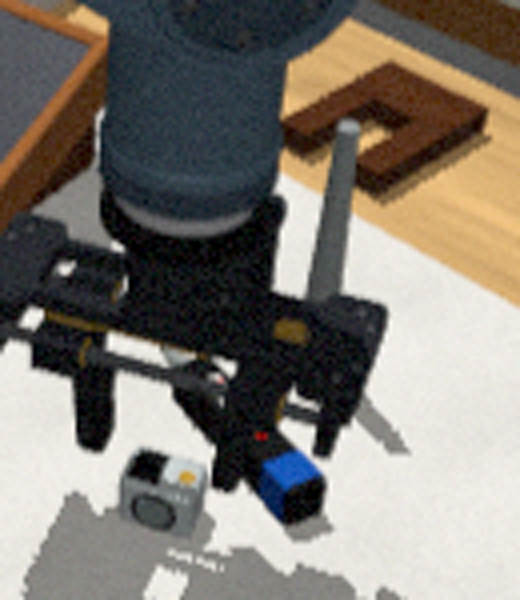

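Emit:
{"method": "arm_command", "body": {
  "motion": [0,0,0.01,0,0,0,0.64,0,0,0.011,0,0,0,0.64,0,0,0,0,0,0,0.64,0,0,0,0,0,0,0.35,0,0,0,0,0,0,0.35,0,0,0,0,0,0,0.35,0,0,0,0,0,0,0.35],
  "force": 25
}}

```text
clock: 5.2
tcp_pos: [0.5191, -0.1918, -0.0181]
eef_rot: [-0.706, 3.061, -0.0]
force: [-0.7, -0.3, 0.1]
finger_gap: 0.0395
```

```bash
python3 snap.py 4 - 270,150,130,150;python3 -c "
from plan import *
delta([.519,-.193,.12],down(116))
c=load('side4');P=cloud(c)
for u in range(290,332,2):
  z=P[230:300,u]; k=[v for v in range(60) if z[v,2]>.01 and z[v,0]<.53 and z[v,1]>-.24]; 
  if k: print(u,k[-1]+230,(z[k[-1]]*1000).round(),(z[k[-1]+1]*1000).round())
"
```

```text
t 5.25 tcp [ 0.519  -0.1917 -0.0182] gap 0.0396 F [-0.8 -0.8  0.4] q [-0.57  0.43  1.79  0.    0.92 -2.59]
turn first (tool axes) deg [-0.02  0.01 -0.04]  | 0.0
then shift mm [   0.6   -1.1 -138.2]  / shift before turning mm [   0.6   -1.2 -138.2]
290 252 [ 474. -178.   92.] [ 541. -112.   -2.]
292 253 [ 474. -183.   92.] [ 542. -118.   -1.]
294 269 [ 497. -169.   23.] [ 511. -155.   -1.]
296 270 [ 498. -174.   22.] [ 513. -160.   -1.]
298 271 [ 501. -177.   21.] [ 515. -164.   -3.]
300 276 [ 500. -184.   11.] [ 500. -184.    9.]
302 277 [ 501. -189.   12.] [ 502. -188.    8.]
304 278 [ 503. -192.   10.] [ 503. -193.    9.]
306 279 [ 505. -197.   10.] [ 505. -197.    7.]
308 279 [ 508. -199.   10.] [ 507. -200.    8.]
310 279 [ 508. -205.   15.] [ 510. -203.    9.]
312 280 [ 511. -207.   11.] [ 511. -207.    8.]
314 281 [ 512. -212.   12.] [ 513. -212.    8.]
316 281 [ 515. -214.   12.] [ 517. -213.    6.]
318 279 [ 521. -214.   13.] [ 522. -214.    9.]
320 277 [ 521. -219.   23.] [ 537. -206.   -2.]
322 278 [ 523. -222.   21.] [ 539. -210.   -3.]
324 278 [ 525. -226.   23.] [ 542. -213.   -2.]
326 273 [ 529. -226.   35.] [ 533. -223.   27.]
328 265 [ 527. -230.   61.] [ 532. -226.   52.]
330 253 [ 516. -240.  108.] [ 514. -242.  108.]
```

View pics/side4.png

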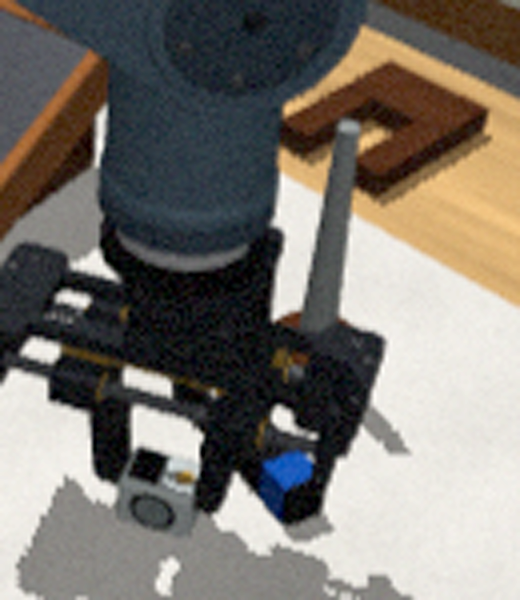

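Emit:
{"method": "arm_command", "body": {
  "motion": [0,0,-0.02,0,0,0,0.35,0,0,-0.03,0,0,0,0.35,0,0,-0.04,0,0,0,0.35,0,0,-0.04,0,0,0,0.35,0,0,-0.04,0,0,0,0.35,0,0,-0.03,0,0,0,0.35,0,0,-0.01,0,0,0,0.35,0,0,0,0,0,0,0.35]
}}

```text
clock: 6.05
tcp_pos: [0.5197, -0.1921, 0.1929]
eef_rot: [-0.705, 3.059, -0.003]
force: [0.5, 0.2, -1.3]
finger_gap: 0.0398
```

```bash
python3 -c "
from plan import *
r=ins('y'); print(r.as_matrix().round(3))
for h in (45,0,-16): 
  delta(P(36,0,h)+r.as_matrix()[:,2]*.0182,r)"
```

```text
[[-0.895 -0.156  0.417]
 [-0.142  0.988  0.066]
 [-0.423 -0.    -0.906]]
t 6.05 tcp [ 0.5197 -0.1921  0.1929] gap 0.0398 F [ 0.5  0.2 -1.3] q [-0.57  0.14  1.67  0.    1.33 -2.59]
turn first (tool axes) deg [  3.57 -24.7   16.72]  | 30.0
then shift mm [-116.4  316.2  146.3]  / shift before turning mm [-252.2  253.8   83.1]
t 6.05 tcp [ 0.5197 -0.1921  0.1929] gap 0.0398 F [ 0.5  0.2 -1.3] q [-0.57  0.14  1.67  0.    1.33 -2.59]
turn first (tool axes) deg [  3.57 -24.7   16.72]  | 30.0
then shift mm [-116.4  316.2  191.3]  / shift before turning mm [-270.3  248.4  123.9]
t 6.05 tcp [ 0.5197 -0.1921  0.1929] gap 0.0398 F [ 0.5  0.2 -1.3] q [-0.57  0.14  1.67  0.    1.33 -2.59]
turn first (tool axes) deg [  3.57 -24.7   16.72]  | 30.0
then shift mm [-116.4  316.2  207.3]  / shift before turning mm [-276.7  246.4  138.5]
```

Emit:
{"method": "arm_command", "body": {
  "motion": [0,0,0,0.9,-6.2,4.2,0.35,0,0,0,0.9,-6.2,4.2,0.35,0,0,0,0.9,-6.2,4.2,0.35,0,0,0,0.9,-6.1,4.1,0.35,-0.0145,0.0395,0,0,0,0,0.35,-0.0145,0.0395,0,0,0,0,0.35,-0.0145,0.0395,0,0,0,0,0.35,-0.0145,0.0395,0,0,0,0,0.35,-0.0145,0.0395,0,0,0,0,0.35,-0.0145,0.0395,0,0,0,0,0.35,-0.0145,0.0395,0,0,0,0,0.35,-0.0145,0.0395,0,0,0,0,0.35]
}}

```text
clock: 7.25
tcp_pos: [0.5719, 0.1386, 0.2378]
eef_rot: [-0.212, 2.704, 0.049]
force: [0.2, -0.7, -0.9]
finger_gap: 0.0394
```

Emit:
{"method": "arm_command", "body": {
  "motion": [0,0,0.03,0,0,0,0.35,0,0,0.04,0,0,0,0.35,0,0,0.04,0,0,0,0.35,0,0,0.02,0,0,0,0.35,0,0,0,0,0,0,0.35,0,0,0,0,0,0,0.35]
}}

```text
clock: 7.85
tcp_pos: [0.6258, 0.1455, 0.1207]
eef_rot: [-0.212, 2.704, 0.049]
force: [-0.3, -1.0, -1.1]
finger_gap: 0.0395
```

```bash
python3 snap.py 5 130,90,150,120 180,110,150,110; python3 -c "
from plan import *
r=ins('y')
for h in (60,0,-16): 
  delta(P(36,0,h)+r.as_matrix()[:,2]*.0182,r)"
```

```text
t 7.95 tcp [0.6274 0.1455 0.1235] gap 0.0397 F [-0.7 -0.1 -0.7] q [ 0.01  0.14  1.9   0.1   0.68 -1.78]
turn first (tool axes) deg [ 0.06 -0.09 -0.03]  | 0.1
then shift mm [-1.4 -0.4  1.1]  / shift before turning mm [-1.4 -0.4  1.1]
t 7.95 tcp [0.6274 0.1455 0.1235] gap 0.0397 F [-0.7 -0.1 -0.7] q [ 0.01  0.14  1.9   0.1   0.68 -1.78]
turn first (tool axes) deg [ 0.06 -0.09 -0.03]  | 0.1
then shift mm [-1.4 -0.4 61.1]  / shift before turning mm [-1.5 -0.5 61.1]
t 7.95 tcp [0.6274 0.1455 0.1235] gap 0.0397 F [-0.7 -0.1 -0.7] q [ 0.01  0.14  1.9   0.1   0.68 -1.78]
turn first (tool axes) deg [ 0.06 -0.09 -0.03]  | 0.1
then shift mm [-1.4 -0.4 77.1]  / shift before turning mm [-1.5 -0.5 77.1]
```

View pics/side5.png

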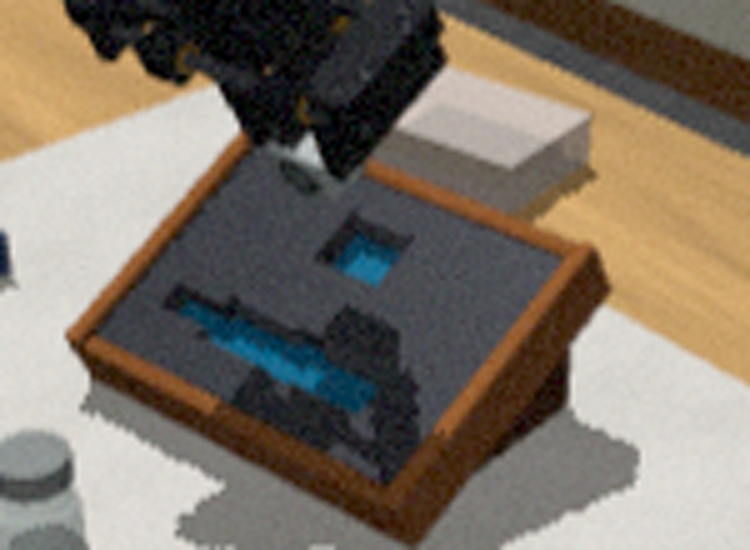

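View pics/top5.png

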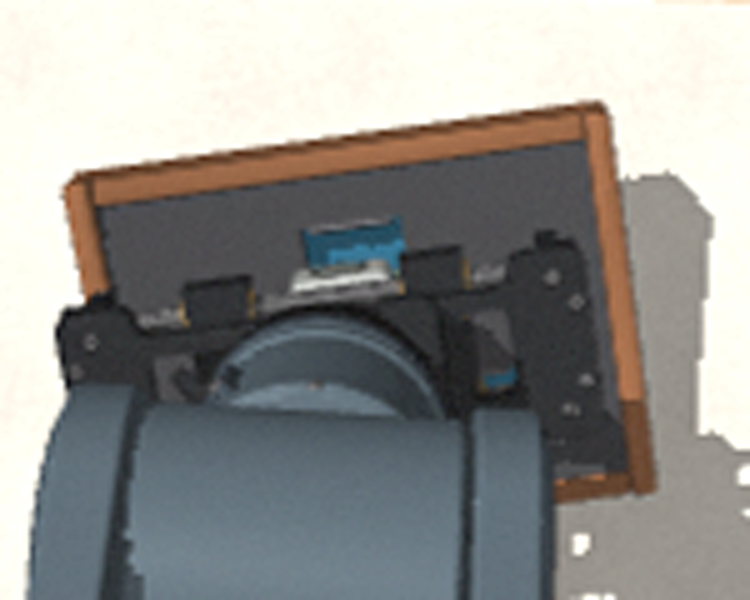

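```bash
cat > chk.py <<'E'
from plan import *
import sys
tag=sys.argv[1]; k=5
s=state(); r=R.from_rotvec(s["eef_rot"]); M=r.as_matrix(); tcp=s["tcp_pos"]
for nm,o in(("toolz",tcp-M[:,2]*.0182),("worldz",tcp+np.array([0,0,.0182]))):
    print(nm,o.round(4),((o-C)@MI*1000).round(1))
c=load("side"+tag)
img=c["pixels"][110:220,180:330,::-1]; im=np.clip(1.5*cv2.resize(img,None,fx=5,fy=5,interpolation=cv2.INTER_CUBIC).astype(float),0,255).astype(np.uint8)
for o,col in((tcp-M[:,2]*.0182,(0,255,0)),(tcp+np.array([0,0,.0182]),(0,0,255))):
    for x,y,z in [(a,b,d) for a in(-15,15) for b in(-20,20) for d in(0,30)]:
        p=o+(M@np.array([x,y,-z]))/1000
        u,v=proj(c,p); cv2.circle(im,(int((u-180+.5)*k),int((v-110+.5)*k)),3,col,-1)
cv2.imwrite(f"pics/chk{tag}.png",im)
E
python3 chk.py 5
```

```text
toolz [0.6198 0.1443 0.14  ] [34.6  0.4 61.1]
worldz [0.6274 0.1455 0.1417] [42.3  0.4 59.4]
```

View pics/chk5.png

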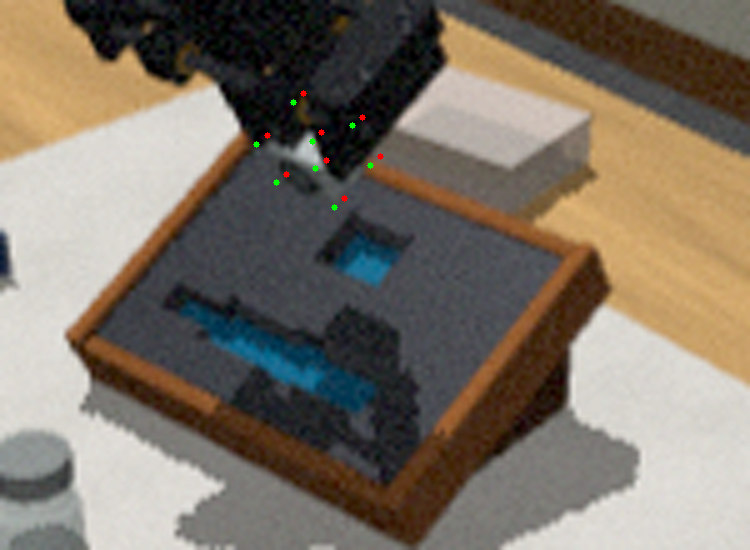

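Emit:
{"method": "arm_command", "body": {
  "motion": [-0.0015,-0.0005,0.02,0,0,0,0.35,0,0,0.02,0,0,0,0.35,0,0,0.015,0,0,0,0.35,0,0,0,0,0,0,0.35]
}}

```text
clock: 8.35
tcp_pos: [0.6512, 0.1488, 0.0732]
eef_rot: [-0.212, 2.701, 0.049]
force: [-0.1, 0.2, -1.1]
finger_gap: 0.0398
```

```bash
python3 snap.py 6 130,90,150,120 180,110,150,110; python3 chk.py 6
```

```text
toolz [0.6444 0.1477 0.0914] [36.5 -0.   6.6]
worldz [0.6519 0.1489 0.0931] [44.2 -0.   4.9]
```

View pics/chk6.png

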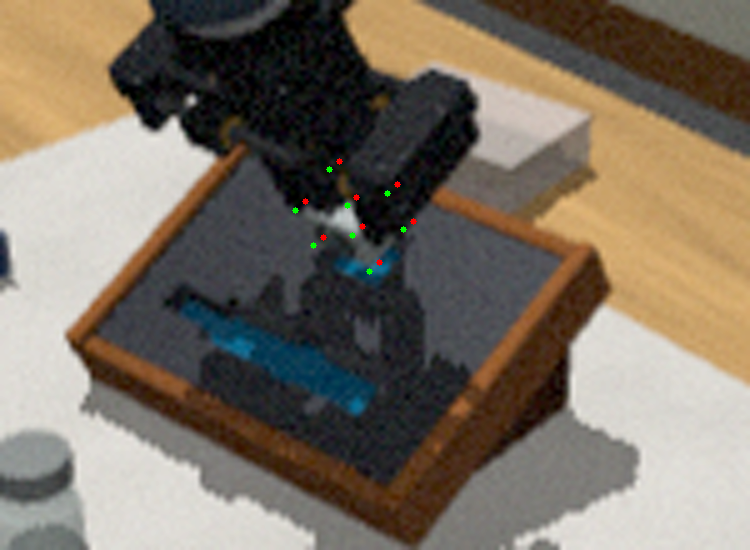

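View pics/top6.png

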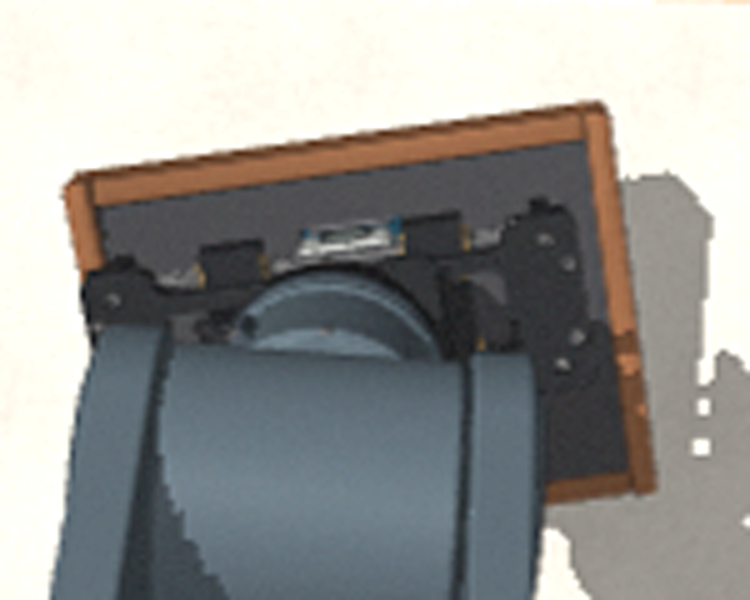

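```bash
python3 -c "
from h import *
c=load('side6'); im=c['pixels'][140:175,230:275,::-1].astype(float)
cv2.imwrite('pics/z6.png',np.clip(2.5*cv2.resize(im,None,fx=16,fy=16,interpolation=cv2.INTER_NEAREST),0,255).astype(np.uint8))
c=load('top6'); im=c['pixels'][125:150,180:220,::-1].astype(float)
cv2.imwrite('pics/z6t.png',np.clip(2.0*cv2.resize(im,None,fx=18,fy=18,interpolation=cv2.INTER_NEAREST),0,255).astype(np.uint8))
from plan import *
s=state(); M=R.from_rotvec(s['eef_rot']).as_matrix(); o=s['tcp_pos']-M[:,2]*.0182
c=load('top6')
for p in [(-15,-20,30),(-15,20,30),(-15,-20,0),(-15,20,0)]:
  u=proj(c,o+M@(np.array([p[0],p[1],-p[2]])/1000)); print('top',p,((u-[180,125]+.5)*18).round())
for p in [(36+a,b,0) for a in(-17,17) for b in (-22,22)]:
  u=proj(c,P(*p)); print('mouth',p,((u-[180,125]+.5)*18).round())
"
```

```text
top (-15, -20, 30) [514. 235.]
top (-15, 20, 30) [173. 282.]
top (-15, -20, 0) [518. 188.]
top (-15, 20, 0) [188. 233.]
mouth (19, -22, 0) [577. 435.]
mouth (19, 22, 0) [220. 485.]
mouth (53, -22, 0) [533. 164.]
mouth (53, 22, 0) [173. 214.]
```

View pics/z6.png

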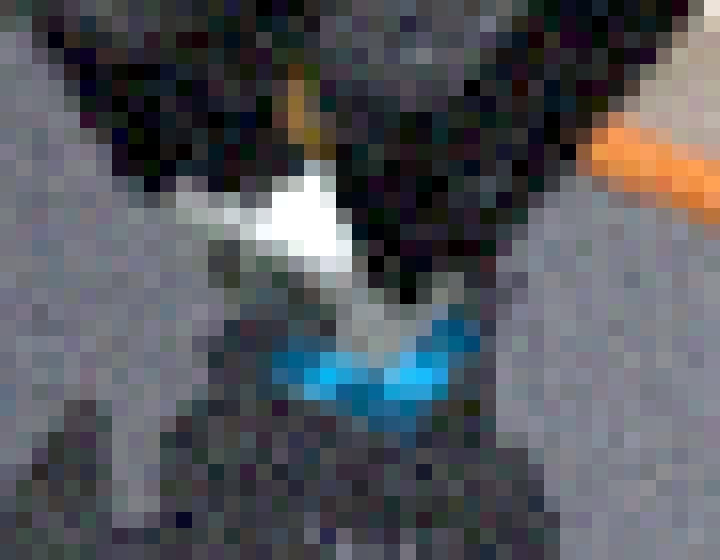

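View pics/z6t.png

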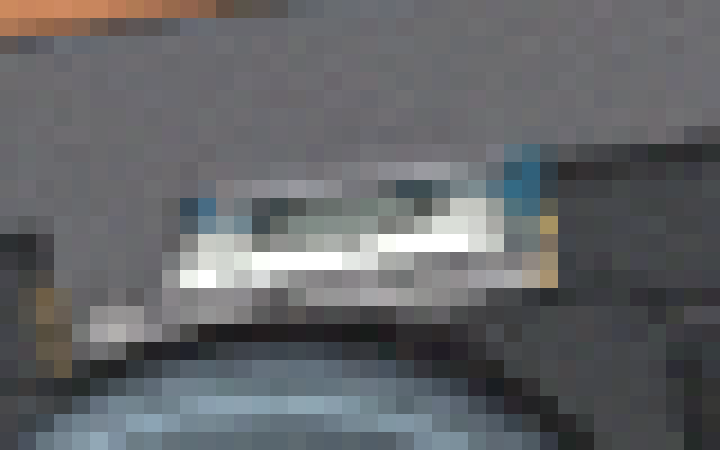

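Emit:
{"method": "arm_command", "body": {
  "motion": [-0.0005,-0.0008,0.004,0,0,0,0.35,0,0,0.004,0,0,0,0.35,0,0,0.003,0,0,0,0.35,0,0,0.003,0,0,0,0.35,0,0,0,0,0,0,0.35],
  "force": 40
}}

```text
clock: 8.95
tcp_pos: [0.6569, 0.1489, 0.0626]
eef_rot: [-0.214, 2.702, 0.048]
force: [-19.8, -6.4, 18.3]
finger_gap: 0.0397
```

```bash
cat > st.py <<'E'
from plan import *
s=state(); r=R.from_rotvec(s["eef_rot"]); M=r.as_matrix(); o=s["tcp_pos"]-M[:,2]*.0182
print("held origin in insert",((o-C)@MI*1000).round(1),"F insert",(s["force"]@MI).round(1),"Tq tool",(s["ft_torque"]@M).round(2),"t",s["clock"],"gap",s["finger_gap"])
E
python3 st.py
```

```text
held origin in insert [35.8 -0.8 -6.6] F insert [-10.9  -3.2  25.3] Tq tool [0.32 1.69 0.01] t 8.95 gap 0.039721265670590665
```

Emit:
{"method": "arm_command", "body": {
  "motion": [0.001,0.0005,0,0,0,0,0.35,0,0,0,0,0,0,0.35]
}}

```text
clock: 9.15
tcp_pos: [0.6569, 0.1489, 0.0626]
eef_rot: [-0.213, 2.7, 0.047]
force: [-15.8, -6.3, 16.7]
finger_gap: 0.0396
```

```bash
python3 st.py
```

```text
held origin in insert [35.8 -0.8 -6.6] F insert [-8.  -3.7 22.1] Tq tool [ 0.56  1.24 -0.  ] t 9.15 gap 0.039648642347493
```

Emit:
{"method": "arm_command", "body": {
  "motion": [0.002,-0.0005,0,0,0,0,0.35,0,0,0,0,0,0,0.35]
}}

```text
clock: 9.35
tcp_pos: [0.6567, 0.1488, 0.0626]
eef_rot: [-0.212, 2.696, 0.048]
force: [-7.8, -1.1, 11.1]
finger_gap: 0.0396
```

```bash
python3 st.py
```

```text
held origin in insert [35.5 -0.9 -6.6] F insert [-2.5  0.2 13.3] Tq tool [ 0.05  0.38 -0.03] t 9.35 gap 0.03962155020520608
```

Emit:
{"method": "arm_command", "body": {
  "motion": [0.0005,0,0.002,0,0,0,0.35,0,0,0.002,0,0,0,0.35,0,0,0.002,0,0,0,0.35,0,0,0,0,0,0,0.35]
}}

```text
clock: 9.75
tcp_pos: [0.6575, 0.1489, 0.0564]
eef_rot: [-0.213, 2.699, 0.048]
force: [-15.2, -4.1, 16.5]
finger_gap: 0.0399
```

```bash
python3 st.py
```

```text
held origin in insert [ 33.7  -0.9 -12.5] F insert [-7.2 -1.7 21.6] Tq tool [0.28 1.06 0.01] t 9.75 gap 0.03990431264426142
```

Emit:
{"method": "arm_command", "body": {
  "motion": [0,0,0.002,0,0,0,0.35,0,0,0.002,0,0,0,0.35,0,0,0,0,0,0,0.35]
}}

```text
clock: 10.05
tcp_pos: [0.6587, 0.1491, 0.0523]
eef_rot: [-0.213, 2.7, 0.048]
force: [-15.2, -5.0, 15.4]
finger_gap: 0.0396
```

```bash
python3 st.py
```

```text
held origin in insert [ 33.1  -0.9 -16.7] F insert [-7.8 -2.5 20.7] Tq tool [ 0.3   1.16 -0.02] t 10.05 gap 0.03959019916484085
```

Emit:
{"method": "arm_command", "body": {
  "motion": [0,0,0.002,0,0,0,0.35,0,0,0,0,0,0,0.35]
}}

```text
clock: 10.25
tcp_pos: [0.6593, 0.1493, 0.0511]
eef_rot: [-0.214, 2.7, 0.048]
force: [-21.1, -6.2, 23.1]
finger_gap: 0.0395
```

```bash
python3 st.py
```

```text
held origin in insert [ 33.1  -0.9 -18.1] F insert [-10.   -2.8  30.1] Tq tool [0.32 1.7  0.03] t 10.25 gap 0.03946101391542059
```

Emit:
{"method": "arm_command", "body": {
  "motion": [0,0,0,0,0,0,0.6,0,0,0,0,0,0,0.6,0,0,0,0,0,0,0.6,0,0,-0.02,0,0,0,0.6,0,0,-0.04,0,0,0,0.6,0,0,-0.04,0,0,0,0.6,0,0,-0.04,0,0,0,0.6,0.05,0,0,0,0,0,0.6,0.05,0,0,0,0,0,0.6]
}}

```text
clock: 11.15
tcp_pos: [0.5131, 0.1258, 0.1358]
eef_rot: [-0.213, 2.695, 0.048]
force: [-0.0, -1.6, -0.3]
finger_gap: 0.0528
```

```bash
python3 snap.py 7 130,90,150,120 180,110,150,110
```

```text
(no output)
```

View pics/side7.png

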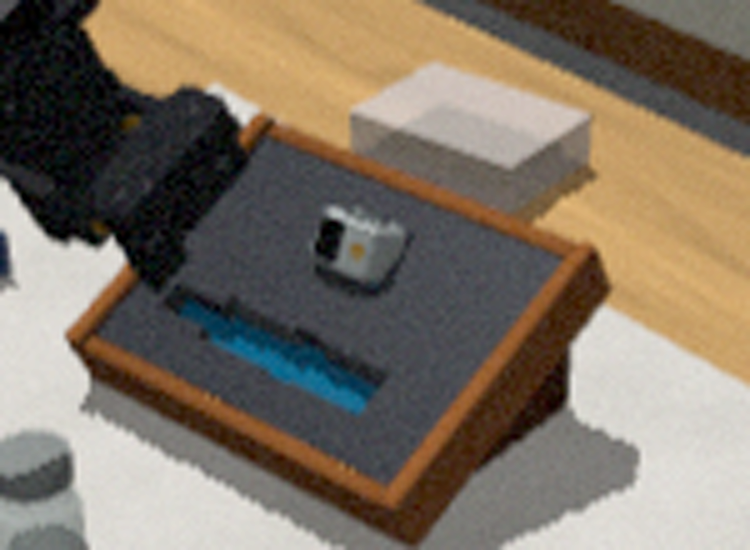

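View pics/top7.png

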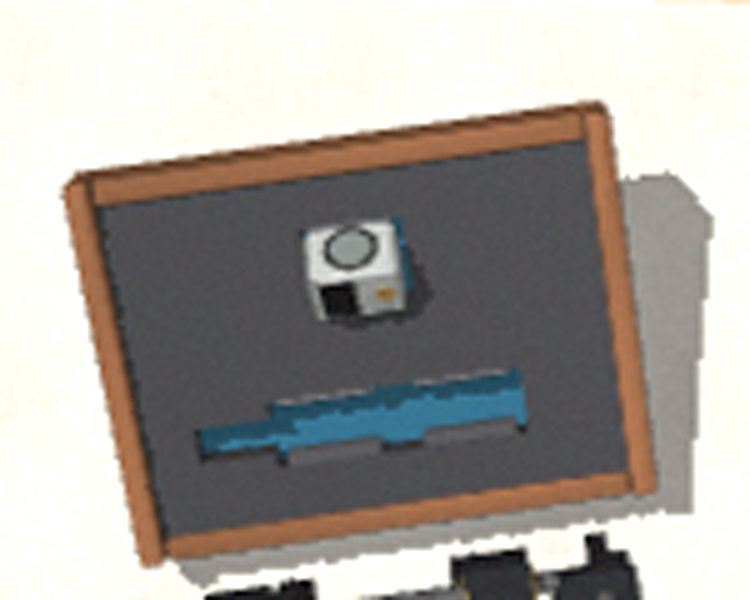

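```bash
python3 -c "
from plan import *
c=load('top7')
im=c['pixels'][125:160,180:225,::-1].astype(float)
cv2.imwrite('pics/z7t.png',np.clip(1.6*cv2.resize(im,None,fx=16,fy=16,interpolation=cv2.INTER_NEAREST),0,255).astype(np.uint8))
c2=load('side7')
im=c2['pixels'][145:175,235:270,::-1].astype(float)
cv2.imwrite('pics/z7s.png',np.clip(1.8*cv2.resize(im,None,fx=16,fy=16,interpolation=cv2.INTER_NEAREST),0,255).astype(np.uint8))
for n,c in(('top',c),('side',c2)):
  Q=(cloud(c)-C)@MI*1000
  m=(abs(Q[...,0]-36)<40)&(abs(Q[...,1])<16)&(Q[...,2]>2)&(Q[...,2]<50)
  q=Q[m]; b=np.round(q[:,0]/2)*2
  for x in np.unique(b): print(n,x,(b==x).sum(),q[b==x,2].mean().round(1),q[b==x,2].std().round(1))
"
```

```text
top -4.0 1 2.9 0.0
top -2.0 2 2.3 0.3
top -0.0 2 2.3 0.1
top 2.0 2 3.3 0.7
top 4.0 1 2.7 0.0
top 6.0 3 2.9 0.6
top 8.0 1 2.6 0.0
top 10.0 4 2.7 0.4
top 12.0 5 2.6 0.3
top 14.0 2 5.6 0.1
top 16.0 8 9.8 1.8
top 18.0 11 12.3 0.8
top 20.0 9 14.1 1.6
top 22.0 14 15.4 1.3
top 24.0 11 17.2 1.1
top 26.0 11 18.5 0.9
top 28.0 11 19.8 1.8
top 30.0 11 22.0 1.5
top 32.0 10 23.3 1.6
top 34.0 13 23.3 1.3
top 36.0 14 24.4 1.6
top 38.0 16 23.7 1.7
top 40.0 13 22.7 1.6
top 42.0 21 20.6 1.8
top 44.0 14 17.4 1.8
top 46.0 18 15.8 2.2
top 48.0 16 13.2 2.2
top 50.0 16 10.0 1.9
top 52.0 18 6.9 1.9
top 54.0 10 4.3 1.9
top 56.0 2 2.7 0.2
top 58.0 2 2.7 0.3
top 60.0 6 3.1 0.5
top 62.0 3 2.9 0.4
top 64.0 5 2.8 0.5
top 66.0 1 3.9 0.0
top 68.0 2 3.0 0.4
top 72.0 4 2.7 0.4
top 74.0 1 3.0 0.0
top 76.0 1 2.8 0.0
side 14.0 13 7.6 2.0
side 16.0 10 11.4 2.2
side 18.0 11 11.6 1.9
side 20.0 8 14.1 1.4
side 22.0 7 14.7 1.7
side 24.0 12 15.8 1.8
side 26.0 8 17.7 1.2
side 28.0 9 18.8 1.7
side 30.0 13 20.9 2.0
side 32.0 5 22.7 0.6
side 34.0 12 23.4 1.9
side 36.0 1 21.6 0.0
side 38.0 6 20.9 1.0
side 40.0 3 18.4 1.0
side 42.0 1 15.6 0.0
side 44.0 4 15.0 0.6
side 46.0 1 11.8 0.0
side 48.0 3 9.3 0.3
side 50.0 2 6.5 0.5
side 52.0 1 5.0 0.0
side 58.0 1 2.7 0.0
side 70.0 1 2.5 0.0
side 76.0 1 2.8 0.0
```

View pics/z7t.png

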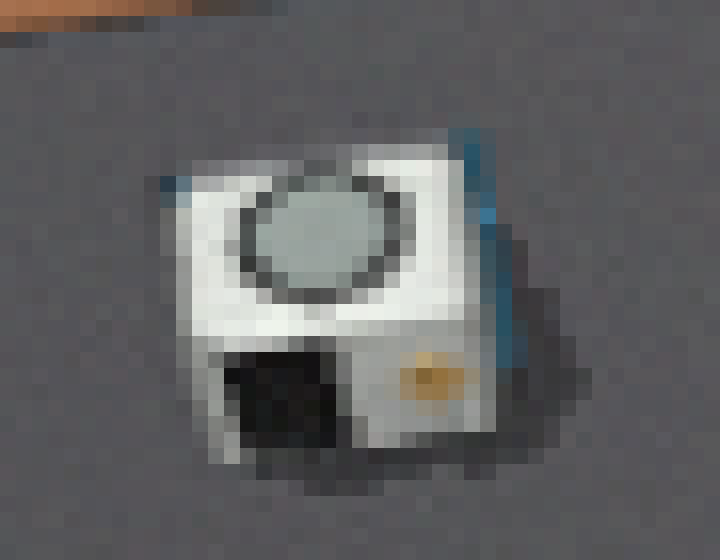

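View pics/z7s.png

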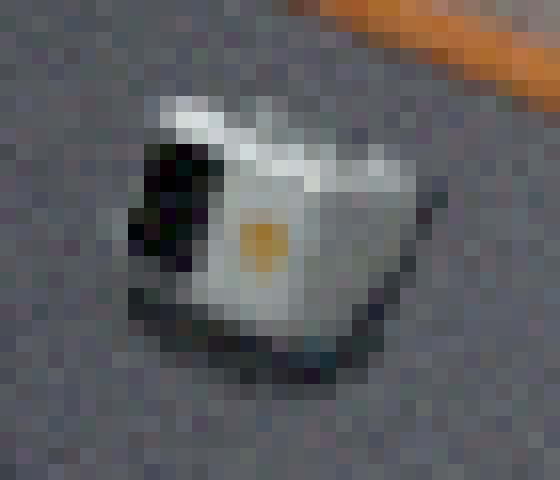

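```bash
cat >> plan.py <<'E'
def insl(lean,jaw):  # lean deg: tool z tilts toward +insert x
    r0=R.from_rotvec(state()["eef_rot"]); a=np.radians(lean)
    return tool(MI@[np.sin(a),0,-np.cos(a)],MI[:,0 if jaw=='x' else 1],r0)
TIP=.0375
E
python3 -c "
from plan import *
r=insl(18,'y'); z=r.as_matrix()[:,2]; print(z)
for back in (.07,0): delta(P(36,-.8,6)+z*(TIP-back),r)
"
```

```text
[ 0.67360183  0.10668805 -0.7313537 ]
t 11.25 tcp [0.501  0.1265 0.1253] gap 0.0531 F [ 0.2  0.3 -0.9] q [-0.04 -0.16  2.18  0.13  0.72 -1.85]
turn first (tool axes) deg [  0.24 -19.03  -0.09]  | 19.0
then shift mm [-82.2  -2.2  91.5]  / shift before turning mm [-107.5   -2.4   59.7]
t 11.25 tcp [0.501  0.1265 0.1253] gap 0.0531 F [ 0.2  0.3 -0.9] q [-0.04 -0.16  2.18  0.13  0.72 -1.85]
turn first (tool axes) deg [  0.24 -19.03  -0.09]  | 19.0
then shift mm [-82.2  -2.2 161.5]  / shift before turning mm [-130.4   -2.7  125.9]
```

Emit:
{"method": "arm_command", "body": {
  "motion": [-0.02,0,0,0,-6.3,0,0.62,-0.02,0,0,0,-6.3,0,0.62,-0.02,0,0,0,-6.4,0,0.62,-0.03,0,0,0,0,0,0.62,0,0,0,0,0,0,0.62]
}}

```text
clock: 11.75
tcp_pos: [0.587, 0.1369, 0.1888]
eef_rot: [-0.185, 2.365, 0.075]
force: [0.0, -0.7, 0.1]
finger_gap: 0.0546
```

```bash
python3 -c "
from plan import *
r=insl(18,'y'); z=r.as_matrix()[:,2]
for back in (.07,0): delta(P(36,-.8,6)+z*(TIP-back),r)
"
```

```text
t 11.75 tcp [0.587  0.1369 0.1888] gap 0.0546 F [ 0.  -0.7  0.1] q [-0.06 -0.19  2.22  0.4   0.38 -2.1 ]
turn first (tool axes) deg [-0.02  1.18 -0.03]  | 1.2
then shift mm [24.4  0.9 78.9]  / shift before turning mm [26.   0.9 78.4]
t 11.75 tcp [0.587  0.1369 0.1888] gap 0.0546 F [ 0.  -0.7  0.1] q [-0.06 -0.19  2.22  0.4   0.38 -2.1 ]
turn first (tool axes) deg [-0.02  1.18 -0.03]  | 1.2
then shift mm [ 24.4   0.9 148.9]  / shift before turning mm [ 27.5   0.9 148.4]
```

Emit:
{"method": "arm_command", "body": {
  "motion": [0.024,0.001,0,0,1,0,0.62,0,0,0.04,0,0,0,0.62,0,0,0.04,0,0,0,0.62,0,0,0.03,0,0,0,0.62,0,0,0,0,0,0,0.62]
}}

```text
clock: 12.25
tcp_pos: [0.64, 0.1473, 0.0835]
eef_rot: [-0.187, 2.394, 0.076]
force: [-0.8, -0.6, -1.1]
finger_gap: 0.0549
```

```bash
python3 -c "
from plan import *
r=insl(18,'y'); z=r.as_matrix()[:,2]
for back in (0,): delta(P(36,-.8,6)+z*(TIP-back),r)
"; python3 snap.py 8 - 180,110,150,110
```

```text
t 12.25 tcp [0.64   0.1473 0.0835] gap 0.0549 F [-0.8 -0.6 -1.1] q [-0.02  0.17  2.12  0.8   0.17 -2.5 ]
turn first (tool axes) deg [ 0.1 -0.5 -0.1]  | 0.5
then shift mm [-7.9 -1.1 35. ]  / shift before turning mm [-8.2 -1.1 35. ]
```

View pics/side8.png

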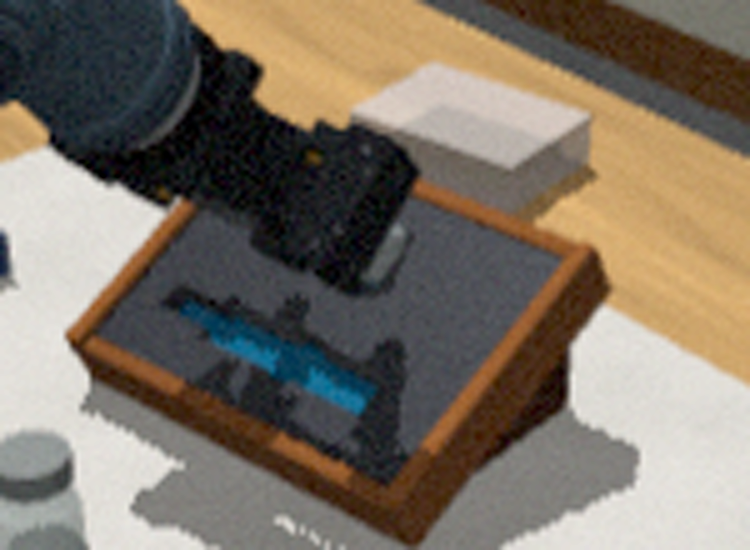

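Emit:
{"method": "arm_command", "body": {
  "motion": [0,0,0,0,5,0,0.62,0,0,0,0,5,0,0.62,0,0,0,0,0,0,0.62]
}}

```text
clock: 12.6
tcp_pos: [0.6442, 0.1529, 0.093]
eef_rot: [-0.209, 2.493, 0.083]
force: [0.6, 0.6, 1.1]
finger_gap: 0.0549
```

```bash
python3 -c "
from plan import *
r=insl(8,'y'); z=r.as_matrix()[:,2]
for back in (0,): delta(P(35,-.8,5)+z*(TIP-back),r)
"
```

```text
t 12.6 tcp [0.6442 0.1529 0.093 ] gap 0.0549 F [0.6 0.6 1.1] q [-0.01  0.16  2.04  0.36  0.33 -2.05]
turn first (tool axes) deg [0.89 3.77 0.3 ]  | 3.9
then shift mm [ 3.2 -5.9 39.8]  / shift before turning mm [ 5.8 -6.5 39.4]
```

Emit:
{"method": "arm_command", "body": {
  "motion": [0,0,0,0.9,3.7,0.3,0.62,0.003,-0.0055,0,0,0,0,0.62,0,0,0.01,0,0,0,0.62,0,0,0,0,0,0,0.62]
}}

```text
clock: 13.0
tcp_pos: [0.6441, 0.1484, 0.077]
eef_rot: [-0.2, 2.564, 0.064]
force: [-0.9, 0.6, 0.3]
finger_gap: 0.0547
```

```bash
python3 -c "
from plan import *
r=insl(8,'y'); z=r.as_matrix()[:,2]
for back in (0,): delta(P(35,-.8,5)+z*(TIP-back),r)
"
```

```text
t 13.0 tcp [0.6441 0.1484 0.077 ] gap 0.0547 F [-0.9  0.6  0.3] q [-0.    0.21  1.99  0.23  0.39 -1.92]
turn first (tool axes) deg [ 0.19 -0.29 -0.14]  | 0.4
then shift mm [-6.2 -1.5 26.8]  / shift before turning mm [-6.4 -1.6 26.8]
```

Emit:
{"method": "arm_command", "body": {
  "motion": [-0.006,-0.0015,0.008,0,0,0,0.62,0,0,0.01,0,0,0,0.62,0,0,0.008,0,0,0,0.62,0,0,0,0,0,0,0.62]
}}

```text
clock: 13.4
tcp_pos: [0.6638, 0.1501, 0.058]
eef_rot: [-0.2, 2.566, 0.063]
force: [-0.5, -0.5, 0.5]
finger_gap: 0.0547
```

```bash
python3 -c "
from plan import *
r=insl(8,'y'); z=r.as_matrix()[:,2]
for back in (0,): delta(P(35,-.8,5)+z*(TIP-back),r)
"; python3 snap.py 9 150,110,100,75 220,110,80,75
```

```text
t 13.4 tcp [0.6638 0.1501 0.058 ] gap 0.0547 F [-0.5 -0.5  0.5] q [ 0.    0.28  1.94  0.24  0.36 -1.92]
turn first (tool axes) deg [ 0.15 -0.39 -0.14]  | 0.4
then shift mm [-0.  -0.   0.2]  / shift before turning mm [-0.  -0.   0.2]
```

View pics/top9.png

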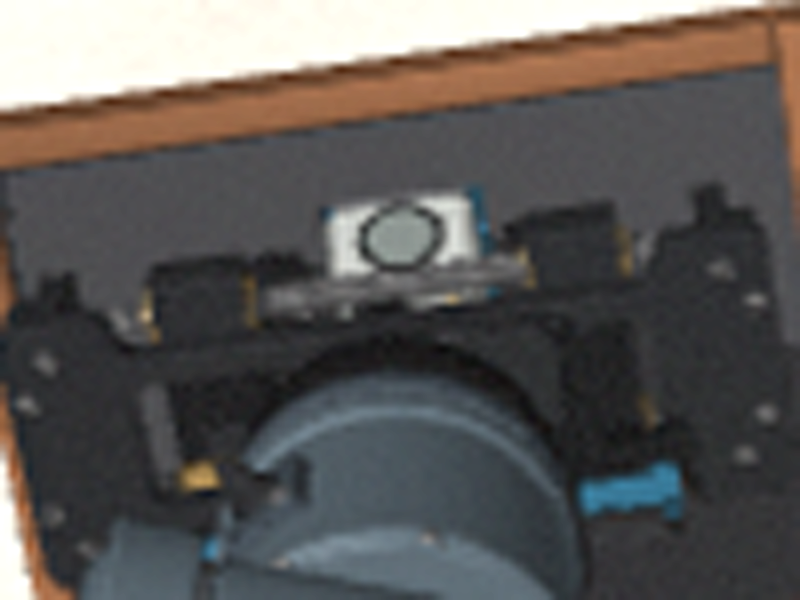

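View pics/side9.png

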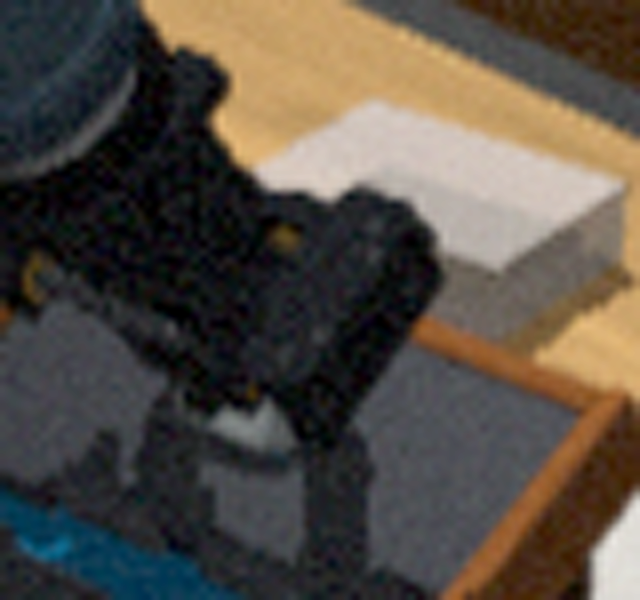

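Emit:
{"method": "arm_command", "body": {
  "motion": [0,0,0,0,0,0,0.35,0,0,0,0,0,0,0.35,0,0,0,0,0,0,0.35,0,0,0,0,0,0,0.35,0,0,-0.01,0,0,0,0.35,0,0,-0.02,0,0,0,0.35,0,0,-0.03,0,0,0,0.35,0,0,-0.03,0,0,0,0.35,0,0,-0.03,0,0,0,0.35,0,0,0,0,0,0,0.35],
  "force": 60
}}

```text
clock: 14.5
tcp_pos: [0.6009, 0.1396, 0.1654]
eef_rot: [-0.2, 2.557, 0.062]
force: [-1.0, 0.5, -0.3]
finger_gap: 0.0393
```

```bash
python3 snap.py 10 150,110,100,75 180,80,110,110
```

```text
(no output)
```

View pics/side10.png

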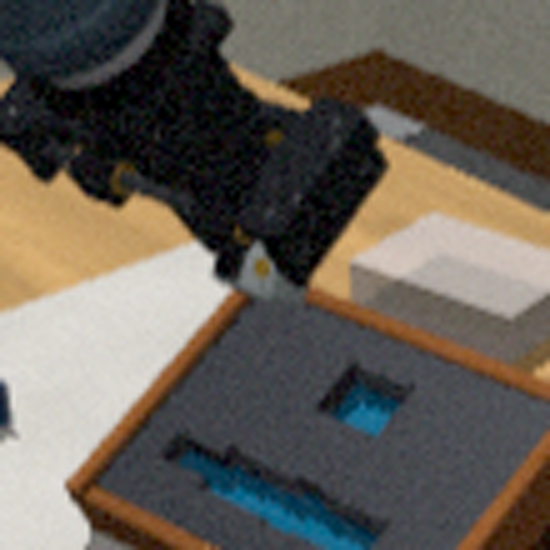

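View pics/top10.png

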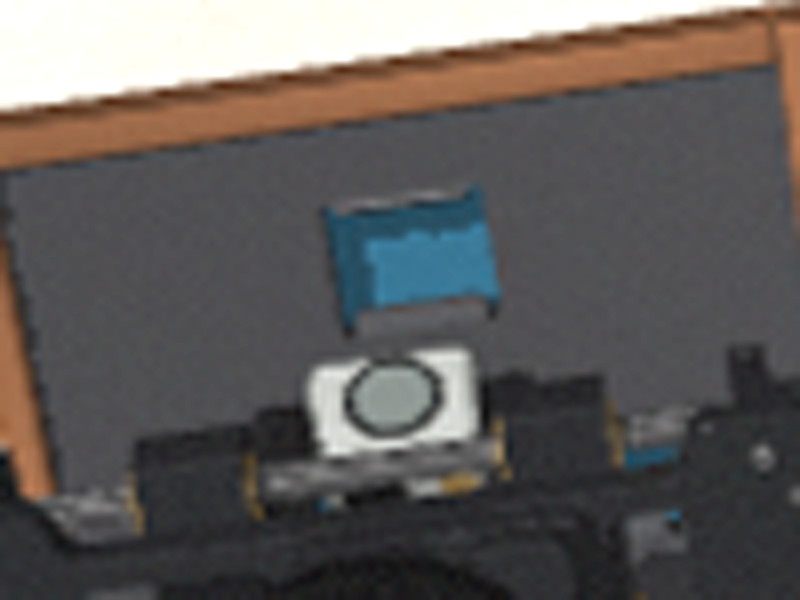

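Emit:
{"method": "arm_command", "body": {
  "motion": [0,-0.04,-0.02,0,0,0,0.35,0,-0.04,-0.03,0,0,0,0.35,0,-0.04,0,0,0,0,0.35,0,-0.04,0,0,7,0,0.35,0,-0.04,0,0,8,0,0.35,0,-0.035,0,0,8,0,0.35,0,0,0,0,8,0,0.35,0,0,0,0,8,0,0.35,0,0,0,0,8,0,0.35,0,0,0,0,8,0,0.35,0,0,0,0,8,0,0.35,0,0,0,0,0,0,0.35]
}}

```text
clock: 15.8
tcp_pos: [0.6093, -0.0955, 0.1912]
eef_rot: [0.209, -2.59, 0.045]
force: [-0.9, 0.8, -3.6]
finger_gap: 0.0392
```

```bash
python3 snap.py 11 190,120,200,150 200,100,200,150; python3 -c "
from plan import *
s=state();M=R.from_rotvec(s['eef_rot']).as_matrix();print(M.round(3),s['tcp_pos'],s['joint_pos'].round(2))
print('tip',s['tcp_pos']-M[:,2]*TIP, 'yawjaw',np.degrees(np.arctan2(M[1,1],M[0,1])))"
```

```text
[[-0.851 -0.157 -0.501]
 [-0.138  0.988 -0.075]
 [ 0.507  0.006 -0.862]] [ 0.60978932 -0.0964497   0.19770191] [-0.24  0.69  1.   -0.21  1.93 -1.99]
tip [ 0.62859273 -0.09365433  0.23002631] yawjaw 99.00774298229568
```

View pics/side11.png

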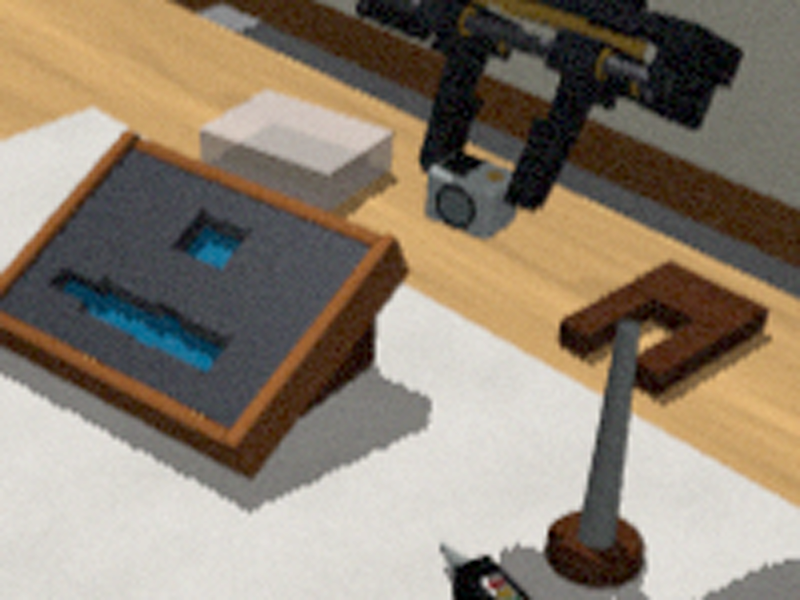

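View pics/top11.png

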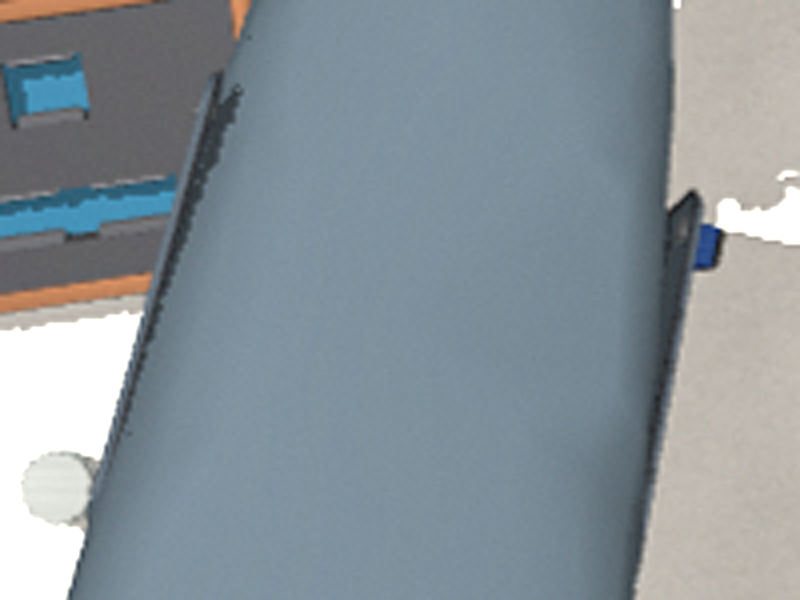

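```bash
cat > tilt.py <<'E'
from plan import *
import sys
s=state();M=R.from_rotvec(s['eef_rot']).as_matrix(); tip=s['tcp_pos']-M[:,2]*TIP
h=np.array([-M[1,1]*-1,0,0]); j=M[:,1]; f=np.cross(j,[0,0,1]);f/=np.linalg.norm(f)  # forward horizontal perp to jaw
if f[0]<0:f=-f
c=load("side"+sys.argv[1]);X=cloud(c)-tip
a=X@f*1000;b=X@j*1000;z=X[...,2]*1000
img=c["pixels"].astype(int)
m=(abs(a)<45)&(abs(b)<17)&(z>-50)&(z<40)&(img.max(-1)>0)
q=np.c_[a[m],b[m],z[m]]; o=np.argsort(q[:,2])
im=np.zeros((600,600,3),np.uint8)
for x,y,zz in q: cv2.circle(im,(int(300+x*6),int(300-zz*6)),2,(255,255,255),-1)
cv2.imwrite("pics/tilt.png",im); print(m.sum())
E
python3 tilt.py 11
```

```text
273
```

View pics/tilt.png

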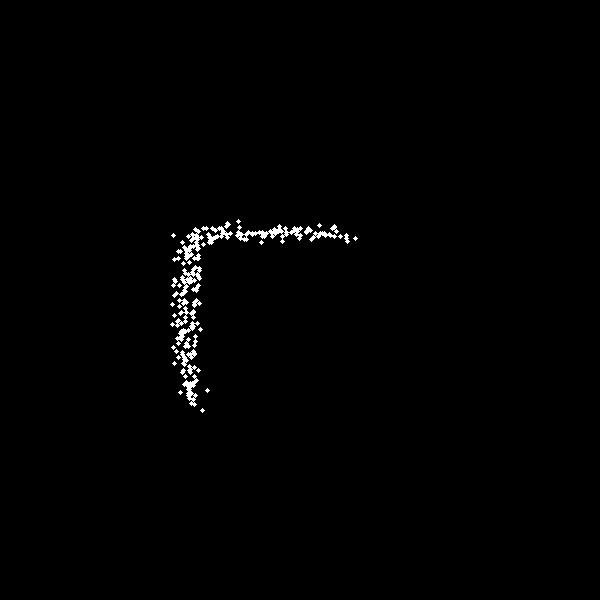

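```bash
python3 -c "
from plan import *
s=state();r=R.from_rotvec(s['eef_rot'])
print((r.inv().apply([-.205,-.005,0])*1000).round(1),(r.inv().apply([0,0,-.208])*1000).round(1))"
```

```text
[175.1  27.2 103.2] [-105.4   -1.2  179.3]
```

Emit:
{"method": "arm_command", "body": {
  "motion": [0.035,0.005,0.02,0,0,0,0.35,0.035,0.006,0.02,0,0,0,0.35,0.035,0.005,0.021,0,0,0,0.35,0.035,0.006,0.021,0,0,0,0.35,0.035,0.005,0.021,0,0,0,0.35,-0.02,0,0.034,0,0,0,0.35,-0.02,0,0.034,0,0,0,0.35,-0.02,0,0.034,0,0,0,0.35,-0.02,0,0.034,0,0,0,0.35,0,0,0,0,0,0,0.35]
}}

```text
clock: 16.9
tcp_pos: [0.4026, -0.1003, 0.0418]
eef_rot: [0.204, -2.604, 0.048]
force: [-0.1, -0.3, -0.8]
finger_gap: 0.0392
```

```bash
python3 snap.py 12 - 200,150,200,150; python3 -c "
from plan import *
s=state();r=R.from_rotvec(s['eef_rot']);M=r.as_matrix();print(M.round(3),s['tcp_pos'],s['joint_pos'].round(2))
print('tip',s['tcp_pos']-M[:,2]*TIP)"; python3 tilt.py 12
```

```text
[[-0.853 -0.155 -0.498]
 [-0.136  0.988 -0.075]
 [ 0.504  0.004 -0.864]] [ 0.40439105 -0.10098418  0.04424651] [-0.33  0.46  1.71 -0.24  1.46 -1.97]
tip [ 0.42307444 -0.09817729  0.07663944]
281
```

View pics/side12.png

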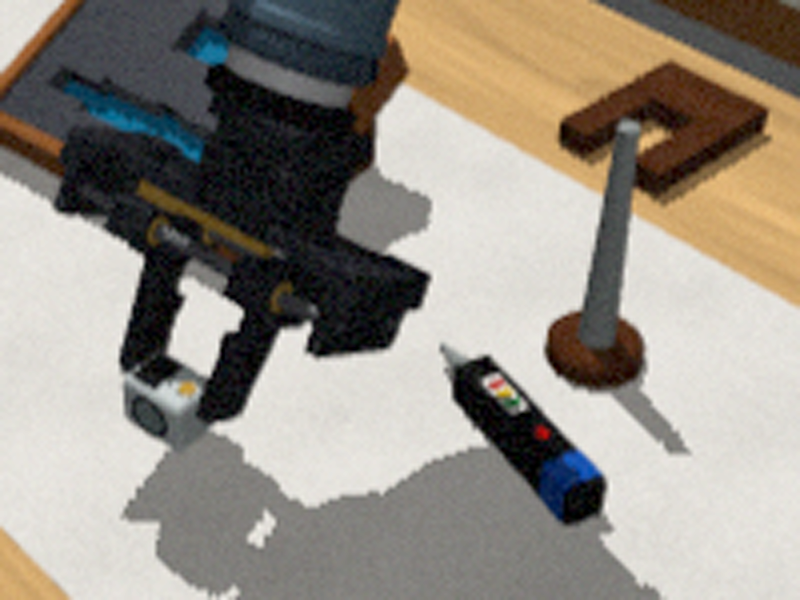

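View pics/tilt.png

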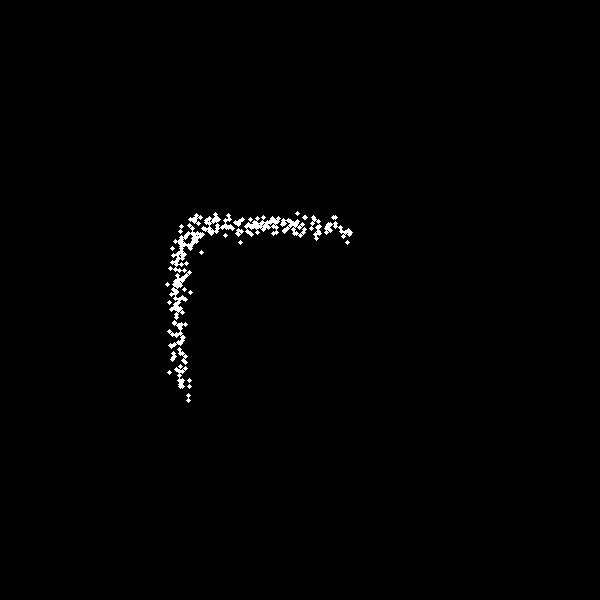

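Emit:
{"method": "arm_command", "body": {
  "motion": [-0.0146,0,0.025,0,0,0,0.35,-0.01,0,0.017,0,0,0,0.35,-0.004,0,0.007,0,0,0,0.35,0,0,0,0,0,0,0.35]
}}

```text
clock: 17.35
tcp_pos: [0.4067, -0.1015, -0.0114]
eef_rot: [0.205, -2.609, 0.052]
force: [1.0, -0.1, -0.7]
finger_gap: 0.0389
```

```bash
python3 snap.py 13 - 200,150,200,150; python3 -c "
from plan import *
s=state();r=R.from_rotvec(s['eef_rot']);M=r.as_matrix();print(s['tcp_pos'],s['force'])
print('tip',s['tcp_pos']-M[:,2]*TIP)"; python3 tilt.py 13
```

```text
[ 0.40706335 -0.10159851 -0.01110556] [ 0.0344897   0.12130722 -0.62125404]
tip [ 0.4256483  -0.09872201  0.02133786]
482
```

View pics/tilt.png

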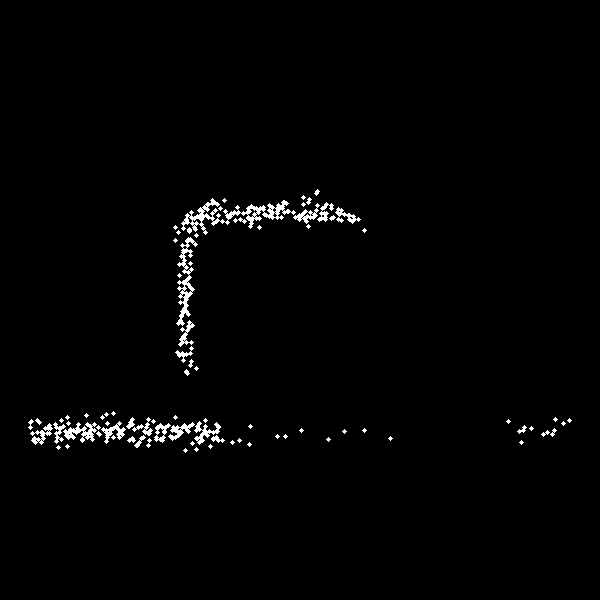

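Emit:
{"method": "arm_command", "body": {
  "motion": [-0.0015,0,0.0026,0,0,0,0.35,-0.0015,0,0.0026,0,0,0,0.35,0,0,0,0,0,0,0.35,0,0,0,0,0,0,0.62,0,0,0,0,0,0,0.62,0,0,0,0,0,0,0.62,0,0,0,0,0,0,0.62,0,0,-0.03,0,0,0,0.62,0,0,-0.04,0,0,0,0.62,0,0,-0.04,0,0,0,0.62]
}}

```text
clock: 18.4
tcp_pos: [0.4604, -0.0924, 0.0768]
eef_rot: [0.205, -2.605, 0.05]
force: [1.0, 0.8, -0.4]
finger_gap: 0.0548
```

```bash
python3 snap.py 14 190,120,200,150 200,150,200,150; python3 -c "
from plan import *
delta([0,0,0],down(9))"
```

```text
t 18.5 tcp [ 0.4658 -0.0937  0.0803] gap 0.0548 F [ 0.5 -0.7  0.8] q [-0.29  0.51  1.54 -0.22  1.57 -1.96]
turn first (tool axes) deg [-23.37 -23.24  87.79]  | 93.8
then shift mm [ 165.4 -445.4   80.3]  / shift before turning mm [347.  165.6 290.4]
```

View pics/side14.png

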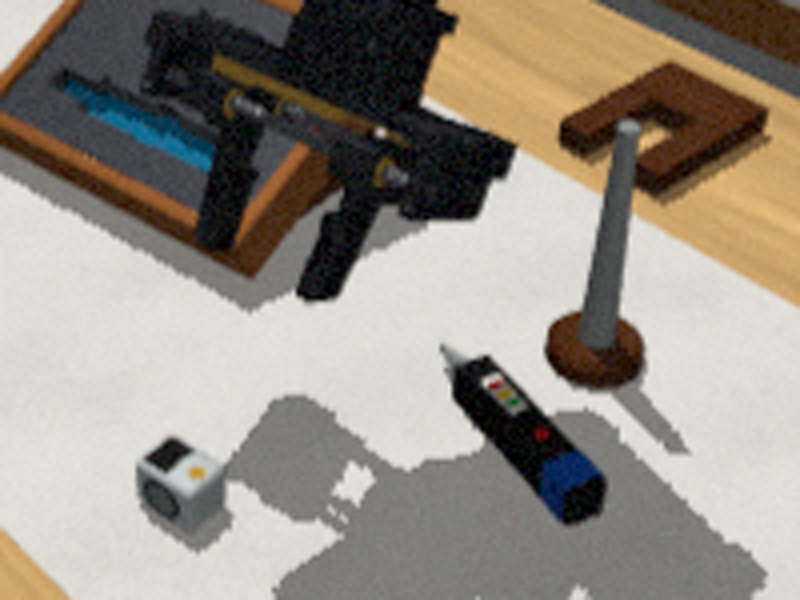

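View pics/top14.png

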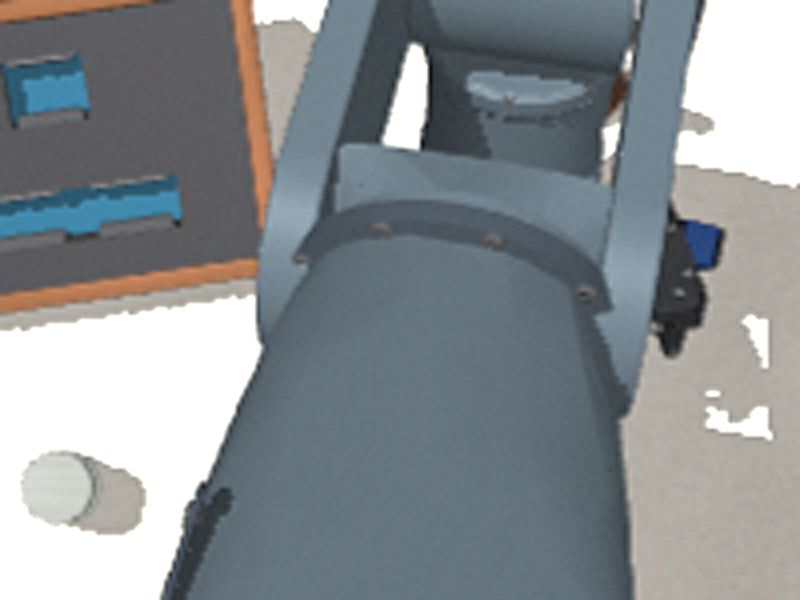

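```bash
python3 -c "
from plan import *
c=load('side14');Q=cloud(c)
m=(abs(Q[...,2]-.030)<.004)&(abs(Q[...,0]-.42)<.05)&(abs(Q[...,1]+.1)<.06)
vv,uu=np.nonzero(m); W=np.array([onz(c,a,b,.03) for a,b in zip(uu,vv)])[:,:2]
rc=cv2.minAreaRect((W*1000).astype(np.float32)); print(len(vv),rc, Q[m].mean(0))
x,y=np.array(rc[0])/1000+[.0017,.002]; print(x,y)
a=rc[2] if rc[1][0]<rc[1][1] else rc[2]+90; print('short axis',a)
r=down(a); delta([x,y,.017-TIP],r); delta([x,y,.12-TIP],r)
"
```

```text
196 ((419.9653015136719, -103.411376953125), (30.010400772094727, 39.13846206665039), 12.662419319152832) [ 0.4207738  -0.10243936  0.02867717]
0.4216653015136719 -0.101411376953125
short axis 12.662419319152832
t 18.5 tcp [ 0.4658 -0.0937  0.0803] gap 0.0548 F [ 0.5 -0.7  0.8] q [-0.29  0.51  1.54 -0.22  1.57 -1.96]
turn first (tool axes) deg [-22.43 -23.78  84.23]  | 90.3
then shift mm [  2.1 -44.7 100.8]  / shift before turning mm [-11.1  -0.6 109.7]
t 18.5 tcp [ 0.4658 -0.0937  0.0803] gap 0.0548 F [ 0.5 -0.7  0.8] q [-0.29  0.51  1.54 -0.22  1.57 -1.96]
turn first (tool axes) deg [-22.43 -23.78  84.23]  | 90.3
then shift mm [  2.1 -44.7  -2.2]  / shift before turning mm [40.  -0.7 20.3]
```

Emit:
{"method": "arm_command", "body": {
  "motion": [0,0,0,-2.04,-2.16,7.66,0.62,0,0,0,-2.04,-2.16,7.66,0.62,0,0,0,-2.04,-2.16,7.66,0.62,0,0,0,-2.04,-2.16,7.66,0.62,0,0,0,-2.04,-2.16,7.66,0.62,0,0,0,-2.04,-2.16,7.66,0.62,0,0,0,-2.04,-2.16,7.66,0.62,0,0,0,-2.04,-2.16,7.66,0.62,0,0,0,-2.04,-2.16,7.66,0.62,0,0,0,-2.04,-2.16,7.66,0.62,0,0,0,-2.04,-2.16,7.66,0.62,0,0,0,0,0,0,0.62]
}}

```text
clock: 19.7
tcp_pos: [0.4585, -0.0916, 0.0749]
eef_rot: [-1.959, -2.441, 0.006]
force: [-0.3, -0.9, 0.1]
finger_gap: 0.0543
```

```bash
python3 -c "
from plan import *
r=down(12.7); delta([.4217,-.1014,.017-TIP],r)"
```

```text
t 19.7 tcp [ 0.4585 -0.0916  0.0749] gap 0.0543 F [-0.3 -0.9  0.1] q [-0.45  0.11  1.97 -0.    1.08 -0.67]
turn first (tool axes) deg [-0.6  -0.37 -0.19]  | 0.7
then shift mm [ -1.4 -38.   95.4]  / shift before turning mm [ -2.2 -37.   95.8]
```

Emit:
{"method": "arm_command", "body": {
  "motion": [-0.001,-0.02,0,-0.5,-0.4,0,0.62,0,-0.018,0,0,0,0,0.62,0,0,0.02,0,0,0,0.62,0,0,0.02,0,0,0,0.62,0,0,0,0,0,0,0.62]
}}

```text
clock: 20.2
tcp_pos: [0.4214, -0.101, 0.0338]
eef_rot: [-1.958, -2.45, 0.004]
force: [-0.8, 0.4, -0.3]
finger_gap: 0.0546
```

```bash
python3 -c "
from plan import *
r=down(12.7); delta([.4217,-.1014,.017-TIP],r)"; python3 snap.py 15 - 200,150,200,150
```

```text
t 20.2 tcp [ 0.4214 -0.101   0.0338] gap 0.0546 F [-0.8  0.4 -0.3] q [-0.51  0.11  2.07 -0.    0.97 -0.73]
turn first (tool axes) deg [-0.28 -0.14  0.04]  | 0.3
then shift mm [-0.4  0.2 54.3]  / shift before turning mm [-0.6  0.5 54.3]
```

View pics/side15.png

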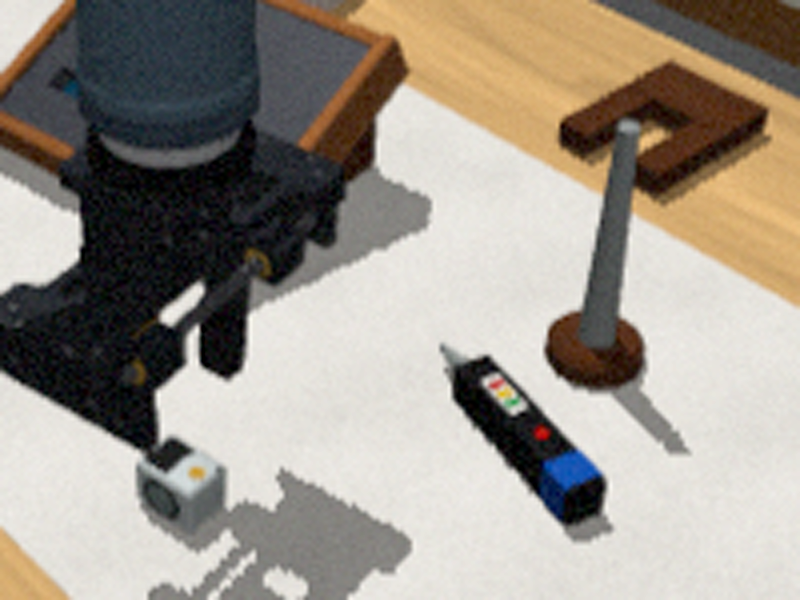

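Emit:
{"method": "arm_command", "body": {
  "motion": [0,0,0.025,0,0,0,0.62,0,0,0.02,0,0,0,0.62,0,0,0.009,0,0,0,0.62,0,0,0,0,0,0,0.62,0,0,0,0,0,0,0.25,0,0,0,0,0,0,0.25,0,0,0,0,0,0,0.25,0,0,0,0,0,0,0.25,0,0,0,0,0,0,0.25],
  "force": 50
}}

```text
clock: 21.15
tcp_pos: [0.4244, -0.1025, -0.017]
eef_rot: [1.963, 2.45, -0.002]
force: [-1.5, -0.7, 6.1]
finger_gap: 0.0293
```

```bash
python3 -c "
from plan import *
r=down(12.7); delta([.4217,-.1014,.017-TIP],r)"; python3 snap.py 16 - 200,150,200,150
```

```text
t 21.15 tcp [ 0.4244 -0.1025 -0.017 ] gap 0.0293 F [-1.5 -0.7  6.1] q [-0.51  0.22  2.09 -0.    0.84 -0.73]
turn first (tool axes) deg [ 0.05  0.16 -0.11]  | 0.2
then shift mm [ 1.7 -2.4  3.5]  / shift before turning mm [ 1.7 -2.4  3.5]
```

View pics/side16.png

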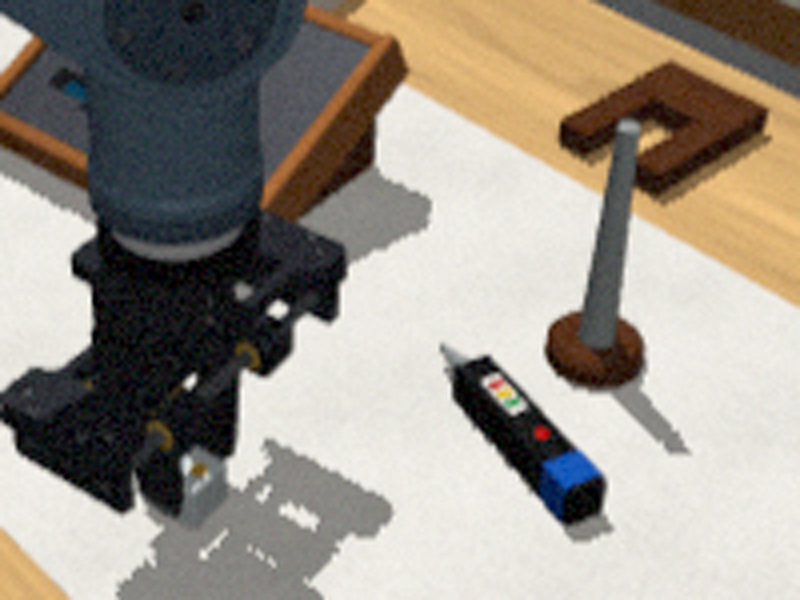

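Emit:
{"method": "arm_command", "body": {
  "motion": [0,0,-0.02,0,0,0,0.25,0,0,-0.04,0,0,0,0.25,0,0,-0.04,0,0,0,0.25,0,0,-0.05,0,0,0,0.25,0,0,-0.05,0,0,0,0.25,0,0,0,0,0,0,0.25]
}}

```text
clock: 21.8
tcp_pos: [0.4278, -0.1039, 0.1894]
eef_rot: [1.955, 2.441, 0.002]
force: [0.3, -0.8, -1.2]
finger_gap: 0.029
```

```bash
python3 snap.py 17 - 190,60,150,110;  cat > box.py <<'E'
from plan import *
import sys
# overlay predicted held loupe box; args: tag crop x,y,w,h ; bot=tool z of underside (m)
tag=sys.argv[1];x0,y0,w,h=map(int,sys.argv[2].split(","));bot=float(sys.argv[3]);dx,dy=float(sys.argv[4]),float(sys.argv[5]);L,W,H=[float(a) for a in sys.argv[6].split(",")]
s=state();M=R.from_rotvec(s["eef_rot"]).as_matrix();o=s["tcp_pos"]+M@np.array([dx,dy,bot])
for n in ("side","top"):
  try:c=load(n+tag)
  except Exception: continue
  if n=="top": x0,y0,w,h=map(int,sys.argv[7].split(","))
  k=min(800//w,600//h)
  im=np.clip(2*cv2.resize(c["pixels"][y0:y0+h,x0:x0+w,::-1],None,fx=k,fy=k,interpolation=cv2.INTER_CUBIC).astype(float),0,255).astype(np.uint8)
  pt=lambda a,b,d:tuple(((proj(c,o+M@np.array([a,b,-d]))-[x0,y0]+.5)*k).astype(int).tolist())
  for d in(0,H):
    q=[pt(a*L/2,b*W/2,d) for a,b in((-1,-1),(1,-1),(1,1),(-1,1))]
    for i in range(4): cv2.line(im,q[i],q[(i+1)%4],(0,255,0),1)
  for a,b in((-1,-1),(1,-1),(1,1),(-1,1)): cv2.line(im,pt(a*L/2,b*W/2,0),pt(a*L/2,b*W/2,H),(0,255,0),1)
  cv2.imwrite(f"pics/box_{n}{tag}.png",im)
print("origin in insert",((o-C)@MI*1000).round(1),"tool-insert",np.degrees((R.from_matrix(M)).magnitude()).round(2))
E
python3 box.py 17 190,60,150,110 -.017 0 0 .04,.03,.03; python3 -c "
from plan import *
r=ins('x'); delta(P(36,0,50)+r.as_matrix()[:,2]*.017,r)"
```

```text
origin in insert [-147.5 -213.3  215.3] tool-insert 179.47
t 21.85 tcp [ 0.426  -0.103   0.1858] gap 0.0291 F [-0.  -0.1 -2. ] q [-0.51 -0.13  1.96 -0.    1.31 -0.73]
turn first (tool axes) deg [-24.64  -0.39   3.61]  | 24.9
then shift mm [213.5 190.6 166.8]  / shift before turning mm [198.3 255.7  70.8]
```

View pics/box_side17.png

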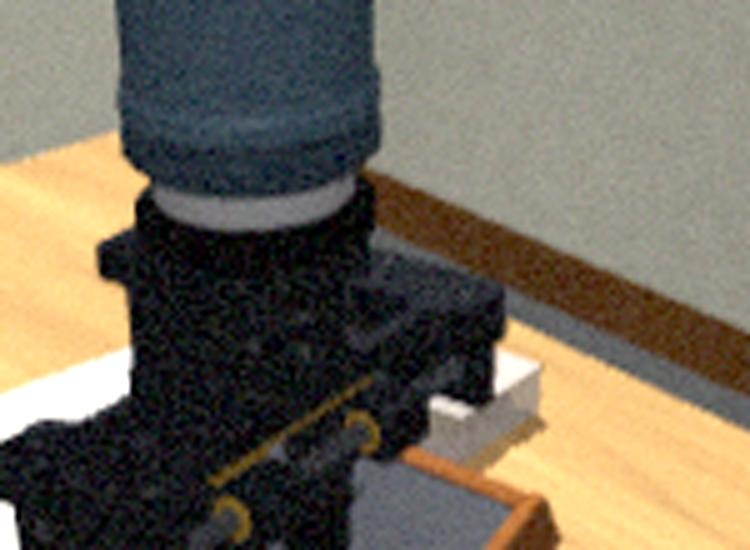

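```bash
python3 box.py 17 190,130,150,110 -.017 0 0 .04,.03,.03
```

```text
origin in insert [-147.5 -213.3  215.3] tool-insert 179.47
```

View pics/box_side17.png

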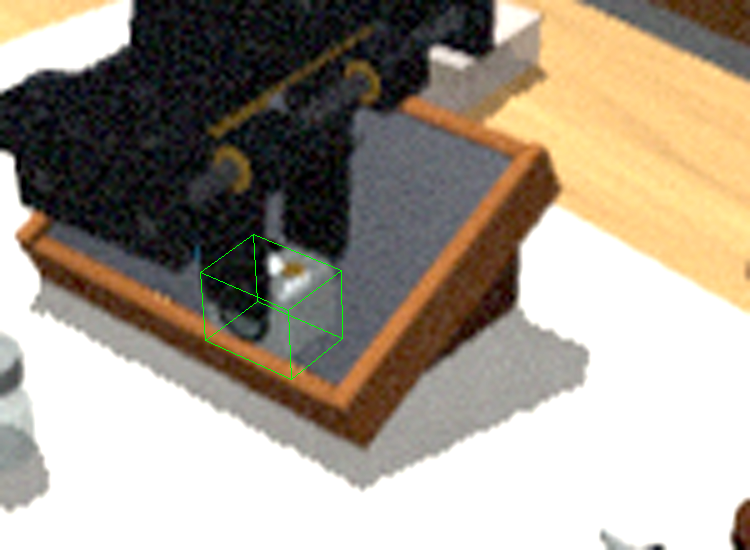

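Emit:
{"method": "arm_command", "body": {
  "motion": [0,0,-0.02,-8.2,-0.1,1.2,0.25,0,0,0,-8.2,-0.1,1.2,0.25,0,0,0,-8.2,-0.1,1.2,0.25,0.0305,0.0272,0,0,0,0,0.25,0.0305,0.0272,0,0,0,0,0.25,0.0305,0.0272,0,0,0,0,0.25,0.0305,0.0272,0,0,0,0,0.25,0.0305,0.0272,0,0,0,0,0.25,0.0305,0.0272,0,0,0,0,0.25,0.0305,0.0272,0,0,0,0,0.25,0,0,0,0,0,0,0.25]
}}

```text
clock: 22.95
tcp_pos: [0.5621, 0.1396, 0.2818]
eef_rot: [1.835, 2.156, 0.476]
force: [0.2, 0.8, -1.0]
finger_gap: 0.029
```

```bash
python3 -c "
from plan import *
r=ins('x'); delta(P(36,0,50)+r.as_matrix()[:,2]*.017,r)"
```

```text
t 22.95 tcp [0.5621 0.1396 0.2818] gap 0.029 F [ 0.2  0.8 -1. ] q [-0.01 -0.19  1.88  0.09  1.04 -0.2 ]
turn first (tool axes) deg [-0.46 -0.52  0.07]  | 0.7
then shift mm [ -4.9  -6.2 181. ]  / shift before turning mm [ -6.5  -4.7 181. ]
```

Emit:
{"method": "arm_command", "body": {
  "motion": [-0.005,-0.006,0,-0.5,-0.5,0,0.25,0,0,0.04,0,0,0,0.25,0,0,0.04,0,0,0,0.25,0,0,0.04,0,0,0,0.25,0,0,0.04,0,0,0,0.25,0,0,0,0,0,0,0.25]
}}

```text
clock: 23.55
tcp_pos: [0.6183, 0.138, 0.1258]
eef_rot: [1.844, 2.147, 0.461]
force: [0.1, -0.9, -2.7]
finger_gap: 0.0297
```

```bash
python3 -c "
from plan import *
r=ins('x'); print(r.as_matrix().round(2)); delta(P(36,0,0)+r.as_matrix()[:,2]*.017,r)"; python3 snap.py 18 130,90,150,120 180,110,150,110; python3 box.py 18 200,100,100,75 -.017 0 0 .04,.03,.03 160,110,80,60
```

```text
[[-0.16  0.9   0.42]
 [ 0.99  0.14  0.07]
 [ 0.    0.42 -0.91]]
t 23.55 tcp [0.6183 0.138  0.1258] gap 0.0297 F [ 0.1 -0.9 -2.7] q [-0.    0.12  1.91  0.1   0.7  -0.22]
turn first (tool axes) deg [-0.76  0.13 -0.29]  | 0.8
then shift mm [ 5.6  9.6 66.2]  / shift before turning mm [ 5.8 10.5 66.1]
origin in insert [32.5 -5.4 71.4] tool-insert 163.86
```

View pics/box_side18.png

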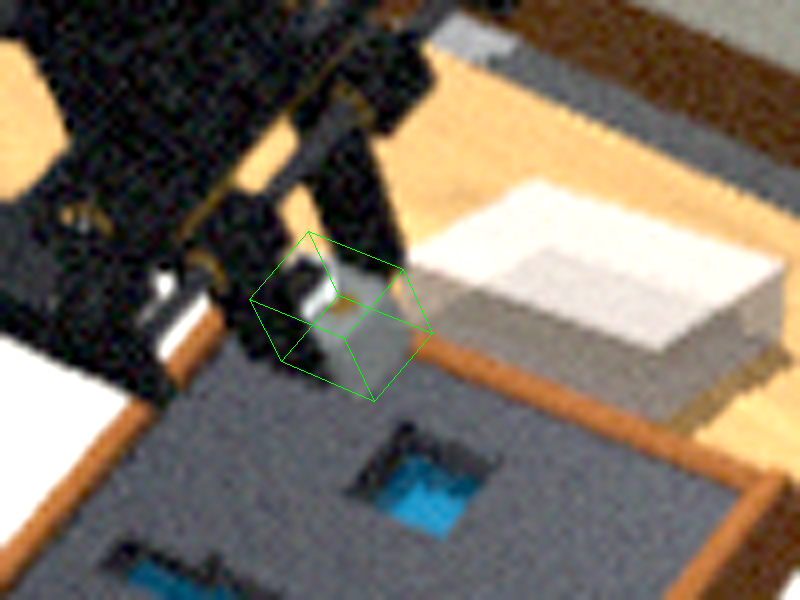

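View pics/box_top18.png

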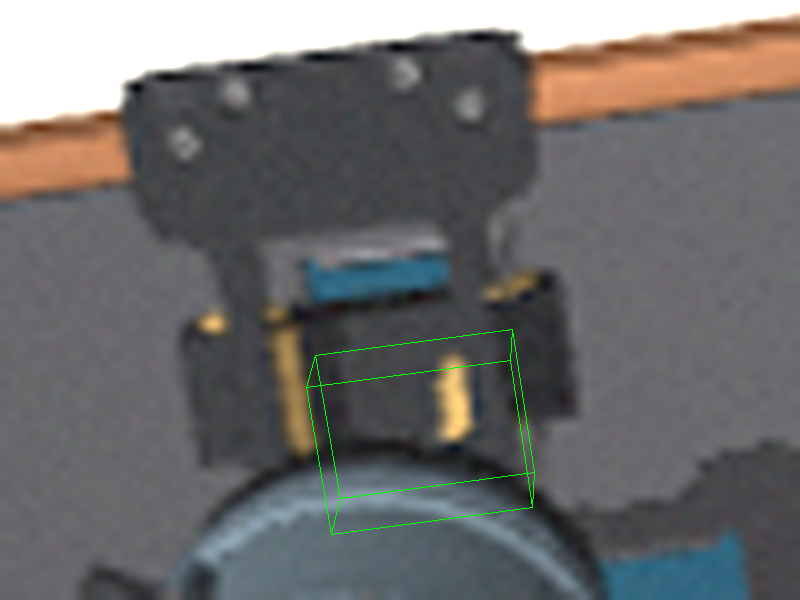

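```bash
python3 -c "
from h import *
c=load('side18'); im=c['pixels'][125:160,225:260,::-1].astype(float)
cv2.imwrite('pics/z18.png',np.clip(2.0*cv2.resize(im,None,fx=16,fy=16,interpolation=cv2.INTER_NEAREST),0,255).astype(np.uint8))
from plan import *
s=state();M=R.from_rotvec(s['eef_rot']).as_matrix()
Q=(cloud(c)-s['tcp_pos'])@M*1000
img=c['pixels'].astype(int)
m=(abs(Q[...,0])<30)&(abs(Q[...,1])<16)&(Q[...,2]<-12)&(Q[...,2]>-60)&(img.max(-1)>70)
q=Q[m]; print(m.sum())
for p in q[::12]: print(p.round(0))
"
```

```text
60
[  5.  10. -56.]
[ -8.   7. -43.]
[  1.  -3. -42.]
[ -9.  -2. -43.]
[ -8. -12. -45.]
```

View pics/z18.png

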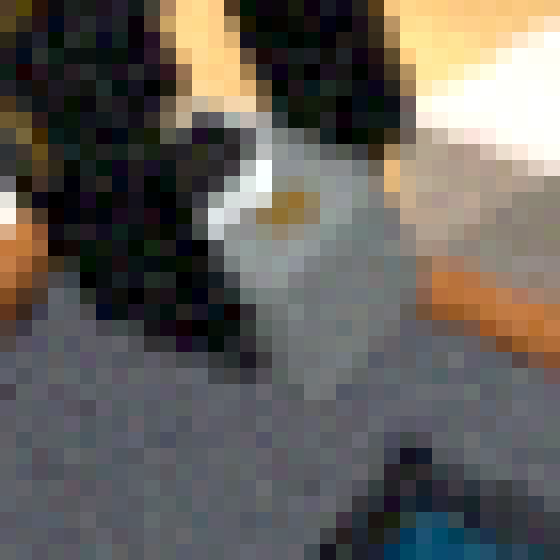

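```bash
cat > fit.py <<'E'
from plan import *
s=state();M=R.from_rotvec(s['eef_rot']).as_matrix();c=load('side18')
obs=np.array([(255,290),(385,180),(415,300),(320,395)])/16.+[225,125]-.5
# corners of the -x end (tool), y -/+ , top/bottom
def pr(p,bot=-.017):
    dx,dz,dy=p; o=s['tcp_pos']+M@np.array([dx,dy,bot+dz])
    return np.array([proj(c,o+M@np.array([-.02,b,-h])) for b,h in((-.015,.03),(.015,.03),(.015,0),(-.015,0))])
from scipy.optimize import least_squares
for free in(2,3):
    f=lambda v:(pr(np.r_[v,np.zeros(3-free)])-obs).ravel()
    g=least_squares(f,np.zeros(free),x_scale=.001); print(g.x*1000,np.abs(g.fun).max())
E
python3 fit.py
```

```text
[11.3979621  10.15499475] 1.68784416473747
[113.48826853 128.32620046  64.12339887] 1.036731066516893
```

```bash
cat >> fit.py <<'E'
print((pr([0,0,0])-obs).round(2), "d/dx 1mm",(pr([.001,0,0])-pr([0,0,0])).mean(0),"d/dz",(pr([0,.001,0])-pr([0,0,0])).mean(0),"d/dy",(pr([0,0,.001])-pr([0,0,0])).mean(0))
E
python3 fit.py
```

```text
[11.3979621  10.15499475] 1.68784416473747
[113.48826853 128.32620046  64.12339887] 1.036731066516893
[[ 2.07 -0.77]
 [ 1.38 -2.6 ]
 [ 3.15 -2.08]
 [ 1.86  0.56]] d/dx 1mm [-0.3013276 -0.124309 ] d/dz [0.12486004 0.26491919] d/dy [ 0.244474  -0.2878602]
```

Emit:
{"method": "arm_command", "body": {
  "motion": [0,0,0,0,0,0,0.25,0,0,0,0,0,0,0.25]
}}

```text
clock: 23.85
tcp_pos: [0.6246, 0.1397, 0.1382]
eef_rot: [1.831, 2.136, 0.478]
force: [-0.1, -0.2, -1.0]
finger_gap: 0.0292
```

```bash
python3 snap.py 19 - 180,110,150,110; python3 box.py 19 220,120,64,48 -.017 0 0 .04,.03,.03;python3 -c "
from plan import *
r=ins('x'); delta(P(36,0,0)+r.as_matrix()[:,2]*.017,r)"
```

```text
origin in insert [37.4 -4.6 74.7] tool-insert 163.5
t 23.9 tcp [0.6246 0.1399 0.1381] gap 0.0295 F [-0.4  0.3 -0.4] q [-0.    0.1   1.9   0.1   0.7  -0.22]
turn first (tool axes) deg [ 0.32  0.2  -0.13]  | 0.4
then shift mm [ 4.7 -1.5 74.7]  / shift before turning mm [ 4.9 -1.9 74.6]
```

View pics/box_side19.png

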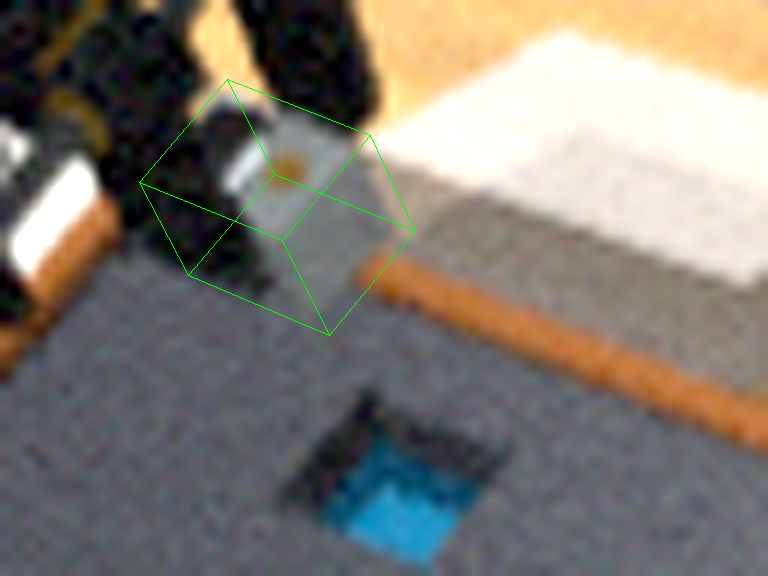

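```bash
python3 -c "
from plan import *
c=load('side19')
for p in [(53,22),(53,-22),(19,-22),(19,22)]: print(p,((proj(c,P(p[0],p[1],0))-[220,120]+.5)*12).round())
print(((proj(c,P(37,-22,0))-proj(c,P(36,-22,0)))*12).round(1),((proj(c,P(36,-21,0))-proj(c,P(36,-22,0)))*12).round(1))
im=c['pixels'][148:172,238:268,::-1].astype(float)
cv2.imwrite('pics/z19.png',np.clip(3.0*cv2.resize(im,None,fx=20,fy=20,interpolation=cv2.INTER_NEAREST),0,255).astype(np.uint8))
for p in [(53,22),(53,-22),(19,-22),(19,22)]: print(p,((proj(c,P(p[0],p[1],0))-[238,148]+.5)*20).round())
"
```

```text
(53, 22) [359. 384.]
(53, -22) [508. 448.]
(19, -22) [417. 560.]
(19, 22) [268. 493.]
[ 2.7 -3.3] [-3.5 -1.5]
(53, 22) [239.  80.]
(53, -22) [487. 186.]
(19, -22) [335. 374.]
(19, 22) [ 87. 262.]
```

View pics/z19.png

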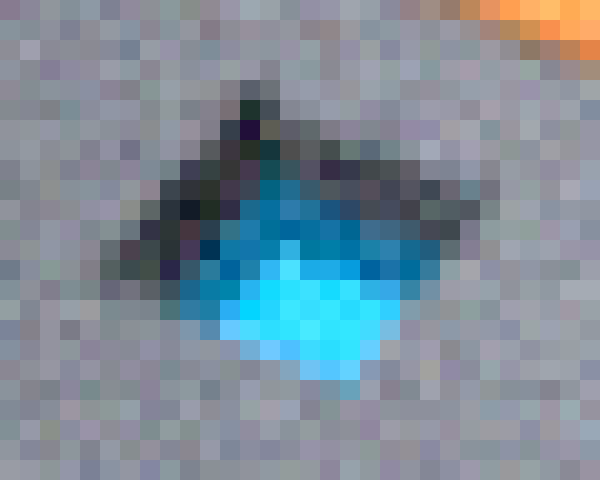

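Emit:
{"method": "arm_command", "body": {
  "motion": [0.001,-0.0015,0.02,0.3,0.2,0,0.25,0,0,0.02,0,0,0,0.25,0,0,0.015,0,0,0,0.25,0,0,0.008,0,0,0,0.25,0,0,0,0,0,0,0.25,0,0,0,0,0,0,0.25,0,0,0,0,0,0,0.25]
}}

```text
clock: 24.6
tcp_pos: [0.649, 0.1451, 0.0789]
eef_rot: [1.835, 2.144, 0.475]
force: [-1.1, 0.7, -0.9]
finger_gap: 0.0292
```

```bash
python3 snap.py 20 - 180,110,150,110; python3 box.py 20 225,130,48,36 -.017 0 0 .04,.03,.03;python3 -c "
from plan import *
r=ins('x'); delta(P(36,0,0)+r.as_matrix()[:,2]*.017,r)
c=load('side20'); im=c['pixels'][130:166,225:273,::-1].astype(float)
cv2.imwrite('pics/z20.png',np.clip(2.5*cv2.resize(im,None,fx=16,fy=16,interpolation=cv2.INTER_NEAREST),0,255).astype(np.uint8))
for p in [(53,22),(53,-22),(19,-22),(19,22)]: print(p,((proj(c,P(p[0]-.8,p[1]-3,0))-[225,130]+.5)*16).round())
"
```

```text
origin in insert [35.  -3.3 10.4] tool-insert 163.96
t 24.65 tcp [0.6489 0.1451 0.0788] gap 0.0294 F [ 0.2  0.7 -0.9] q [ 0.01  0.25  1.87  0.11  0.6  -0.23]
turn first (tool axes) deg [-0.11 -0.04 -0.12]  | 0.2
then shift mm [ 3.3  1.  10.4]  / shift before turning mm [ 3.3  1.1 10.4]
(53, 22) [409. 361.]
(53, -22) [609. 446.]
(19, -22) [487. 597.]
(19, 22) [288. 507.]
```

View pics/box_side20.png

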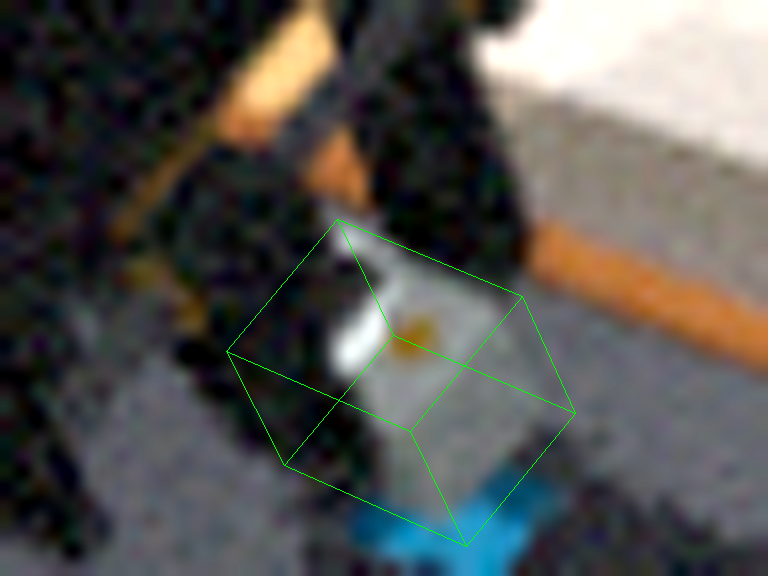

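View pics/z20.png

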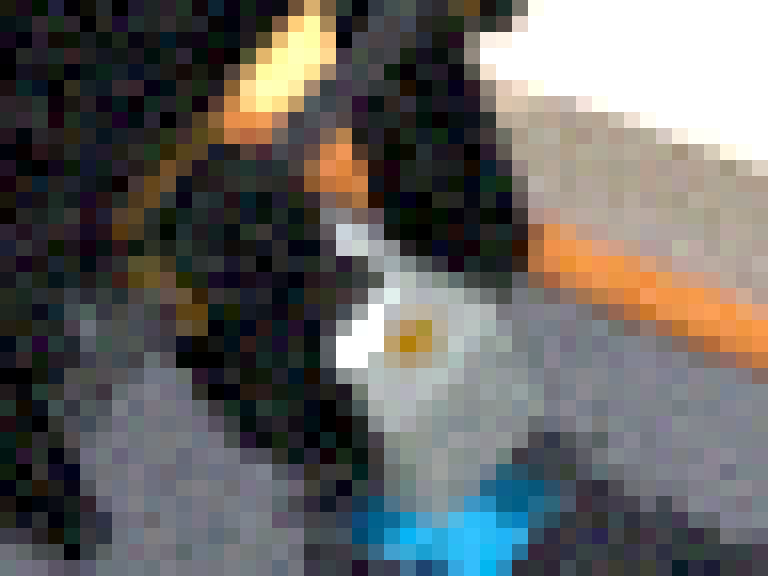

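```bash
python3 -c "
from plan import *
s=state();M=R.from_rotvec(s['eef_rot']).as_matrix()
for t in ('20',):
  c=load('side'+t);Q=(cloud(c)-s['tcp_pos'])@M*1000
  for v in range(148,163,1):
    print(v,[tuple(int(a) for a in Q[v,u].round()) for u in range(246,262,1)])
"
```

```text
148 [(11, 4, -44), (6, 4, -47), (5, 6, -45), (3, 7, -45), (-1, 7, -46), (-4, 9, -46), (-7, 9, -47), (-8, 11, -45), (-10, 13, -44), (-11, 15, -42), (-10, 18, -39), (11, 35, -9), (11, 38, -6), (9, 40, -5), (7, 41, -5), (1, 40, -8)]
149 [(7, 0, -46), (5, 2, -45), (0, 2, -48), (1, 5, -44), (-2, 6, -45), (-6, 6, -46), (-7, 8, -45), (-9, 9, -44), (-12, 10, -44), (-13, 12, -43), (13, 32, -7), (12, 35, -5), (7, 34, -8), (6, 37, -6), (4, 38, -5), (1, 39, -5)]
150 [(7, -1, -43), (3, -1, -46), (3, 2, -43), (-3, 1, -47), (-5, 3, -46), (-8, 3, -46), (-9, 6, -44), (-11, 7, -44), (-15, 7, -46), (-17, 9, -45), (-18, 10, -43), (9, 31, -6), (6, 32, -7), (4, 34, -6), (2, 36, -5), (-2, 36, -7)]
151 [(3, -5, -46), (-1, -5, -48), (-3, -3, -47), (-7, -3, -48), (-8, 0, -46), (-10, 1, -46), (-14, 1, -47), (-14, 4, -45), (-16, 5, -44), (-18, 6, -44), (-18, 9, -40), (8, 29, -4), (6, 31, -4), (4, 33, -3), (0, 33, -4), (-5, 33, -7)]
152 [(1, -7, -45), (-1, -6, -45), (-3, -5, -45), (-7, -4, -46), (-11, -4, -48), (-12, -2, -47), (-15, -1, -47), (-16, 1, -45), (-17, 3, -43), (-15, 7, -38), (-17, 9, -36), (-16, 12, 
[... 1849 characters left out ...]
, -27, -43), (1, -16, -22), (-1, -14, -21), (-11, -17, -30), (-14, -16, -31), (-16, -15, -30), (-16, -12, -27), (-16, -10, -24), (-15, -6, -20), (4, 9, 9), (2, 10, 9), (2, 13, 13), (-2, 14, 11), (-6, 14, 9), (-12, 13, 5), (-21, 10, -4)]
161 [(20, -8, 2), (23, -3, 9), (21, -2, 9), (-6, -16, -22), (-12, -17, -26), (-16, -16, -27), (-17, -14, -25), (-16, -10, -20), (-14, -7, -16), (6, 8, 13), (2, 9, 12), (-2, 10, 11), (-8, 9, 6), (-5, 13, 14), (-23, 5, -6), (-24, 6, -5)]
162 [(23, -8, 8), (23, -5, 11), (22, -3, 13), (17, -3, 11), (14, -2, 10), (-11, -14, -18), (-16, -15, -22), (-16, -12, -19), (5, 4, 11), (-1, 3, 7), (-1, 6, 11), (-6, 6, 8), (-8, 7, 8), (-23, 0, -7), (-25, 2, -7), (-25, 5, -3)]
```

Emit:
{"method": "arm_command", "body": {
  "motion": [-0.0025,0.001,0.004,0,0,0,0.25,0,0,0.004,0,0,0,0.25,0,0,0.003,0,0,0,0.25,0,0,0.003,0,0,0,0.25,0,0,0,0,0,0,0.25,0,0,0,0,0,0,0.25],
  "force": 55
}}

```text
clock: 25.25
tcp_pos: [0.6556, 0.1437, 0.0652]
eef_rot: [1.836, 2.145, 0.473]
force: [0.9, -0.5, -0.6]
finger_gap: 0.0291
```

```bash
sed -i 's/\.0182/.017/' st.py; python3 st.py;  python3 snap.py 21 - 230,120,60,45
```

```text
held origin in insert [35.  -5.8 -4.6] F insert [ 0.5 -0.6 -0.9] Tq tool [ 0.26 -0.09 -0.01] t 25.25 gap 0.029057967395789277
```

View pics/side21.png

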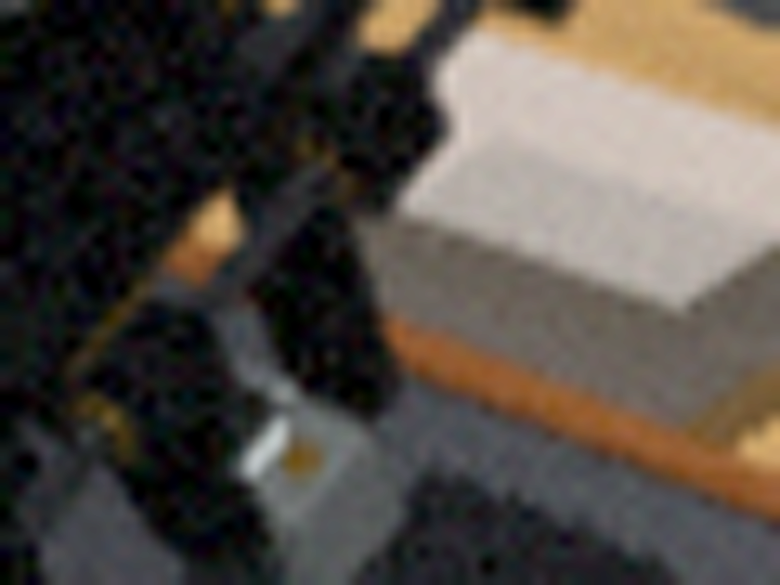

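Emit:
{"method": "arm_command", "body": {
  "motion": [0,0,0.003,0,0,0,0.25,0,0,0.002,0,0,0,0.25,0,0,0,0,0,0,0.25,0,0,0,0,0,0,0.25]
}}

```text
clock: 25.7
tcp_pos: [0.6575, 0.144, 0.0605]
eef_rot: [1.836, 2.145, 0.473]
force: [0.0, -0.0, -1.9]
finger_gap: 0.0291
```

```bash
python3 st.py;  python3 snap.py 22 - 230,135,60,45
```

```text
held origin in insert [34.8 -5.7 -9.7] F insert [-0.8 -0.1 -1.8] Tq tool [ 0.3  -0.03 -0.1 ] t 25.7 gap 0.029073268205035363
```

View pics/side22.png

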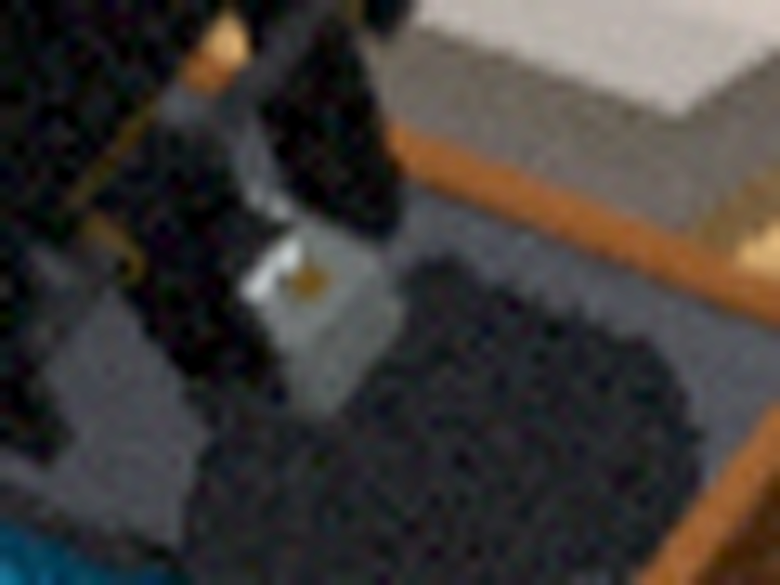

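Emit:
{"method": "arm_command", "body": {
  "motion": [0,0,0.003,0,0,0,0.25,0,0,0.002,0,0,0,0.25,0,0,0,0,0,0,0.25,0,0,0,0,0,0,0.25]
}}

```text
clock: 26.15
tcp_pos: [0.6595, 0.1443, 0.0558]
eef_rot: [1.836, 2.145, 0.473]
force: [1.4, 0.4, -3.3]
finger_gap: 0.0291
```

```bash
python3 st.py
```

```text
held origin in insert [ 34.7  -5.7 -14.8] F insert [-0.1  0.2 -3.6] Tq tool [ 0.17 -0.03 -0.16] t 26.15 gap 0.029063758598434034
```

```bash
python3 snap.py 23 - 230,135,60,45; python3 -c "
from plan import *
s=state();M=R.from_rotvec(s['eef_rot']).as_matrix()
c=load('side23');Q=(cloud(c)-C)@MI*1000
for v in range(148,170,1):
    print(v,[tuple(int(a) for a in Q[v,u].round()) for u in range(248,264,1)])
"
```

```text
148 [(62, 36, -2), (62, 31, 0), (64, 29, -1), (65, 27, -1), (51, -1, 29), (50, -5, 31), (51, -9, 32), (51, -13, 35), (52, -16, 35), (55, -15, 31), (56, -19, 32), (60, -16, 26), (61, -19, 26), (76, -1, 1), (77, -5, 1), (79, -6, -1)]
149 [(-354, -626, 793), (60, 29, -1), (61, 27, -1), (63, 25, -2), (49, -1, 26), (50, -3, 26), (49, -10, 31), (48, -15, 34), (50, -16, 32), (53, -16, 29), (56, -16, 26), (58, -17, 24), (61, -17, 21), (75, -1, -3), (75, -5, -1), (76, -8, -1)]
150 [(12, -40, 84), (57, 27, -1), (58, 23, 1), (59, 21, 0), (50, 2, 20), (49, -3, 23), (50, -6, 24), (50, -11, 26), (49, -16, 30), (52, -16, 27), (55, -16, 23), (57, -17, 21), (62, -15, 15), (63, -16, 14), (73, -6, -3), (74, -9, -3)]
151 [(10, -41, 83), (47, 14, 13), (55, 21, 1), (56, 19, 0), (59, 19, -3), (50, 0, 17), (48, -7, 22), (49, -11, 24), (48, -16, 27), (53, -13, 20), (53, -17, 22), (56, -17, 18), (58, -18, 16), (62, -16, 11), (70, -9, -2), (72, -10, -3)]
152 [(10, -40, 79), (13, -40, 75), (45, 8, 14), (47, 6, 13), (49, 5, 11), (48, -1, 16), (50, -2, 14), (49, -8, 17), (49, -13, 21), (48, -18, 23), (54, -13, 14
[... 3402 characters left out ...]
, -8, 0), (11, -10, -1), (11, -14, 2), (15, -13, -4), (15, -17, -1), (15, -21, 0), (19, -18, -6), (18, -26, 0), (19, -29, 1), (20, -31, 0), (23, -31, -3), (23, -35, -2), (24, -38, 0), (26, -39, -2), (26, -43, -1), (28, -45, -1)]
168 [(7, -9, -1), (8, -12, -1), (10, -14, -1), (10, -17, 0), (10, -22, 3), (14, -21, -2), (13, -26, 2), (16, -27, -1), (17, -29, -1), (19, -31, -3), (19, -34, -1), (19, -39, 2), (21, -41, 1), (23, -42, -2), (24, -44, -2), (25, -47, -1)]
169 [(5, -10, -3), (6, -13, -2), (8, -15, -2), (7, -21, 1), (8, -23, 1), (10, -24, -1), (13, -25, -2), (13, -29, -1), (14, -31, -1), (16, -33, -2), (17, -36, -2), (18, -39, -1), (19, -42, 0), (20, -44, -1), (20, -48, 1), (21, -51, 1)]
```

View pics/side23.png

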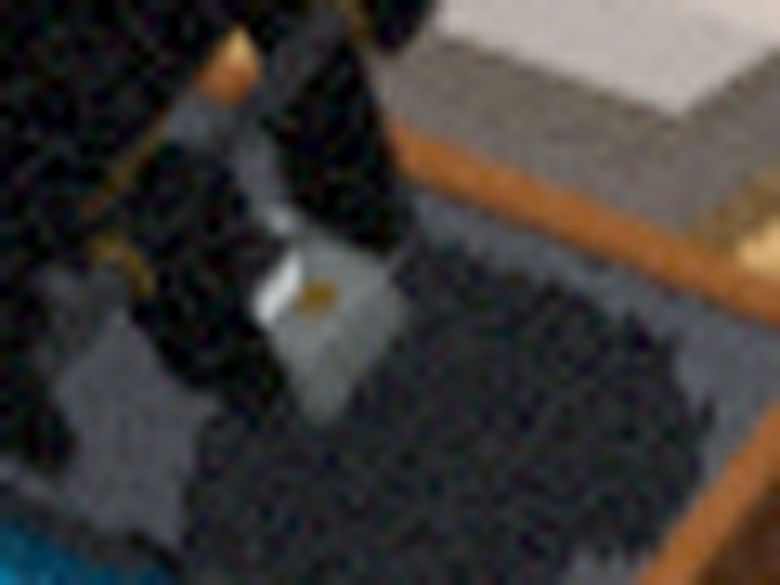

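Emit:
{"method": "arm_command", "body": {
  "motion": [0,0,0.002,0,0,0,0.25,0,0,0.002,0,0,0,0.25,0,0,0,0,0,0,0.25,0,0,0,0,0,0,0.25]
}}

```text
clock: 26.6
tcp_pos: [0.6602, 0.1446, 0.055]
eef_rot: [1.835, 2.147, 0.472]
force: [-28.7, -6.7, 31.7]
finger_gap: 0.0293
```

```bash
python3 st.py
```

```text
held origin in insert [ 34.9  -5.6 -15.8] F insert [-13.2  -2.1  41.1] Tq tool [ 2.41 -0.38 -0.06] t 26.6 gap 0.02934155619217513
```

Emit:
{"method": "arm_command", "body": {
  "motion": [0,0,-0.002,0,0,0,0.25,0,0,0,0,0,0,0.25,0,0,0,0,0,0,0.6,0,0,0,0,0,0,0.6,0,0,0,0,0,0,0.6,0,0,-0.02,0,0,0,0.6,0,0,-0.04,0,0,0,0.6,0,0,-0.04,0,0,0,0.6,0,0,-0.04,0,0,0,0.6,0,-0.05,0,0,0,0,0.6,0,-0.05,0,0,0,0,0.6]
}}

```text
clock: 27.7
tcp_pos: [0.5138, 0.121, 0.1416]
eef_rot: [1.832, 2.142, 0.477]
force: [-1.4, 0.1, -0.3]
finger_gap: 0.0526
```

```bash
python3 snap.py 24 130,90,150,120 220,120,80,60; cat > lp.py <<'E'
from plan import *
import sys
for n in("top","side"):
    c=load(n+sys.argv[1]);Q=(cloud(c)-C)@MI*1000;img=c["pixels"].astype(int)
    # foam reference
    fo=(abs(Q[...,0]-5)<8)&(abs(Q[...,1])<60)&(abs(Q[...,2])<8); z0=np.median(Q[fo][:,2])
    for nm,m in(("loupe",(abs(Q[...,0]-36)<11)&(abs(Q[...,1]+1)<16)&(Q[...,2]>8)&(Q[...,2]<30)),("tester",(abs(Q[...,0]+36)<9)&(abs(Q[...,1]+7)<50)&(Q[...,2]>5)&(Q[...,2]<25))):
        q=Q[m]
        if len(q)<20: continue
        A=np.c_[q[:,:2],np.ones(len(q))]; w=np.linalg.lstsq(A,q[:,2],rcond=None)[0]
        print(n,nm,len(q),"top above foam",(np.median(q[:,2])-z0).round(1),"tilt deg about y,x",np.degrees(w[:2]).round(1),"z0",z0.round(1))
E
python3 lp.py 24
```

```text
top loupe 149 top above foam 14.3 tilt deg about y,x [0.  1.3] z0 0.4
side loupe 69 top above foam 13.7 tilt deg about y,x [-1.5 -0.6] z0 -0.9
```

View pics/top24.png

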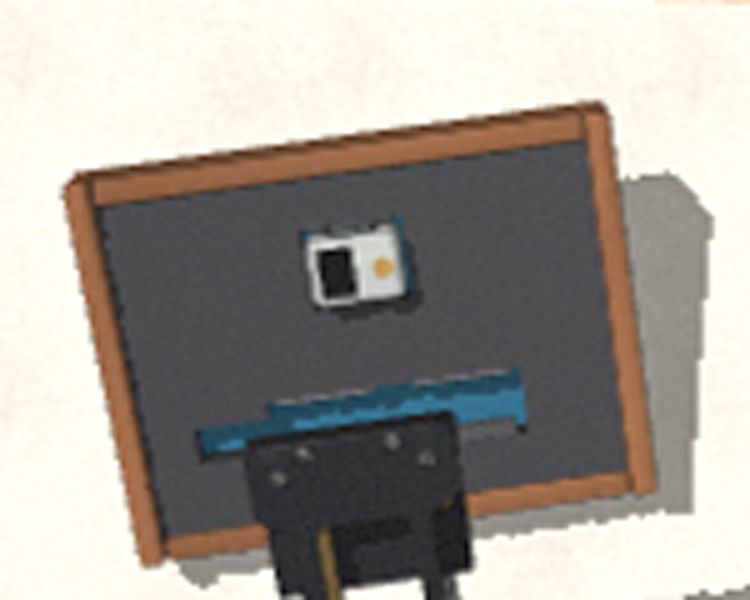

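View pics/side24.png

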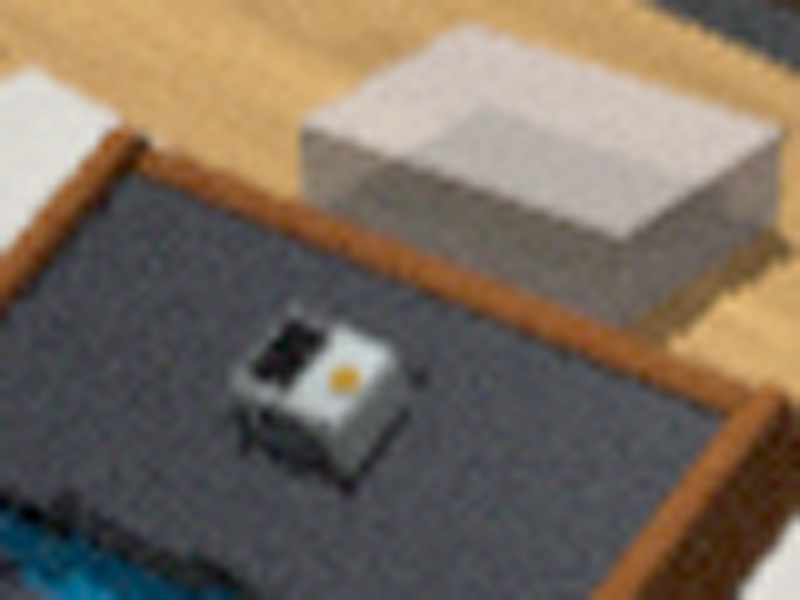

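```bash
python3 -c "
from plan import *
r=down(-12.95); delta([.5779,-.2097,.12],r)"
```

```text
t 27.8 tcp [0.5019 0.1218 0.1311] gap 0.0529 F [-1.4  0.4  0. ] q [-0.05 -0.17  2.18  0.13  0.73 -0.29]
turn first (tool axes) deg [23.56 -4.84 21.51]  | 32.3
then shift mm [-306.   148.4   11.1]  / shift before turning mm [-339.3   17.7   18.2]
```

Emit:
{"method": "arm_command", "body": {
  "motion": [0,0,-0.01,5.9,-1.2,5.4,0.5,0,0,-0.01,5.9,-1.2,5.4,0.5,0,0,-0.01,5.9,-1.2,5.4,0.5,0,0,-0.01,5.9,-1.2,5.4,0.5,-0.038,0.0185,0,0,0,0,0.5,-0.038,0.0185,0,0,0,0,0.5,-0.038,0.0185,0,0,0,0,0.5,-0.038,0.0185,0,0,0,0,0.5,-0.038,0.0185,0,0,0,0,0.5,-0.038,0.0185,0,0,0,0,0.5,-0.038,0.0185,0,0,0,0,0.5,-0.038,0.0185,0,0,0,0,0.5]
}}

```text
clock: 29.0
tcp_pos: [0.5782, -0.2116, 0.1786]
eef_rot: [2.453, 1.948, 0.019]
force: [0.5, 0.3, 0.9]
finger_gap: 0.0441
```

Emit:
{"method": "arm_command", "body": {
  "motion": [0,0,0,0,0,0,0.5,0,0,0,0,0,0,0.5,0,0,0,0,0,0,0.5]
}}

```text
clock: 29.3
tcp_pos: [0.5774, -0.2087, 0.1784]
eef_rot: [2.453, 1.95, 0.019]
force: [0.9, 0.8, -0.2]
finger_gap: 0.0443
```

```bash
python3 -c "
from plan import *
r=down(-12.95); delta([.5779,-.2097,-.0195],r)"; python3 snap.py 25 - 270,150,130,97
```

```text
t 29.3 tcp [ 0.5774 -0.2087  0.1784] gap 0.0443 F [ 0.9  0.8 -0.2] q [-0.54  0.27  1.54  0.01  1.32 -0.32]
turn first (tool axes) deg [ 0.79 -0.24 -0.1 ]  | 0.8
then shift mm [ -0.9   0.8 197.9]  / shift before turning mm [ -1.7  -2.  197.9]
```

View pics/side25.png

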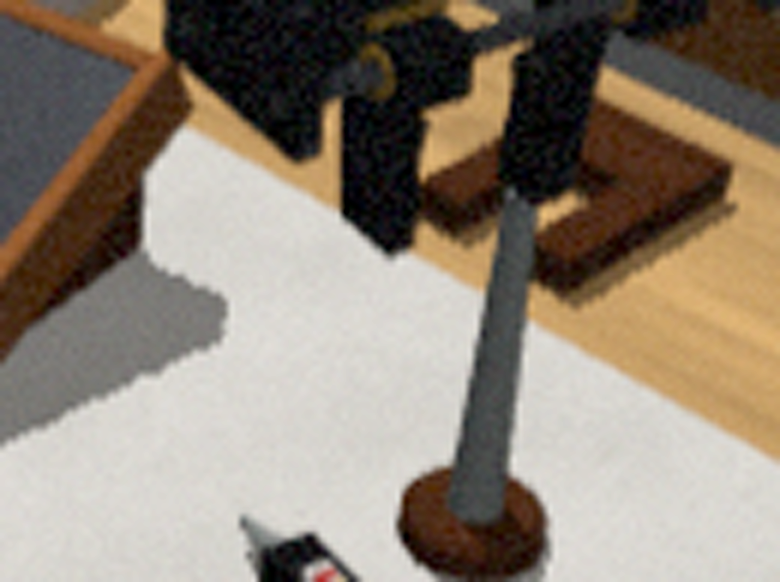

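Emit:
{"method": "arm_command", "body": {
  "motion": [-0.001,0.001,0.02,0.8,-0.2,0,0.5,0,0,0.04,0,0,0,0.5,0,0,0.04,0,0,0,0.5,0,0,0.03,0,0,0,0.5,0,0,0,0,0,0,0.5,0,0,0,0,0,0,0.5,0,0,0,0,0,0,0.5]
}}

```text
clock: 30.05
tcp_pos: [0.5803, -0.2111, 0.0514]
eef_rot: [2.456, 1.953, 0.003]
force: [-0.2, 0.2, 0.5]
finger_gap: 0.0442
```

```bash
python3 -c "
from plan import *
r=down(-12.95); delta([.5779,-.2097,-.0195],r)"; python3 snap.py 26 305,110,110,90 270,190,130,97
```

```text
t 30.05 tcp [ 0.5803 -0.2111  0.0514] gap 0.0442 F [-0.2  0.2  0.5] q [-0.54  0.43  1.61  0.    1.1  -0.31]
turn first (tool axes) deg [ 0.25  0.06 -0.07]  | 0.3
then shift mm [ 0.8 -2.6 70.9]  / shift before turning mm [ 0.9 -3.  70.9]
```

View pics/side26.png

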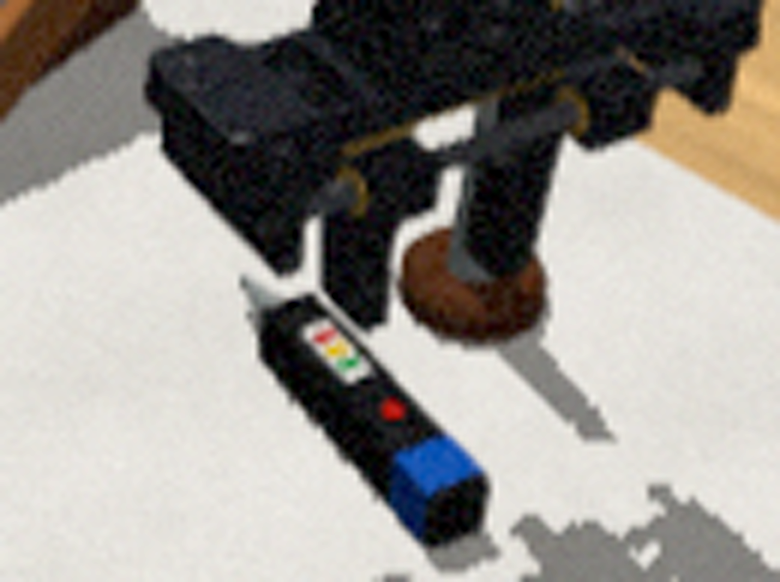

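View pics/top26.png

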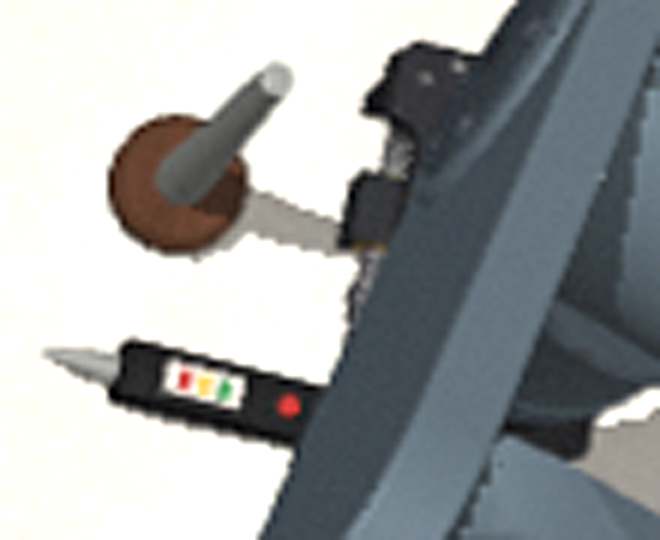

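Emit:
{"method": "arm_command", "body": {
  "motion": [0.001,-0.0025,0.02,0.2,0,0,0.5,0,0,0.02,0,0,0,0.5,0,0,0.01,0,0,0,0.5,0,0,0,0,0,0,0.5,0,0,0,0,0,0,0.5]
}}

```text
clock: 30.65
tcp_pos: [0.577, -0.2096, -0.0002]
eef_rot: [-2.459, -1.953, 0.002]
force: [-0.5, -0.5, -0.1]
finger_gap: 0.0442
```

```bash
python3 -c "
from plan import *
r=down(-12.95); delta([.5779,-.2097,-.0195],r)"; python3 snap.py 27 - 280,210,100,75
```

```text
t 30.65 tcp [ 5.770e-01 -2.096e-01 -2.000e-04] gap 0.0442 F [-0.5 -0.5 -0.1] q [-0.54  0.51  1.62 -0.    1.01 -0.31]
turn first (tool axes) deg [-0.09  0.01 -0.12]  | 0.2
then shift mm [ 0.1  0.9 19.3]  / shift before turning mm [ 0.1  0.9 19.3]
```

View pics/side27.png

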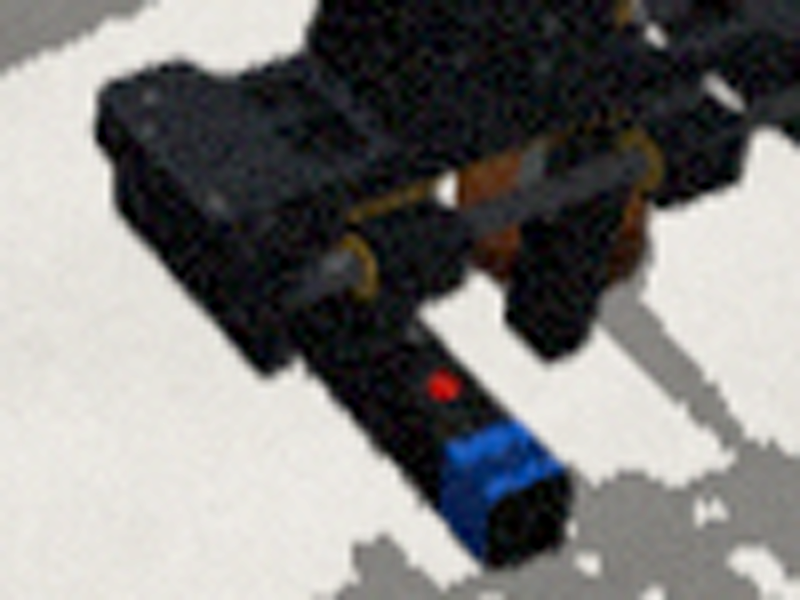

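Emit:
{"method": "arm_command", "body": {
  "motion": [0,0.001,0.01,0,0,0,0.5,0,0,0.009,0,0,0,0.5,0,0,0,0,0,0,0.5,0,0,0,0,0,0,0.5,0,0,0,0,0,0,0.2,0,0,0,0,0,0,0.2,0,0,0,0,0,0,0.2,0,0,0,0,0,0,0.2],
  "force": 50
}}

```text
clock: 31.5
tcp_pos: [0.5775, -0.2096, -0.0198]
eef_rot: [-2.459, -1.953, 0.002]
force: [0.8, -0.2, 0.9]
finger_gap: 0.023
```

```bash
python3 -c "
from plan import *
r=down(-12.95); delta([.5779,-.2097,-.0195],r)"; python3 snap.py 28 - 280,210,100,75
```

```text
t 31.5 tcp [ 0.5775 -0.2096 -0.0198] gap 0.023 F [ 0.8 -0.2  0.9] q [-0.54  0.54  1.62 -0.    0.98 -0.31]
turn first (tool axes) deg [-0.13  0.   -0.12]  | 0.2
then shift mm [-0.   0.4 -0.3]  / shift before turning mm [-0.   0.4 -0.3]
```

View pics/side28.png

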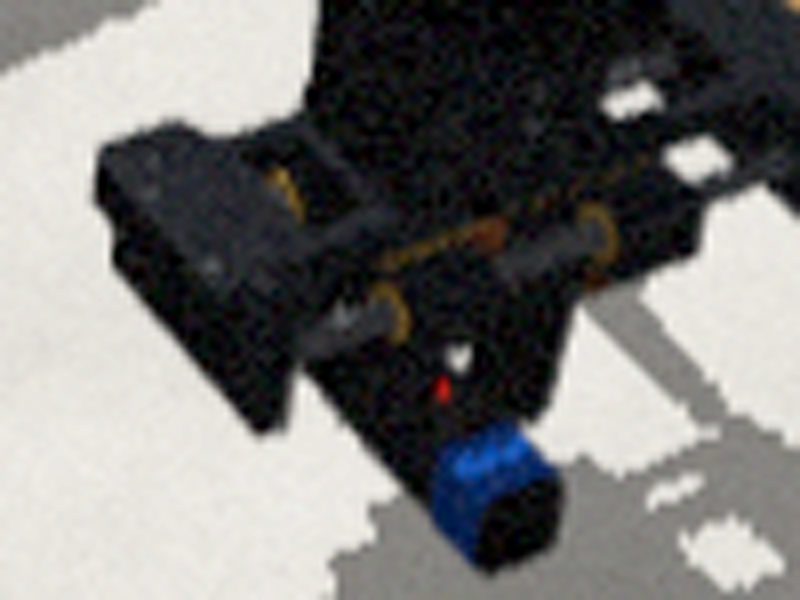

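Emit:
{"method": "arm_command", "body": {
  "motion": [0,0,-0.02,0,0,0,0.2,0,0,-0.03,0,0,0,0.2,0,0,-0.04,0,0,0,0.2,0,0,-0.04,0,0,0,0.2,0,0,-0.05,0,0,0,0.2,0,0,-0.05,0,0,0,0.2,0,0,0,0,0,0,0.2,0,0,0,0,0,0,0.2]
}}

```text
clock: 32.35
tcp_pos: [0.5785, -0.2099, 0.2113]
eef_rot: [2.459, 1.954, -0.001]
force: [-0.6, 0.2, -0.5]
finger_gap: 0.0226
```

```bash
python3 snap.py 29 - 250,100,130,97; python3 -c "
from plan import *
r=ins('x'); print(r.as_matrix().round(2)); delta(P(-37,-24.7,50)+r.as_matrix()[:,2]*.0195,r)
s=state();M=R.from_rotvec(s['eef_rot']).as_matrix();c=load('side29');Q=(cloud(c)-s['tcp_pos'])@M*1000
m=(abs(Q[...,1])<9)&(Q[...,2]>-44)&(Q[...,2]<-22)&(Q[...,0]<-30)&(Q[...,0]>-50)
q=Q[m];print('tail x',len(q),np.percentile(q[:,0],[10,50,90]).round(1))
m=(abs(Q[...,1])<9)&(Q[...,2]>-60)&(Q[...,2]<-36)&(Q[...,0]<-15)&(Q[...,0]>-38)
q=Q[m];print('top z',len(q),np.percentile(q[:,2],[10,50,90]).round(1)); A=np.c_[q[:,:2],np.ones(len(q))];print(np.degrees(np.linalg.lstsq(A,q[:,2],rcond=None)[0][:2]))
"
```

```text
[[-0.16  0.9   0.42]
 [ 0.99  0.14  0.07]
 [ 0.    0.42 -0.91]]
t 32.4 tcp [ 0.5773 -0.2093  0.2091] gap 0.0228 F [-0.7  0.1 -2.6] q [-0.54  0.26  1.49 -0.    1.39 -0.31]
turn first (tool axes) deg [-24.9    4.75 -21.73]  | 33.4
then shift mm [317.4 -12.6 134.3]  / shift before turning mm [311.1 -76.8 127.5]
tail x 82 [-38.  -37.  -36.1]
top z 117 [-47.9 -46.6 -39.3]
[-15.83932603  -3.09194899]
```

View pics/side29.png

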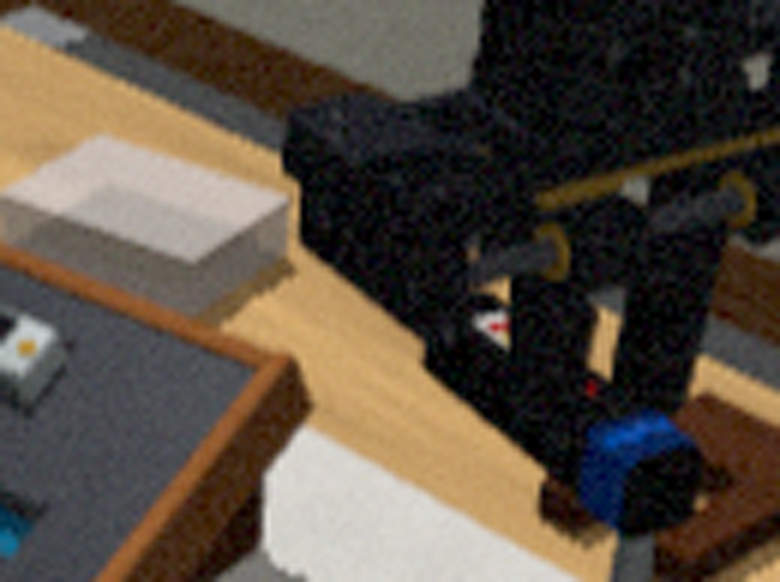

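Emit:
{"method": "arm_command", "body": {
  "motion": [0,0,0,-6.2,1.2,-5.4,0.2,0,0,0,-6.2,1.2,-5.4,0.2,0,0,0,-6.2,1.2,-5.4,0.2,0,0,0,-6.2,1.2,-5.4,0.2,0.039,-0.0016,0,0,0,0,0.2,0.039,-0.0016,0,0,0,0,0.2,0.039,-0.0016,0,0,0,0,0.2,0.039,-0.0016,0,0,0,0,0.2,0.039,-0.0016,0,0,0,0,0.2,0.039,-0.0016,0,0,0,0,0.2,0.039,-0.0016,0,0,0,0,0.2,0.039,-0.0016,0,0,0,0,0.2]
}}

```text
clock: 33.6
tcp_pos: [0.5165, 0.0985, 0.202]
eef_rot: [1.842, 2.145, 0.47]
force: [0.1, 0.5, -0.8]
finger_gap: 0.0232
```

Emit:
{"method": "arm_command", "body": {
  "motion": [0,0,0.04,0,0,0,0.2,0,0,0.03,0,0,0,0.2,0,0,0.02,0,0,0,0.2,0,0,0,0,0,0,0.2,0,0,0,0,0,0,0.2,0,0,0,0,0,0,0.2]
}}

```text
clock: 34.2
tcp_pos: [0.5559, 0.1028, 0.1236]
eef_rot: [1.838, 2.142, 0.473]
force: [0.6, -0.2, -1.1]
finger_gap: 0.0232
```

```bash
python3 -c "
from plan import *
r=ins('x'); delta(P(-37,-28,0)+r.as_matrix()[:,2]*.0195,r)";python3 snap.py 30 - 180,110,150,110
```

```text
t 34.2 tcp [0.5559 0.1028 0.1236] gap 0.0232 F [ 0.6 -0.2 -1.1] q [-0.09 -0.04  2.08  0.16  0.69 -0.35]
turn first (tool axes) deg [-0.18  0.01 -0.27]  | 0.3
then shift mm [ 2.6 -1.6 95.2]  / shift before turning mm [ 2.6 -1.3 95.2]
```

View pics/side30.png

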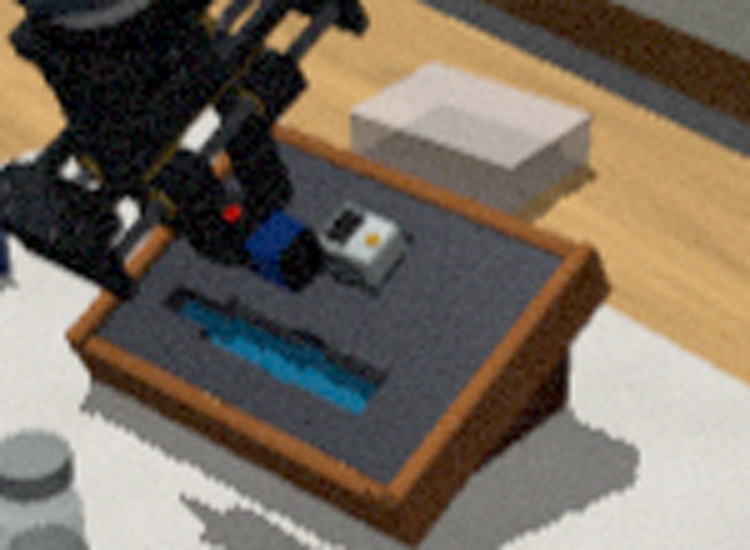

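Emit:
{"method": "arm_command", "body": {
  "motion": [0.0026,-0.0015,0.02,-0.2,0,-0.2,0.2,0,0,0.03,0,0,0,0.2,0,0,0.02,0,0,0,0.2,0,0,0.01,0,0,0,0.2,0,0,0,0,0,0,0.2,0,0,0,0,0,0,0.2,0,0,0,0,0,0,0.2]
}}

```text
clock: 34.95
tcp_pos: [0.5884, 0.1105, 0.0516]
eef_rot: [1.831, 2.142, 0.477]
force: [0.7, 0.3, -1.2]
finger_gap: 0.0232
```

```bash
cat > tc.py <<'E'
from plan import *
import sys
r=ins('x'); delta(P(-37,-28,0)+r.as_matrix()[:,2]*.0195,r)
s=state();M=R.from_rotvec(s['eef_rot']).as_matrix();c=load('side'+sys.argv[1]);Q=(cloud(c)-C)@MI*1000
T=(cloud(c)-s['tcp_pos'])@M*1000; img=c['pixels'].astype(int)
o=(s["tcp_pos"]-M[:,2]*.0195-C)@MI*1000; print("grip origin in insert",o.round(1),"F ins",(s["force"]@MI).round(1),"Tq tool",(s["ft_torque"]@M).round(2))
m=(abs(T[...,1])<9)&(T[...,2]>-42)&(T[...,2]<-24)&(T[...,0]<-28)&(T[...,0]>-48)
q=Q[m];print('tail y',len(q),np.percentile(q[:,1],[10,50,90]).round(1) if len(q) else '')
b=(img[...,2]>img[...,0]+30)&(T[...,2]<-36)&(T[...,2]>-60)&(T[...,0]<-15)&(T[...,0]>-45)&(abs(T[...,1])<16)
q=Q[b]; print('blue top', len(q), np.percentile(q[:,0],[5,50,95]).round(1),'z',np.percentile(q[:,2],[10,50,90]).round(1), 'y',np.percentile(q[:,1],[5,95]).round(1))
E
python3 snap.py 31 - 200,130,80,60; python3 tc.py 31
```

```text
t 35.0 tcp [0.5884 0.1105 0.0516] gap 0.023 F [-0.2  0.6 -0.4] q [-0.07  0.17  2.04  0.2   0.51 -0.38]
turn first (tool axes) deg [ 0.13  0.02 -0.04]  | 0.1
then shift mm [-0.  -1.3 15.8]  / shift before turning mm [-0.  -1.3 15.8]
grip origin in insert [-35.7 -28.   15.8] F ins [-0.2  0.6 -0.3] Tq tool [ 0.32 -0.08 -0.06]
tail y 29 [-65.8 -64.9 -64.3]
blue top 55 [-48.3 -37.8 -27. ] z [38.7 41.1 42.8] y [-59.4 -44.1]
```

View pics/side31.png

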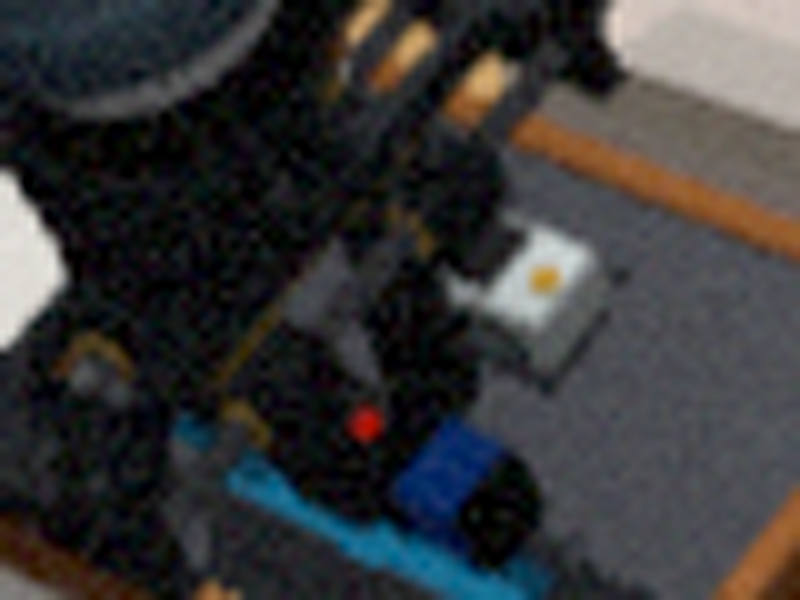

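Emit:
{"method": "arm_command", "body": {
  "motion": [0,-0.0007,0.006,0,0,0,0.2,0,0,0.006,0,0,0,0.2,0,0,0.004,0,0,0,0.2,0,0,0.003,0,0,0,0.2,0,0,0,0,0,0,0.2,0,0,0,0,0,0,0.2,0,0,0,0,0,0,0.2]
}}

```text
clock: 35.7
tcp_pos: [0.5951, 0.1118, 0.0327]
eef_rot: [1.832, 2.143, 0.476]
force: [0.6, -0.0, -0.3]
finger_gap: 0.0231
```

```bash
python3 snap.py 32 130,90,150,120 200,130,80,60; python3 tc.py 32
```

```text
t 35.8 tcp [0.5951 0.1118 0.0328] gap 0.023 F [ 0.5  0.4 -0. ] q [-0.07  0.22  2.03  0.21  0.47 -0.39]
turn first (tool axes) deg [ 0.03  0.   -0.05]  | 0.1
then shift mm [-0.2  0.4 -4.1]  / shift before turning mm [-0.2  0.4 -4.1]
grip origin in insert [-37.4 -27.8  -4.1] F ins [ 0.5  0.3 -0.3] Tq tool [ 0.16 -0.05 -0.12]
tail y 28 [-66.4 -64.9 -63.7]
blue top 58 [-50.4 -40.7 -28.4] z [17.7 21.3 22.9] y [-58.9 -43.8]
```

View pics/side32.png

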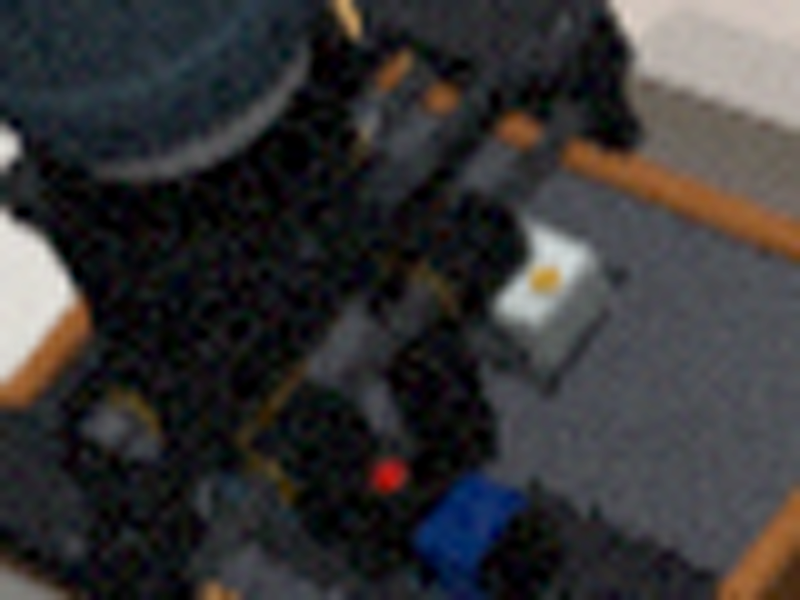

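View pics/top32.png

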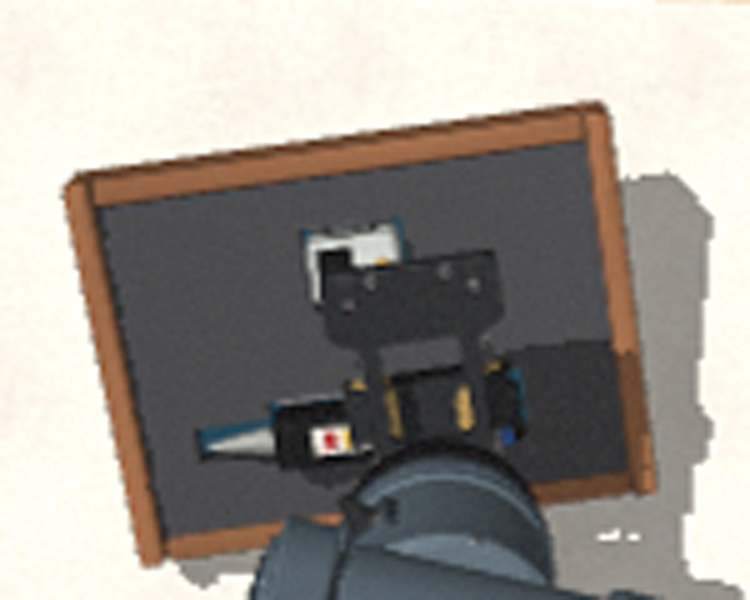

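Emit:
{"method": "arm_command", "body": {
  "motion": [0,0.0004,0.002,0,0,0,0.2,0,0,0.002,0,0,0,0.2,0,0,0,0,0,0,0.2,0,0,0,0,0,0,0.2],
  "force": 60
}}

```text
clock: 36.2
tcp_pos: [0.5971, 0.112, 0.0291]
eef_rot: [1.832, 2.143, 0.476]
force: [-2.0, -0.5, 0.9]
finger_gap: 0.0233
```

```bash
python3 tc.py 32 | grep grip
```

```text
grip origin in insert [-37.2 -27.9  -8.3] F ins [-1.4 -0.2  1.7] Tq tool [ 0.29 -0.05 -0.19]
```

Emit:
{"method": "arm_command", "body": {
  "motion": [0,0,0.002,0,0,0,0.2,0,0,0.002,0,0,0,0.2,0,0,0,0,0,0,0.2,0,0,0,0,0,0,0.2]
}}

```text
clock: 36.6
tcp_pos: [0.5986, 0.1124, 0.0252]
eef_rot: [1.832, 2.144, 0.475]
force: [1.3, 0.1, -2.7]
finger_gap: 0.0228
```

```bash
python3 snap.py 33 130,90,150,120 200,130,80,60; python3 tc.py 33;python3 lp.py 33
```

```text
t 36.7 tcp [0.5986 0.1124 0.0252] gap 0.0228 F [ 2.3  0.4 -3.3] q [-0.06  0.24  2.02  0.21  0.46 -0.39]
turn first (tool axes) deg [-0.01 -0.01 -0.05]  | 0.1
then shift mm [ -0.3   0.4 -12.5]  / shift before turning mm [ -0.3   0.4 -12.5]
grip origin in insert [-37.4 -27.7 -12.5] F ins [ 0.7  0.  -4. ] Tq tool [ 0.11  0.11 -0.27]
tail y 40 [-72.5 -65.9 -64. ]
blue top 53 [-50.3 -39.7 -28.4] z [11.1 12.6 14.1] y [-60.1 -44.6]
top loupe 52 top above foam 13.8 tilt deg about y,x [3.1 1.9] z0 0.3
top tester 114 top above foam 14.2 tilt deg about y,x [ 3.5 -0.4] z0 0.3
side tester 88 top above foam 13.3 tilt deg about y,x [ 3.1 -0.8] z0 -0.8
```

View pics/top33.png

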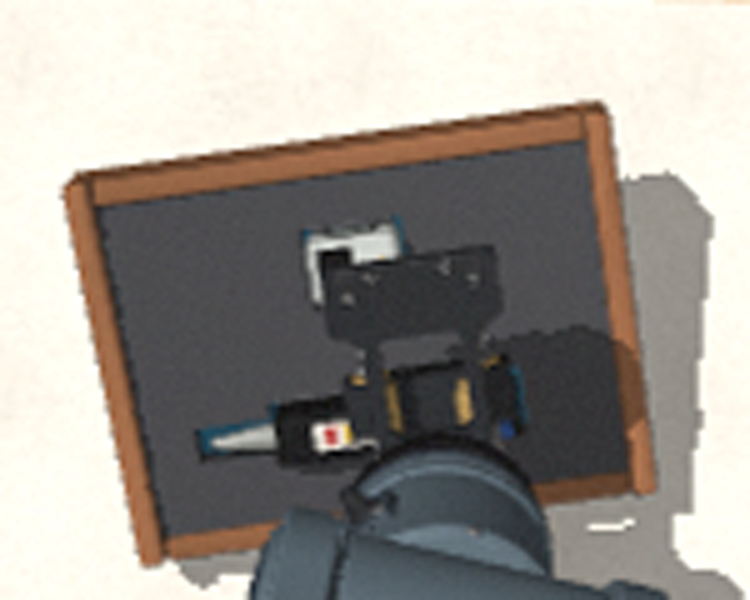

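Emit:
{"method": "arm_command", "body": {
  "motion": [0,0,0.002,0,0,0,0.2,0,0,0.0015,0,0,0,0.2,0,0,0,0,0,0,0.2,0,0,0.0015,0,0,0,0.2,0,0,0,0,0,0,0.2]
}}

```text
clock: 37.2
tcp_pos: [0.6004, 0.1127, 0.0221]
eef_rot: [1.832, 2.144, 0.475]
force: [-16.3, -2.8, 21.5]
finger_gap: 0.0229
```

```bash
python3 tc.py 33|grep grip
```

```text
grip origin in insert [-37.1 -27.7 -16.1] F ins [-5.9 -0.2 26.4] Tq tool [ 1.34 -0.12 -0.23]
```

Emit:
{"method": "arm_command", "body": {
  "motion": [0,0,-0.0015,0,0,0,0.2,0,0,0,0,0,0,0.2,0,0,0,0,0,0,0.5,0,0,0,0,0,0,0.5,0,0,0,0,0,0,0.5,0,0,-0.02,0,0,0,0.5,0,0,-0.04,0,0,0,0.5,0,0,-0.05,0,0,0,0.5,0,-0.02,-0.05,0,0,0,0.5,0,-0.05,-0.02,0,0,0,0.5,0,-0.05,0,0,0,0,0.5,0,-0.05,0,0,0,0,0.5]
}}

```text
clock: 38.4
tcp_pos: [0.3786, 0.0779, 0.111]
eef_rot: [1.829, 2.143, 0.477]
force: [-1.2, 0.1, 1.1]
finger_gap: 0.0444
```

```bash
python3 snap.py 34 130,90,150,120 190,120,120,90; python3 lp.py 34; python3 -c "
from workcell import bot;s=bot.observe();print(s['tcp_pos'],s['clock'])"
```

```text
top loupe 150 top above foam 14.4 tilt deg about y,x [2.3 0.3] z0 0.3
top tester 358 top above foam 10.4 tilt deg about y,x [-0.2 -0.5] z0 0.3
side loupe 68 top above foam 14.6 tilt deg about y,x [-1.2  0.1] z0 -1.0
side tester 198 top above foam 10.5 tilt deg about y,x [-2.1 -0.3] z0 -1.0
[0.3708247  0.07942734 0.10406758] 38.5
```

View pics/top34.png

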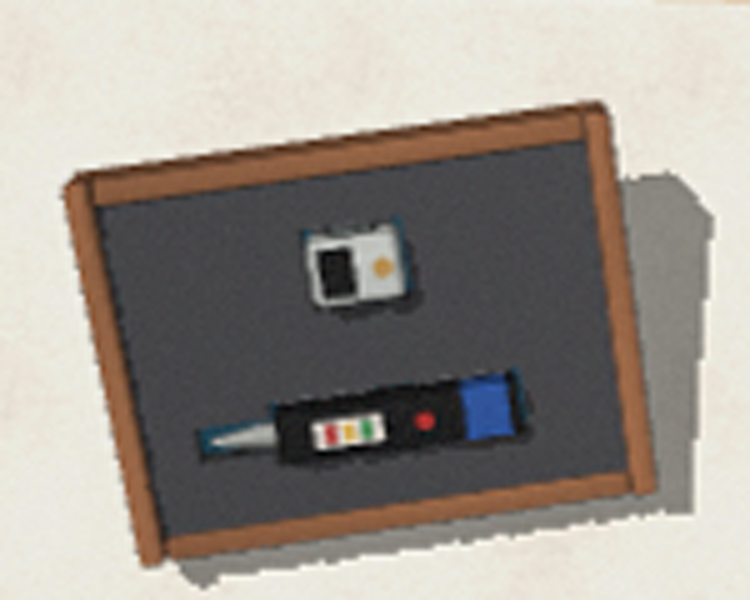

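View pics/side34.png

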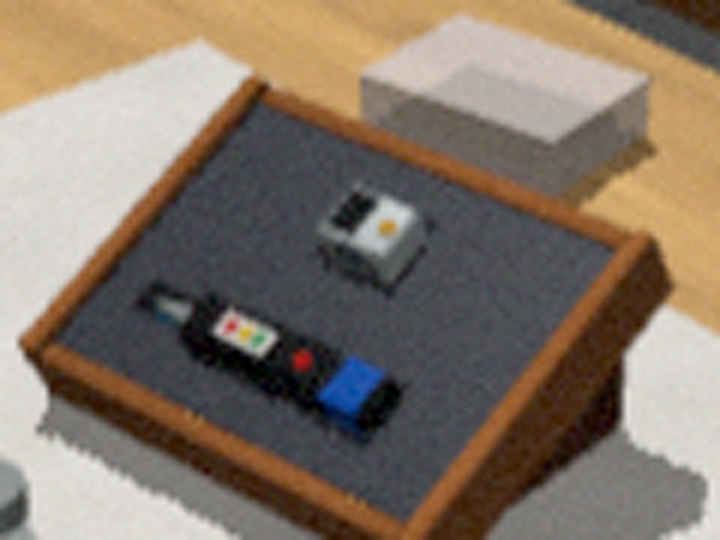

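```bash
python3 -c "
from plan import *
a=load('top0')['pixels'].astype(int);
from workcell import bot
c=bot.camera('top');b=c['pixels'].astype(int)
cv2.imwrite('pics/top35.png',cv2.resize(c['pixels'][:,:,::-1],(800,600)))
d=abs(a-b).max(-1)
for n,(u,v,r) in dict(mandrel=(336,140,22),jar=(205,242,14),ring=(89,194,20)).items(): print(n,np.percentile(d[v-r:v+r,u-r:u+r],[50,95,99.5]))
img=b; Q=np.array
# item outlines: silver top face, on plane z=14 ; blue tail+tester black
p0=P(0,0,14)
m=(img.min(-1)>95); v,u=np.nonzero(m)
W=np.array([onplane(c,x,y,p0,MI[:,2]) for x,y in zip(u,v)]); q=(W-C)@MI*1000
k=(abs(q[:,0]-36)<20)&(abs(q[:,1])<25); print('loupe rect',cv2.minAreaRect(q[k][:,:2].astype(np.float32)))
"

```

```text
mandrel [5. 7. 8.]
jar [5. 7. 8.]
ring [5. 7. 8.]
loupe rect ((37.572303771972656, -0.9703884124755859), (27.62320899963379, 36.46854019165039), 0.8754552006721497)
```

View pics/top35.png

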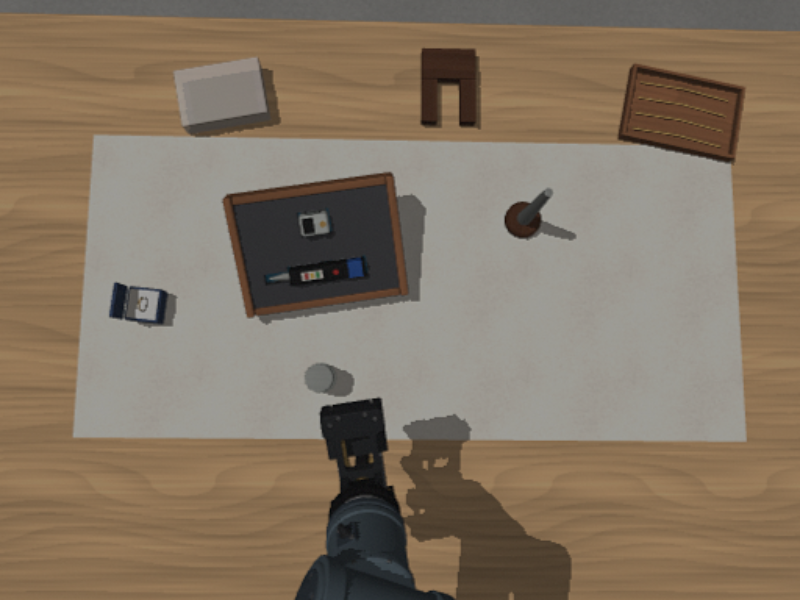

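```bash
python3 -c "
from workcell import bot
print(bot.hand_in())"
```

```text
the job is handed in; nothing more can be done
None
```

Both items were pressed into their own cutouts, the arm was backed clear, and I handed the job in at about 38.5 s of the 72 s allowed.

**What went wrong on the way:**
- **Tool offset:** The first grasp closed above the loupe. The reported TCP lies about 37 mm beyond the real fingertips, so I measured that offset with the camera and worked from it.
- **First loupe insertion:** I gripped the loupe by its ends and it pivoted about 38° in the mouth of the cutout. I pulled it out, stood it upright on the bench, gripped it again by its long sides and pressed it home.
- **Tester:** I gripped it behind its middle to clear the mandrel, and it went in first time.

**Last checks:**

| Check | Loupe | Tester |
|---|---|---|
| Top above the foam, two cameras (home height in brackets) | 14.4 and 14.6 mm (14) | 10.4 and 10.5 mm (10) |
| Largest tilt reading | 2.3° | 2.1° |
| Push on reaching the floor | 41 N | 26 N |

- **Squareness and tip:** The loupe's outline is about 1° off square and the tester's steel cone lies in the narrow slot.
- **Bystanders:** The mandrel, jar and ring box show no change from the first top picture.

**What disagreed:** The two cameras differ by 2 to 4 mm in y. I placed both items by the side camera and the contact forces. In the top view the loupe is about 1 mm from where that view shows its cutout. I did not check the tester's final position in the foam against both views in the same way.

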